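# Rack the pump cover plates and lock the retaining bar

### The job

Swing the rack's yellow retaining bar out of the way and stand every pump cover plate that lies on the bench on its short end in the slotted rack, one to a slot and all the way down; then swing the bar fully shut over them and lock it with the T-handle key, a quarter turn anticlockwise to the stop. Put the key back upright, all the way down in its holder block, and leave the mug, the spray can and the bolt bin where they are.

Things in the scene. Friction and masses are not known exactly. Their poses are not given: they have to be found in the camera images.
- rack: Fixed transit rack, origin centre of underside on the bench, z up. Base 100 (x) x 400 (y) x 10 mm. Blue combs along y, 10 mm thick, at x = -18 and +18; low side rails with inner faces at x = -32 and +32 mm up to 45 mm above the bench, then a lip flared out to 65 mm (x = 46). Pivot post 26 mm dia., 128 tall, at y = -160; lock post 44 x 40 x 124 tall at y = +172; keeper 14 x 34 x 136 tall at x +15, y +139, where the shut bar's end rests.
- slot0 (a point): Centre of the floor of slot 0 (where the lower end of a plate stands), 10 mm above the bench, at rack y = -60 mm; axes as the rack's: the slot runs along x, its 16 mm gap is along y. Straight walls up to 40 mm above the bench, then a V mouth that widens to the full 40 mm pitch at the tooth peaks, 52 mm above the bench.
- slot1 (a point): Centre of the floor of slot 1 (where the lower end of a plate stands), 10 mm above the bench, at rack y = -20 mm; axes as the rack's: the slot runs along x, its 16 mm gap is along y. Straight walls up to 40 mm above the bench, then a V mouth that widens to the full 40 mm pitch at the tooth peaks, 52 mm above the bench.
- slot2 (a point): Centre of the floor of slot 2 (where the lower end of a plate stands), 10 mm above the bench, at rack y = 20 mm; axes as the rack's: the slot runs along x, its 16 mm gap is along y. Straight walls up to 40 mm above the bench, then a V mouth that widens to the full 40 mm pitch at the tooth peaks, 52 mm above the bench.
- slot3 (a point): Centre of the floor of slot 3 (where the lower end of a plate stands), 10 mm above the bench, at rack y = 60 mm; axes as the rack's: the slot runs along x, its 16 mm gap is along y. Straight walls up to 40 mm above the bench, then a V mouth that widens to the full 40 mm pitch at the tooth peaks, 52 mm above the bench.
- bar (a joint): Angle of the yellow retaining bar about its vertical pivot, rad: 0 = shut (along the rack's +y, over the slots), growing anticlockwise from above to 1.9; 1.57 = swung out to the rack's -x side. Light friction, no spring: stays where left. Section 12 x 12 mm, reaches 305 mm from the pivot axis, underside 130 mm above the bench: 10 mm over a seated plate's top.
- bar_knob (a point): Mid-height of the black upright knob on the bar, 22 mm diameter, 42 mm tall (from 142 to 184 mm above the bench), 150 mm from the pivot axis; point 165 mm above the bench.
- bar_pivot (a point): A point on the vertical pivot axis of the bar, 136 mm above the bench. Turns with the bar (its y axis points along the bar).
- lock (a joint): Angle of the quarter-turn lock, rad: 0 = unlocked (red claw points to the rack's -x side), growing anticlockwise seen from above to the stop at 1.571 = locked (claw lies beside the bar end). Friction 0.1 N m, no spring. Only the key can turn it.
- socket (a point): Centre of the mouth of the lock's square socket, on its vertical turning axis, at the top of a brass block 36 x 36 mm, 150 mm above the bench. The socket is 13.4 mm square and 24 mm deep, its sides along the point's x and y; the point turns with the lock. The key has about 7 degrees of play in it.
- key_grip (a point): Centre of the T-handle key's red T-bar, 90 (point x) x 14 x 14 mm. Steel key, 99 mm tall, 180 g, starts upright in its holder; z points up the shank away from the tip, T-bar centre 92 mm above the tip. Shank 17 mm dia.; the last 22 mm is a 12 mm square (sides along x and y), its end 5 mm only 8 mm square. Fully in the lock, its shoulder sits on the socket mouth and this point is 70 mm above it.
- key_tip (a point): Centre of the end of the key's square tip. Fully down in the holder it is 40 mm below the holder's mouth.
- holder_mouth (a point): Centre of the mouth of the key's wooden holder block (50 x 50 x 50 mm tall, fixed), 50 mm above the bench; square hole 20 mm wide, 40 mm deep, vertical, in which the key stands at any yaw.
- plate0_c (a point): Centre of a pump cover plate, a plain aluminium slab 110 mm (point x) by 60 mm (point y) by 12 mm (point z), 210 g, the same either way round and either face up; starts lying flat on the bench (centre at 6 mm). May be absent. Stood on a short end on a slot's floor its centre is 65 mm above the bench and its top 120 mm.
- plate1_c (a point): Centre of a pump cover plate, a plain aluminium slab 110 mm (point x) by 60 mm (point y) by 12 mm (point z), 210 g, the same either way round and either face up; starts lying flat on the bench (centre at 6 mm). May be absent. Stood on a short end on a slot's floor its centre is 65 mm above the bench and its top 120 mm.
- plate2_c (a point): Centre of a pump cover plate, a plain aluminium slab 110 mm (point x) by 60 mm (point y) by 12 mm (point z), 210 g, the same either way round and either face up; starts lying flat on the bench (centre at 6 mm). May be absent. Stood on a short end on a slot's floor its centre is 65 mm above the bench and its top 120 mm.
- plate3_c (a point): Centre of a pump cover plate, a plain aluminium slab 110 mm (point x) by 60 mm (point y) by 12 mm (point z), 210 g, the same either way round and either face up; starts lying flat on the bench (centre at 6 mm). May be absent. Stood on a short end on a slot's floor its centre is 65 mm above the bench and its top 120 mm.
- mug: Blue mug, 80 mm diameter, 92 mm tall; origin at the centre of its underside. Leave alone.
- spray: Spray can, 60 mm diameter, 190 mm tall; origin at the centre of its underside. Leave alone.
- bolt_bin: Green open bin, 120 x 160 x 50 mm; origin at the centre of its underside. Leave alone.
Mind the look-alikes: they are no part of the job. What is meant by the part that bears key_grip is not brown, and is the larger of those in its own colour.

How it is judged (in metres and radians):
On the way, in this order (a step that is already met when the one before it is completed fails the run):
1. every plate stands fully down in a slot of the rack with the bar swung out (height (world z) of plate0_c between 0.058 and 0.074 m and angle between the x axis of each of plate0_c, plate1_c, plate2_c, plate3_c and the z axis of rack, either way round below 0.25 rad and x of plate0_c in the frame of rack between -0.018 and 0.018 m and y of plate0_c in the frame of rack between -0.073 and 0.073 m and angle between the z axis of each of plate0_c, plate1_c, plate2_c, plate3_c and the y axis of rack, either way round below 0.25 rad and height (world z) of plate1_c between 0.058 and 0.074 m and x of plate1_c in the frame of rack between -0.018 and 0.018 m and y of plate1_c in the frame of rack between -0.073 and 0.073 m and height (world z) of plate2_c between 0.058 and 0.074 m and x of plate2_c in the frame of rack between -0.018 and 0.018 m and y of plate2_c in the frame of rack between -0.073 and 0.073 m and height (world z) of plate3_c between 0.058 and 0.074 m and x of plate3_c in the frame of rack between -0.018 and 0.018 m and y of plate3_c in the frame of rack between -0.073 and 0.073 m and value of joint bar above 0.6 rad), for 0.2 s.
2. the retaining bar is shut over the plates, not yet locked (height (world z) of plate0_c between 0.058 and 0.074 m and angle between the x axis of each of plate0_c, plate1_c, plate2_c, plate3_c and the z axis of rack, either way round below 0.25 rad and x of plate0_c in the frame of rack between -0.018 and 0.018 m and y of plate0_c in the frame of rack between -0.073 and 0.073 m and angle between the z axis of each of plate0_c, plate1_c, plate2_c, plate3_c and the y axis of rack, either way round below 0.25 rad and height (world z) of plate1_c between 0.058 and 0.074 m and x of plate1_c in the frame of rack between -0.018 and 0.018 m and y of plate1_c in the frame of rack between -0.073 and 0.073 m and height (world z) of plate2_c between 0.058 and 0.074 m and x of plate2_c in the frame of rack between -0.018 and 0.018 m and y of plate2_c in the frame of rack between -0.073 and 0.073 m and height (world z) of plate3_c between 0.058 and 0.074 m and x of plate3_c in the frame of rack between -0.018 and 0.018 m and y of plate3_c in the frame of rack between -0.073 and 0.073 m and value of joint bar below 0.06 rad and value of joint lock below 1 rad), for 0.2 s.
3. the key, in the socket, has turned the lock to its stop with the bar shut (value of joint bar below 0.06 rad and value of joint lock above 1.45 rad and horizontal distance between key_tip and socket below 0.008 m and z of key_tip in the frame of socket below -0.01 m), for 0.2 s.
At the end, for the whole second after the job is handed in: Every plate present stands on a short end in a slot (centre 65 mm up within 9 mm, at most 0.25 rad off upright, within 18 mm of the slot's middle along it), at rest; bar within 0.06 rad of shut; lock past 1.45 rad; key upright in its holder to within 6 mm of the bottom (height (world z) of plate0_c between 0.058 and 0.074 m and angle between the x axis of each of plate0_c, plate1_c, plate2_c, plate3_c and the z axis of rack, either way round below 0.25 rad and x of plate0_c in the frame of rack between -0.018 and 0.018 m and y of plate0_c in the frame of rack between -0.073 and 0.073 m and angle between the z axis of each of plate0_c, plate1_c, plate2_c, plate3_c and the y axis of rack, either way round below 0.25 rad and height (world z) of plate1_c between 0.058 and 0.074 m and x of plate1_c in the frame of rack between -0.018 and 0.018 m and y of plate1_c in the frame of rack between -0.073 and 0.073 m and height (world z) of plate2_c between 0.058 and 0.074 m and x of plate2_c in the frame of rack between -0.018 and 0.018 m and y of plate2_c in the frame of rack between -0.073 and 0.073 m and height (world z) of plate3_c between 0.058 and 0.074 m and x of plate3_c in the frame of rack between -0.018 and 0.018 m and y of plate3_c in the frame of rack between -0.073 and 0.073 m and linear speed of each of plate0, plate1, plate2, plate3 below 0.02 m/s and value of joint bar below 0.06 rad and value of joint lock above 1.45 rad and horizontal distance between key_tip and holder_mouth below 0.01 m and z of key_tip in the frame of holder_mouth below -0.034 m and angle between key_grip's own z axis and vertical below 0.15 rad); the robot touches nothing.
It fails at once if the mug is moved more than 30 mm (distance of mug from where it was at the start of the episode above 0.03 m).
It fails at once if the spray can is moved more than 30 mm (distance of spray from where it was at the start of the episode above 0.03 m).
It fails at once if the bolt bin is moved more than 30 mm (distance of bolt_bin from where it was at the start of the episode above 0.03 m).
Of plate0, plate1, plate2, plate3 only 2 to 4 are there at a start; the rules pass over those that are not, and their reading is None.
At some moment in a run one of plate0, plate1, plate2, plate3 may be knocked a few centimetres aside while the robot is not near it.
It also fails if it takes over 210 s, if anything falls off the work surface, if the arm or the gripper's body presses on something with over 40 N, if the wrist force passes 120 N, or if a joint passes its speed limit or range.

### The arm

A 7-joint arm with a two-finger parallel gripper is mounted at the origin on the work surface. World frame = base frame: x ahead of the robot, y to its left, z up, the work surface at z = 0. Lengths are in m, angles in degrees, forces in N, time in s.
With the tool pointing down it reaches from about 0.425 to 0.875 m from the base axis. Payload 4.7 kg.
Tool frame: the origin (TCP) lies at the very end of the fingers, on their centre line; the grasp point (between the pads) lies 19 mm behind it; x points along the fingers, z is the direction in which the jaws open and shut, and the axes are right-handed (so a half turn about x gives the same grasp; the last joint's range is limited). The gripper opens to 87 mm and grips with 3 to 60 N. Pads are 19 mm wide; open, the fingers measure 117 mm over their backs; the gripper's body (75 mm by 190 mm) begins 51 mm behind the grasp point.
Start: joints at [-65.713, 18.392, -4.016, 83.108, 1.295, 78.541, -3.26], TCP at [0.259, 0.596, 0.223] pointing down, gripper open.
Joint ranges: [-163.93, 163.93], [-17.29, 119.83], [-79.2, 71.16], [3.27, 140.29], [-89.18, 269.18], [5.43, 117.66], [-154.24, 154.24]. Speed limits (degrees/s): [147.25, 147.25, 180, 180, 180, 180, 180].

### API

Orientations are given as [roll, pitch, yaw] about the fixed x, y, z axes, in that order (R = Rz(yaw) Ry(pitch) Rx(roll)).
In Python, from cell import env gives the robot as it stands. The module is installed in compiled form; this text tells all that it offers.
- The arm moves only by the tool drive_tool, never from a script. Its argument "increments" is a list of rows, each a list of 2 entries, a list of its own where there are three numbers: the shift along the tool's x, y, z scaled (see below), then the turn, a rotation vector about the tool's x, y, z scaled (see below). In form: [[[dx, dy, dz], [wx, wy, wz]], ...]. A call has 1 to 10 rows; each row shifts and turns the commanded pose from where the row before left it, along the tool's axes as they then stand; what a row does not reach is not made up. The controller multiplies each number of a shift by 0.04 m and each number of a turn by 120 degrees. A row lasts 1/10 s, in which the tool goes at most 50 mm and 8.59 degrees, less where a joint would pass 70% of its speed; a pose out of reach is approached as far as the arm can. A call with a number of a shift or a turn outside -1 to 1 is refused whole. A call with a gripper value outside its range is refused whole. "hand" is the gripper's target within -1 to 1 (fully open at 1, half-way at 0, shut at -1), set as the call begins (left out, the last holds). The fingers move at their own pace and stop on an object; "squeeze" is the grip in N (left out, the last holds). Time passes only in rows, so rows that do not move let the fingers close. It gives the time, the measured TCP pose, the force and the opening at its end, in the units of the state.
- env.get_obs(): the state, without advancing time (a new reading comes with each control period).
- env.read_camera(name): name is "side" or "top" or "wrist"; returns a dict with "frame" (384x512x3 uint8, red, green, blue), "fx", "fy", "cx", "cy" (pixels), "R" (3x3) and "t" (3): a world point X has camera coordinates R X + t. Camera axes: x right, y down, z forward; pixel columns grow to the right and rows downward; lengths in m; the calibration is good to about 2 mm. The wrist camera is an equidistant fisheye: a pixel r from the principal point sees the ray r / f radians off the axis. A picture is of the moment at which its call begins. There is no depth.
- env.sign_off(): hands the job in, once; it reports no verdict.
The state is a dict: "time_s": time; "qpos": joint angles; "joint_velocities": joint speeds; "effort": joint torques, N m; "tool_pos": TCP position; "tool_rot": TCP orientation; "force": force on the tool from outside, world axes, zero at the start; "wrist_torque": the same for the moment, N m; "grip_width": finger opening in m.
Only numpy, scipy, OpenCV 4.12 (cv2) and the standard library are available. Lean on these libraries where they do the work, as an engineer would, in place of code of your own. Each camera call takes 0.05 s, during which the arm holds its last target.

## Working session

There is one attempt and no reset: what is moved stays moved. The work goes in short steps, Python scripts to look and compute and a tool call to move; the robot and the scene stay as the last step left them, time stands still between calls to the robot, and variables do not carry over. Pictures are saved under pics/ and viewed, and the job is handed in when it is done.

Besides the shell and the picture viewer there is one more tool, called after ">>>" by a JSON object that holds its "fn" and its "kwargs". drive_tool: Moves the arm, as the interface text tells. Shifts and turns lie within -1 to 1; 1 stands for 0.04 m of shift or 120 degrees of turn. Its arguments: {"type":"object","properties":{"increments":{"type":"array"},"hand":{"type":"number"},"squeeze":{"type":"number"}},"required":["increments"]}

```bash
mkdir -p pics; ls; cat > h.py <<'E'
import numpy as np, cv2
from scipy.spatial.transform import Rotation as Ro
from cell import env
def save(n,fn):
    c=env.read_camera(n); cv2.imwrite('pics/'+fn,c['frame'][:,:,::-1]); return c
E
python3 - <<'E'
from h import *
o=env.get_obs(); print(o)
for n in ['side','top','wrist']:
    c=save(n,n+'0.png'); print(n,c['fx'],c['fy'],c['cx'],c['cy'],np.round(c['R'],3).tolist(),np.round(c['t'],3).tolist(), np.round(-c['R'].T@c['t'],3))
E
```

```text
pics
{'time_s': 0.0, 'qpos': array([-65.71388607,  18.43882817,  -4.01440233,  83.17428105,
         1.29726007,  78.54090266,  -3.25865638]), 'joint_velocities': array([ 0.01249638,  0.03801333,  0.0436645 ,  0.00108927,  0.0681664 ,
       -0.02782631, -0.03149297]), 'effort': array([ 4.60140018e-04, -4.91298938e+01, -4.03770916e-01, -3.12519801e+01,
       -6.39267359e-02,  4.39499435e-02,  2.02020183e-04]), 'tool_pos': array([0.25881298, 0.59565294, 0.22146944]), 'tool_rot': array([-175.62844948,   89.8910345 , -109.10410433]), 'force': array([-0.58872808,  0.57513129,  0.62885857]), 'wrist_torque': array([-9.57960650e-05,  1.81651508e-02, -4.13138335e-02]), 'grip_width': 0.08696132295040271}
side 448.498460689428 448.498460689428 254.5830870006747 189.89268238964047 [[-0.996, -0.091, 0.019], [-0.061, 0.489, -0.87], [0.07, -0.868, -0.492]] [0.512, 0.206, 1.274] [0.434 1.05  0.797]
top 370.75122930975687 370.75122930975687 253.69457527842187 193.76554912765442 [[-0.009, -1.0, -0.018], [-0.997, 0.01, -0.082], [0.082, 0.017, -0.996]] [-0.085, 0.547, 1.269] [ 0.44  -0.112  1.308]
wrist 297.3186396354542 297.3186396354542 257.41741929176345 187.96409376077344 [[0.399, 0.917, -0.001], [0.884, -0.385, 0.264], [0.242, -0.106, -0.964]] [-0.649, -0.031, 0.39] [0.192 0.624 0.383]
```

View pics/side0.png

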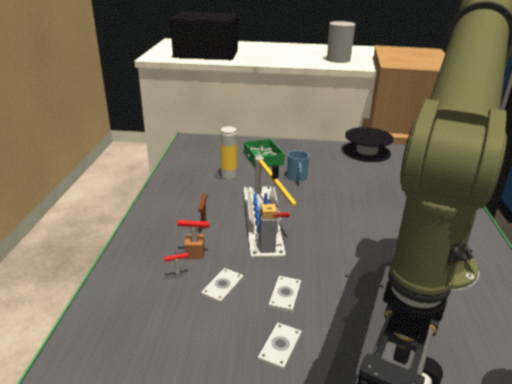

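View pics/top0.png

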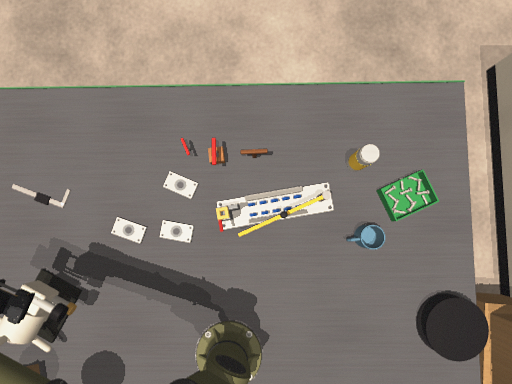

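View pics/wrist0.png

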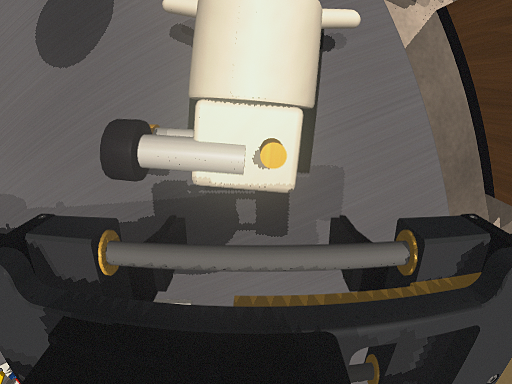

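```bash
python3 - <<'E'
import cv2
a=cv2.imread('pics/top0.png'); cv2.imwrite('pics/t0a.png',cv2.resize(a[120:260,100:345],None,fx=3.2,fy=3.2,interpolation=2))
a=cv2.imread('pics/side0.png'); cv2.imwrite('pics/s0a.png',cv2.resize(a[130:380,150:330],None,fx=2.4,fy=2.4,interpolation=2)[:,:])
E
```

```text
(no output)
```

View pics/t0a.png

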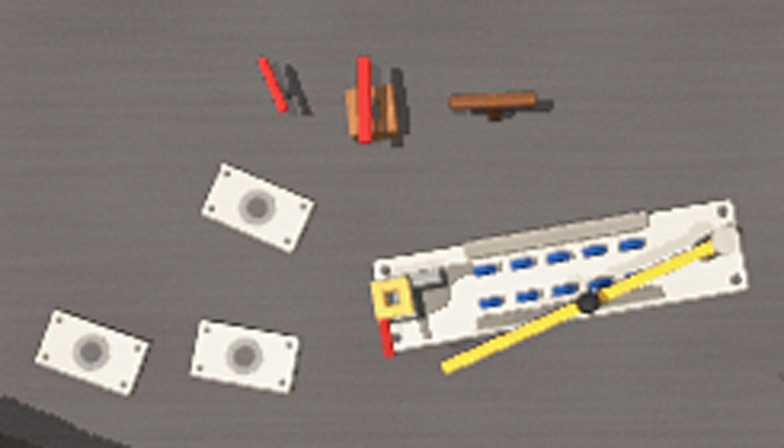

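View pics/s0a.png

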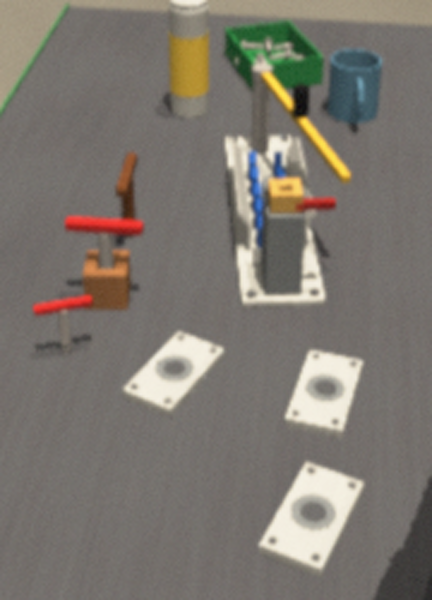

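```bash
cat >> h.py <<'E'
def unproj(c,uv,z,fish=False):
    uv=np.atleast_2d(np.array(uv,float)); out=[]
    K=np.array([[c['fx'],0,c['cx']],[0,c['fy'],c['cy']],[0,0,1]])
    x=(uv[:,0]-c['cx'])/c['fx']; y=(uv[:,1]-c['cy'])/c['fy']
    if fish:
        th=np.hypot(x,y)+1e-12; d=np.c_[np.sin(th)*x/th,np.sin(th)*y/th,np.cos(th)]
    else: d=np.c_[x,y,np.ones_like(x)]
    R=np.array(c['R']); C=-R.T@np.array(c['t']); w=d@R
    zz=np.broadcast_to(z,(len(w),))
    return C+w*((zz-C[2])/w[:,2])[:,None]
def ray(c,uv,fish=False):
    C=-np.array(c['R']).T@np.array(c['t']); p=unproj(c,uv,C[2]-1,fish)[0]-C
    return C,p/np.linalg.norm(p)
def tri(rays):
    A=np.zeros((3,3));b=np.zeros(3)
    for C,d in rays:
        P=np.eye(3)-np.outer(d,d);A+=P;b+=P@C
    X=np.linalg.solve(A,b)
    return X,[np.linalg.norm(np.cross(X-C,d)) for C,d in rays]
def proj(c,X,fish=False):
    p=np.array(c['R'])@np.array(X)+np.array(c['t'])
    if fish:
        r=np.hypot(p[0],p[1]); th=np.arctan2(r,p[2]); return np.array([c['cx']+c['fx']*th*p[0]/r,c['cy']+c['fy']*th*p[1]/r])
    return np.array([c['cx']+c['fx']*p[0]/p[2],c['cy']+c['fy']*p[1]/p[2]])
def mask(fr,kind):
    hsv=cv2.cvtColor(fr,cv2.COLOR_RGB2HSV).astype(int);h,s,v=hsv[...,0],hsv[...,1],hsv[...,2]
    m={'white':(s<40)&(v>190),'red':((h<6)|(h>174))&(s>180)&(v>90),'yellow':(h>18)&(h<34)&(s>140)&(v>120),'blue':(h>100)&(h<125)&(s>130)&(v>70)}[kind]
    return (m*255).astype(np.uint8)
def blobs(m,amin):
    cs,_=cv2.findContours(m,cv2.RETR_EXTERNAL,cv2.CHAIN_APPROX_NONE)
    return sorted([c for c in cs if cv2.contourArea(c)>amin],key=lambda c:-cv2.contourArea(c))
def pose():
    o=env.get_obs(); return np.array(o['tool_pos']),Ro.from_euler('xyz',o['tool_rot'],degrees=True).as_matrix()
E
python3 - <<'E'
from h import *
for n in ['top','side']:
    c=env.read_camera(n)
    print(n)
    for k in ['white','red','yellow','blue']:
        for b in blobs(mask(c['frame'],k),6)[:9]:
            (u,v),wh,a=cv2.minAreaRect(b)
            z={'white':.012,'red':.102,'yellow':.136,'blue':.05}[k]
            print(k,round(u,1),round(v,1),np.round(wh,1),cv2.contourArea(b),np.round(unproj(c,cv2.boxPoints(((u,v),wh,a)),z)[:,:2],3).tolist())
print(pose())
E
```

```text
top
white 274.5 205.1 [ 29.  113.9] 2026.5 [[0.524, 0.043], [0.589, -0.351], [0.489, -0.366], [0.424, 0.026]]
white 175.9 230.8 [31.2 17.3] 495.5 [[0.401, 0.242], [0.46, 0.232], [0.44, 0.124], [0.381, 0.135]]
white 128.0 229.6 [31.1 17.4] 495.0 [[0.416, 0.413], [0.473, 0.394], [0.436, 0.29], [0.379, 0.31]]
white 179.9 184.4 [30.9 16.9] 483.5 [[0.578, 0.232], [0.633, 0.209], [0.588, 0.108], [0.533, 0.132]]
white 12.6 324.3 [26.1 31.4] 423.0 [[0.082, 0.812], [0.173, 0.76], [0.127, 0.679], [0.037, 0.732]]
white 33.7 303.1 [37.1 21. ] 245.0 [[0.172, 0.75], [0.236, 0.719], [0.179, 0.601], [0.116, 0.631]]
white 369.5 153.0 [18. 17.] 238.0 [[0.72, -0.47], [0.719, -0.529], [0.655, -0.527], [0.655, -0.468]]
white 23.5 190.2 [24.2  4.1] 62.5 [[0.579, 0.771], [0.592, 0.766], [0.558, 0.684], [0.545, 0.689]]
white 61.2 199.5 [11.9 21.6] 56.5 [[0.532, 0.635], [0.572, 0.571], [0.535, 0.548], [0.496, 0.612]]
red 214.0 151.0 [26.  4.] 78.5 [[0.727, 0.045], [0.726, 0.032], [0.64, 0.032], [0.64, 0.045]]
red 184.8 146.1 [17.1  2.4] 26.5 [[0.726, 0.15], [0.729, 0.143], [0.676, 0.121], [0.673, 0.128]]
red
[... 2449 characters left out ...]
 -0.427], [0.624, -0.435], [0.6, -0.244], [0.648, -0.237]]
yellow 284.6 191.5 [32.8  4.6] 120.5 [[0.477, -0.183], [0.466, -0.203], [0.401, -0.053], [0.412, -0.036]]
yellow 265.8 167.4 [18.6  4.8] 67.0 [[0.533, -0.307], [0.522, -0.332], [0.477, -0.23], [0.487, -0.207]]
yellow 268.0 208.0 [ 6. 12.] 53.5 [[0.498, -0.03], [0.465, -0.034], [0.463, -0.002], [0.496, 0.002]]
blue 256.6 209.5 [31.1  3.3] 45.0 [[0.543, -0.235], [0.532, -0.239], [0.503, -0.058], [0.512, -0.055]]
(array([0.2589051 , 0.59596199, 0.22206049]), array([[-2.69678189e-04, -9.17211344e-01,  3.98400901e-01],
       [-7.66846553e-04,  3.98400988e-01,  9.17211025e-01],
       [-9.99999670e-01, -5.81605499e-05, -8.10800414e-04]]))
```

```bash
cat >> h.py <<'E'
def go(target,N,yaw=None):
    "print per-row shift (units) to reach target world pos from measured pose, no rotation"
    p,R=pose(); s=R.T@(np.array(target)-p)/0.04/N
    print('rows',N,'shift each',np.round(s,3).tolist(), 'from',np.round(p,4).tolist())
def tip(xdir,zdir):
    x=np.array(xdir,float);x/=np.linalg.norm(x);z=np.array(zdir,float);z-=x*(x@z);z/=np.linalg.norm(z)
    return np.c_[x,np.cross(z,x),z]
def rot(Rt,N=None):
    "print rotation rows"
    p,R=pose(); w=Ro.from_matrix(R.T@Rt).as_rotvec(degrees=True); a=np.linalg.norm(w)
    N=N or int(np.ceil(a/8.3)); print('rot',round(a,1),'rows',N,'each',np.round(w/N/120,4).tolist())
def st():
    o=env.get_obs(); print('t',round(o['time_s'],2),'p',np.round(o['tool_pos'],4),'q',np.round(o['qpos'],1),'F',np.round(o['force'],1),'w',round(o['grip_width'],4))
E
python3 - <<'E'
from h import *
go([.26,.596,.36],5)
p,R=pose()
print(R.T@(np.array([.47,-.1,.36])-np.array([.26,.596,.36]))/.04/20)
E
```

```text
rows 5 shift each [-0.69, -0.005, 0.002] from [0.2589, 0.596, 0.2221]
[ 5.96365977e-04 -5.87376837e-01 -6.93393355e-01]
```

>>> {"fn": "drive_tool", "kwargs": {"increments": [[[-0.69,0,0],[0,0,0]],[[-0.69,0,0],[0,0,0]],[[-0.69,0,0],[0,0,0]],[[-0.69,0,0],[0,0,0]],[[-0.69,0,0],[0,0,0]]]}}

```text
time_s: 0.75
tool_pos: [0.259, 0.596, 0.3616]
tool_rot: [-150.0, 90.0, -83.5]
force: [0.0, 0.3, 0.1]
grip_width: 0.0872
```

>>> {"fn": "drive_tool", "kwargs": {"increments": [[[0,-0.59,-0.69],[0,0,0]],[[0,-0.59,-0.69],[0,0,0]],[[0,-0.59,-0.69],[0,0,0]],[[0,-0.59,-0.69],[0,0,0]],[[0,-0.59,-0.69],[0,0,0]],[[0,-0.59,-0.69],[0,0,0]],[[0,-0.59,-0.69],[0,0,0]],[[0,-0.59,-0.69],[0,0,0]],[[0,-0.59,-0.69],[0,0,0]],[[0,-0.59,-0.69],[0,0,0]]]}}

```text
time_s: 1.75
tool_pos: [0.3657, 0.2475, 0.3606]
tool_rot: [-12.2, 90.0, 54.4]
force: [0.9, -0.6, 0.0]
grip_width: 0.0868
```

```bash
python3 - <<'E'
from h import *
st(); print(pose()[1].round(3))
c=save('wrist','w1.png'); save('top','top1.png')
E
```

```text
t 1.75 p [0.3657 0.2475 0.3606] q [-48.8  -9.5   9.7  97.2   1.6  92.1  27.4] F [ 0.9 -0.6  0. ] w 0.0868
[[ 0.    -0.917  0.398]
 [ 0.     0.398  0.917]
 [-1.    -0.     0.001]]
```

View pics/w1.png

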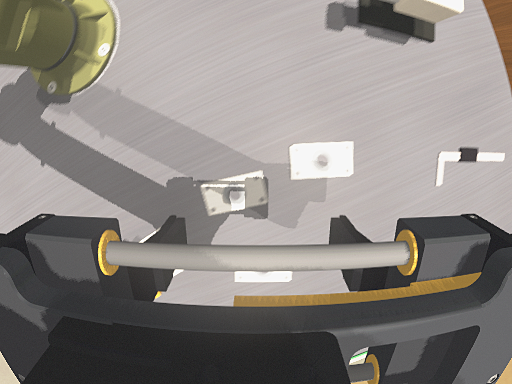

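View pics/top1.png

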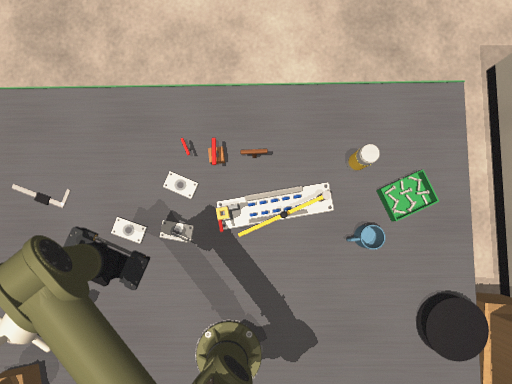

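```bash
python3 - <<'E'
from h import *
go([.57,-.19,.36],14)
E
```

```text
rows 14 shift each [0.003, -0.645, -0.561] from [0.3677, 0.2438, 0.3613]
```

>>> {"fn": "drive_tool", "kwargs": {"increments": [[[0,-0.645,-0.56],[0,0,0]],[[0,-0.645,-0.56],[0,0,0]],[[0,-0.645,-0.56],[0,0,0]],[[0,-0.645,-0.56],[0,0,0]],[[0,-0.645,-0.56],[0,0,0]],[[0,-0.645,-0.56],[0,0,0]],[[0,-0.645,-0.56],[0,0,0]]]}}

```text
time_s: 2.55
tool_pos: [0.4691, 0.0325, 0.3607]
tool_rot: [-21.2, 90.0, 45.3]
force: [0.7, 0.0, -0.1]
grip_width: 0.0871
```

>>> {"fn": "drive_tool", "kwargs": {"increments": [[[0,-0.645,-0.56],[0,0,0]],[[0,-0.645,-0.56],[0,0,0]],[[0,-0.645,-0.56],[0,0,0]],[[0,-0.645,-0.56],[0,0,0]],[[0,-0.645,-0.56],[0,0,0]],[[0,-0.645,-0.56],[0,0,0]],[[0,-0.645,-0.56],[0,0,0]],[[0,0,0],[0,0,0]]]}}

```text
time_s: 3.35
tool_pos: [0.5721, -0.1869, 0.3595]
tool_rot: [-179.3, 89.7, -113.2]
force: [-0.8, 1.2, -0.6]
grip_width: 0.0871
```

```bash
python3 - <<'E'
from h import *
st()
c=save('wrist','w2.png'); print(-c['R'].T@c['t'])
for X in [(.472,-.183,.165),(.533,-.32,.136)]: print(proj(c,X,True))
E
```

```text
t 3.35 p [ 0.5721 -0.1869  0.3595] q [-21.   13.1  44.9  78.2  -9.   92.4  89. ] F [-0.8  1.2 -0.6] w 0.0871
[ 0.50547448 -0.15755974  0.52105954]
[227.40121217  91.8144138 ]
[159.08363955 177.67829684]
```

View pics/w2.png

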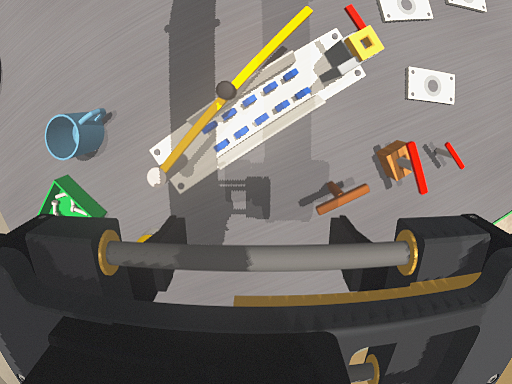

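```bash
cat >> h.py <<'E'
def rackfit(c,fish=True,z=0.046):
    m=mask(c['frame'],'blue'); bs=[b for b in blobs(m,8)]
    uv=[]
    for b in bs:
        M=cv2.moments(b); uv.append((M['m10']/M['m00'],M['m01']/M['m00']))
    P=unproj(c,uv,z,fish)[:,:2]
    return np.array(uv),P,[cv2.contourArea(b) for b in bs]
E
python3 - <<'E'
from h import *
c=env.read_camera('wrist')
uv,P,A=rackfit(c)
for a,b,d in zip(uv,P,A): print(a.round(1),b.round(4),d)
for k in ['red','yellow']:
    for b in blobs(mask(c['frame'],k),15):
        (u,v),wh,a=cv2.minAreaRect(b); print(k,round(u,1),round(v,1),np.round(wh,1),cv2.contourArea(b))
fr=c['frame']; cv2.imwrite('pics/w2z.png',cv2.resize(fr[20:210,140:330],None,fx=3,fy=3,interpolation=2)[:,:,::-1])
cv2.imwrite('pics/w2k.png',cv2.resize(fr[0:200,320:500],None,fx=3,fy=3,interpolation=2)[:,:,::-1])
E
```

```text
[301.2  93.4] [ 0.5093 -0.0824] 67.0
[239.3 132.9] [ 0.5287 -0.1982] 61.5
[289.3  74.9] [ 0.4748 -0.0881] 60.0
[259.4 119.5] [ 0.522  -0.1602] 59.5
[220.2 145.5] [ 0.5346 -0.2348] 46.5
[249.9  99.4] [ 0.4865 -0.161 ] 32.5
[283.3 104.6] [ 0.5151 -0.1159] 29.5
[270.9  85.9] [ 0.4799 -0.122 ] 26.5
[230.2 112.8] [ 0.4932 -0.1982] 23.5
red 415.0 168.7 [53.9  9.1] 407.0
red 353.0 18.0 [26.6  8.3] 172.5
red 452.8 156.5 [30.5  4.7] 118.5
yellow 357.4 292.6 [ 17.1 248. ] 2201.0
yellow 269.2 47.8 [ 10.  109.6] 935.0
yellow 190.3 134.8 [ 9.3 93.6] 727.0
yellow 361.5 44.9 [27.8 29.8] 692.0
yellow 106.0 252.0 [16.2 44. ] 123.0
yellow 373.1 368.8 [29.4 10.7] 104.0
yellow 410.8 241.4 [28.6 14.6] 90.0
yellow 409.3 266.6 [13.5 20.9] 59.0
yellow 143.0 238.5 [ 5. 14.] 41.0
```

View pics/w2z.png

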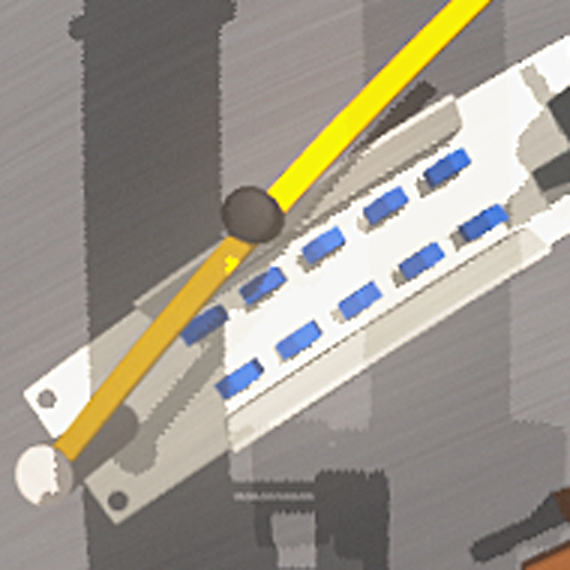

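View pics/w2k.png

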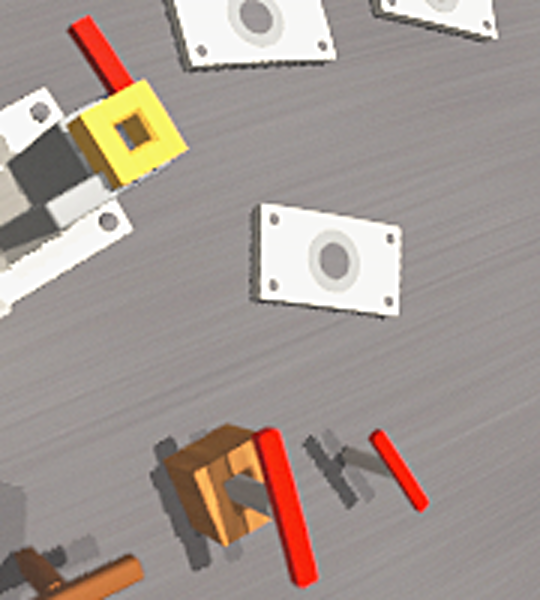

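```bash
python3 - <<'E'
from h import *
c=env.read_camera('wrist')
k=unproj(c,[(224,91)],.18,True)[0]; p=unproj(c,[(154.6,177.5)],.142,True)[0]
print(k,p,np.linalg.norm((k-p)[:2]))
# bar far end
e=unproj(c,[(309,11)],.136,True)[0]; print(e,np.linalg.norm((e-p)[:2]))
b=e-p; a=np.degrees(np.arctan2(-b[0],b[1])); print('bar world angle',a)
b=k-p; a=np.degrees(np.arctan2(-b[0],b[1])); print('bar world angle',a)
for uv in [(140+45/3,20+398/3),(140+118/3,20+500/3),(320+40/3,112/3),(320+108/3,220/3)]: print(unproj(c,[uv],.01,True)[0].round(4))
E
```

```text
[ 0.47076513 -0.18048939  0.18      ] [ 0.53026688 -0.31828889  0.142     ] 0.15009717100649983
[ 0.4092032  -0.03879579  0.136     ] 0.3045862919173819
bar world angle 23.420063172892956
bar world angle 23.354658065745525
[ 0.4985 -0.353   0.01  ]
[ 0.5738 -0.3394  0.01  ]
[0.4376 0.0191 0.01  ]
[0.5113 0.0318 0.01  ]
```

```bash
python3 - <<'E'
from h import *
go([.4708,-.1805,.36],4)
E
```

```text
rows 4 shift each [0.002, 0.583, -0.246] from [0.572, -0.1814, 0.3602]
```

>>> {"fn": "drive_tool", "kwargs": {"increments": [[[0,0.583,-0.246],[0,0,0]],[[0,0.583,-0.246],[0,0,0]],[[0,0.583,-0.246],[0,0,0]],[[0,0.583,-0.246],[0,0,0]],[[0,0,0],[0,0,0]],[[0,0,0],[0,0,0]],[[0,0,0],[0,0,0]]], "hand": -0.2, "squeeze": 60}}

```text
time_s: 4.2
tool_pos: [0.4714, -0.1802, 0.3607]
tool_rot: [-41.5, 89.9, 25.2]
force: [0.2, 0.4, 0.3]
grip_width: 0.0399
```

>>> {"fn": "drive_tool", "kwargs": {"increments": [[[0.7,0,0],[0,0,0]],[[0.7,0,0],[0,0,0]],[[0.7,0,0],[0,0,0]],[[0.7,0,0],[0,0,0]],[[0.4,0,0],[0,0,0]],[[0,0,0],[0,0,0]]]}}

```text
time_s: 4.8
tool_pos: [0.4696, -0.1806, 0.2299]
tool_rot: [117.4, 89.7, -176.0]
force: [0.5, 0.1, 0.1]
grip_width: 0.0349
```

```bash
python3 - <<'E'
from h import *
st()
c=save('wrist','w3.png');
E
```

```text
t 4.8 p [ 0.4696 -0.1806  0.2299] q [-26.   -1.   44.  104.1   0.8  76.9  84.3] F [0.5 0.1 0.1] w 0.0349
```

View pics/w3.png

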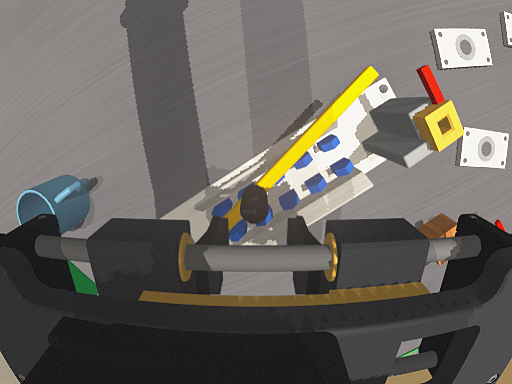

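>>> {"fn": "drive_tool", "kwargs": {"increments": [[[0.5,0,0],[0,0,0]],[[0.5,0,0],[0,0,0]],[[0.5,0,0],[0,0,0]],[[0.42,0,0],[0,0,0]],[[0,0,0],[0,0,0]]]}}

```text
time_s: 5.35
tool_pos: [0.4703, -0.1811, 0.155]
tool_rot: [121.6, 89.9, -171.9]
force: [-0.3, 0.7, 0.2]
grip_width: 0.0348
```

```bash
python3 - <<'E'
from h import *
st()
p,R=pose(); pv=np.array([.531,-.3183]); a=np.radians(np.linspace(23.4,97,11))
Q=np.c_[pv[0]-.15*np.sin(a),pv[1]+.15*np.cos(a)]
d=np.diff(np.vstack([Q]),axis=0)
for r in d: print((R.T@np.r_[r,0]/.04).round(2))
E
```

```text
t 5.35 p [ 0.4703 -0.1811  0.155 ] q [-25.1   3.2  44.9 109.9  -2.3  68.   87.2] F [-0.3  0.7  0.2] w 0.0348
[ 0.    0.31 -0.37]
[ 0.    0.26 -0.41]
[ 0.    0.2  -0.44]
[ 0.    0.14 -0.46]
[ 0.    0.08 -0.47]
[ 0.    0.02 -0.48]
[ 0.   -0.04 -0.48]
[ 0.   -0.1  -0.47]
[ 0.   -0.16 -0.45]
[ 0.   -0.22 -0.43]
```

>>> {"fn": "drive_tool", "kwargs": {"increments": [[[0,0.31,-0.37],[0,0,0]],[[0,0.26,-0.41],[0,0,0]],[[0,0.2,-0.44],[0,0,0]],[[0,0.14,-0.46],[0,0,0]],[[0,0.08,-0.47],[0,0,0]]]}}

```text
time_s: 5.85
tool_pos: [0.3997, -0.246, 0.1567]
tool_rot: [-68.9, 89.9, -2.4]
force: [-0.5, 1.5, -0.7]
grip_width: 0.0351
```

>>> {"fn": "drive_tool", "kwargs": {"increments": [[[0,0.02,-0.48],[0,0,0]],[[0,-0.04,-0.48],[0,0,0]],[[0,-0.1,-0.47],[0,0,0]],[[0,-0.16,-0.45],[0,0,0]],[[0,-0.22,-0.43],[0,0,0]],[[0,0,0],[0,0,0]]]}}

```text
time_s: 6.45
tool_pos: [0.3808, -0.3415, 0.1569]
tool_rot: [-147.6, 89.7, -81.4]
force: [0.3, -0.6, -0.5]
grip_width: 0.0348
```

>>> {"fn": "drive_tool", "kwargs": {"increments": [[[-0.7,0,0],[0,0,0]],[[-0.7,0,0],[0,0,0]],[[-0.7,0,0],[0,0,0]],[[-0.7,0,0],[0,0,0]],[[-0.7,0,0],[0,0,0]],[[-0.7,0,0],[0,0,0]],[[0,0,0],[0,0,0]]], "hand": 1}}

```text
time_s: 7.15
tool_pos: [0.3827, -0.3389, 0.3279]
tool_rot: [-93.0, 89.6, -26.5]
force: [-0.2, 0.1, 0.0]
grip_width: 0.0822
```

```bash
python3 - <<'E'
from h import *
st()
c=save('wrist','w4.png');save('top','top4.png')
E
```

```text
t 7.15 p [ 0.3827 -0.3389  0.3279] q [-17.9  -4.   54.4  94.4   3.2  87.5 102.9] F [-0.2  0.1  0. ] w 0.0822
```

View pics/w4.png

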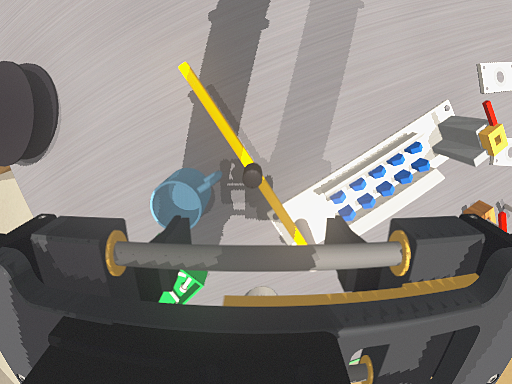

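View pics/top4.png

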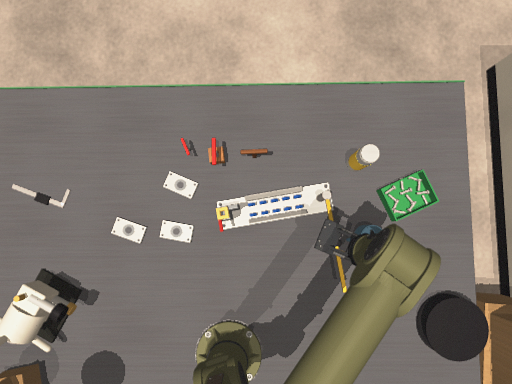

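```bash
python3 - <<'E'
from h import *
go([.49,-.14,.36],7)
r=np.radians(9.4); rx=[np.cos(r),np.sin(r),0]
rot(tip([0,0,-1],rx))
E
```

```text
rows 7 shift each [-0.127, -0.074, 0.802] from [0.3815, -0.3377, 0.3244]
rot 57.1 rows 7 each [0.068, 0.0001, 0.0001]
```

>>> {"fn": "drive_tool", "kwargs": {"increments": [[[-0.127,-0.074,0.802],[0,0,0]],[[-0.127,-0.074,0.802],[0,0,0]],[[-0.127,-0.074,0.802],[0,0,0]],[[-0.127,-0.074,0.802],[0,0,0]],[[-0.127,-0.074,0.802],[0,0,0]],[[-0.127,-0.074,0.802],[0,0,0]],[[-0.127,-0.074,0.802],[0,0,0]]]}}

```text
time_s: 7.95
tool_pos: [0.4898, -0.1384, 0.3583]
tool_rot: [114.4, 89.9, -179.1]
force: [-0.1, -0.9, -0.2]
grip_width: 0.0872
```

>>> {"fn": "drive_tool", "kwargs": {"increments": [[[0,0,0],[0.068,0,0]],[[0,0,0],[0.068,0,0]],[[0,0,0],[0.068,0,0]],[[0,0,0],[0.068,0,0]],[[0,0,0],[0.068,0,0]],[[0,0,0],[0.068,0,0]],[[0,0,0],[0.068,0,0]],[[0,0,0],[0,0,0]]]}}

```text
time_s: 8.75
tool_pos: [0.4894, -0.1396, 0.3582]
tool_rot: [175.6, 89.9, -175.0]
force: [0.0, -0.3, -0.0]
grip_width: 0.087
```

```bash
python3 - <<'E'
from h import *
st()
c=save('wrist','w5.png')
r=np.radians(9.4); rx=[np.cos(r),np.sin(r),0]; ry=np.array([-np.sin(r),np.cos(r),0])
t=np.radians(50)
rot(tip(np.sin(t)*ry+np.cos(t)*np.array([0,0,-1]),rx))
E
```

```text
t 8.75 p [ 0.4894 -0.1396  0.3582] q [-26.7  -2.3  38.7  90.6   1.4  91.2  21.4] F [ 0.  -0.3 -0. ] w 0.087
rot 50.0 rows 7 each [0.0001, -0.0002, 0.0595]
```

View pics/w5.png

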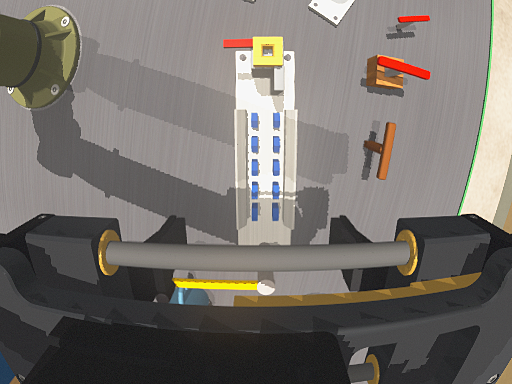

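```bash
python3 - <<'E'
from h import *
c=env.read_camera('wrist'); np.save('c5.npy',c,allow_pickle=True)
uv,P,A=rackfit(c,z=.05)
for a,b,d in zip(uv,P,A): print(a.round(1),b.round(4),d)
fr=c['frame']; cv2.imwrite('pics/w5z.png',cv2.resize(fr[20:250,215:315],None,fx=3.5,fy=3.5,interpolation=2)[:600,:,::-1])
cv2.imwrite('pics/w5y.png',cv2.resize(fr[0:200,350:450],None,fx=3,fy=3,interpolation=2)[:600,:,::-1])
E
```

```text
[  4.7 370.9] [-0.3256 -1.0605] 233.0
[275.7 166. ] [ 0.5206 -0.1545] 35.5
[254.  214.7] [ 0.4996 -0.2426] 34.0
[254.  165.9] [ 0.4861 -0.1603] 32.5
[274.5 215.7] [ 0.5342 -0.2387] 31.5
[275.4 188.3] [ 0.5268 -0.1914] 30.5
[254.  141.4] [ 0.4796 -0.1211] 28.5
[276.  141.5] [ 0.514  -0.1154] 28.0
[276.9 116.7] [ 0.5086 -0.0763] 28.0
[254.  188.4] [ 0.4922 -0.1972] 27.0
```

View pics/w5z.png

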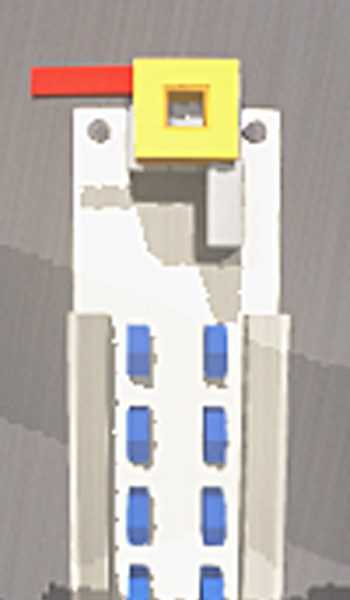

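View pics/w5y.png

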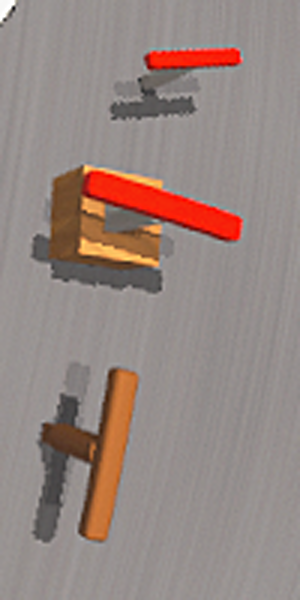

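>>> {"fn": "drive_tool", "kwargs": {"increments": [[[0,0,0],[0,0,0.06]],[[0,0,0],[0,0,0.06]],[[0,0,0],[0,0,0.06]],[[0,0,0],[0,0,0.06]],[[0,0,0],[0,0,0.06]],[[0,0,0],[0,0,0.06]],[[0,0,0],[0,0,0.06]]]}}

```text
time_s: 9.55
tool_pos: [0.4913, -0.1418, 0.3518]
tool_rot: [90.8, 43.0, 99.7]
force: [0.2, -0.2, -1.7]
grip_width: 0.0871
```

```bash
python3 - <<'E'
from h import *
st(); print(pose()[1].round(3))
E
```

```text
t 9.55 p [ 0.4913 -0.1418  0.3518] q [ 14.2  22.4  28.2  79.3 -41.  117.5  45.9] F [ 0.2 -0.2 -1.7] w 0.0871
[[-0.123 -0.102  0.987]
 [ 0.721  0.675  0.16 ]
 [-0.682  0.731 -0.01 ]]
```

```bash
python3 - <<'E'
from h import *
c=np.load('c5.npy',allow_pickle=True).item()
print('socket',unproj(c,[(268.4,50.3)],.15,True)[0])
h=[unproj(c,[(215+u/3.5,20+v/3.5)],.01,True)[0] for u,v in [(98,130),(254,131)]];print(h)
# teeth peak lines: visible ridge
for u,v in [(141,361),(216,355),(141,440),(216,437),(140,520),(214,518)]: print(unproj(c,[(215+u/3.5,20+v/3.5)],.052,True)[0].round(4))
E
cat pics/x 2>/dev/null
```

```text
socket [0.47756849 0.00591744 0.15      ]
[array([0.43756401, 0.01523499, 0.01      ]), array([0.51183484, 0.0277591 , 0.01      ])]
[ 0.4769 -0.092   0.052 ]
[ 0.5095 -0.0836  0.052 ]
[ 0.4828 -0.1273  0.052 ]
[ 0.5159 -0.1203  0.052 ]
[ 0.4884 -0.1639  0.052 ]
[ 0.5217 -0.1573  0.052 ]
```

```bash
python3 - <<'E'
from h import *
l=np.array([.182,.983,0]);z=np.array([.983,-.182,0])
rot(tip([0,0,-1],z))
p,R=pose(); Rt=tip([0,0,-1],z); print(Rt.T@(np.array([.42,.12,.30])-p)/.04/8)
E
```

```text
rot 50.6 rows 7 each [0.0218, -0.0102, -0.0553]
[ 0.1620293   0.76388938 -0.36792206]
```

>>> {"fn": "drive_tool", "kwargs": {"increments": [[[0,0,0],[0.022,-0.01,-0.055]],[[0,0,0],[0.022,-0.01,-0.055]],[[0,0,0],[0.022,-0.01,-0.055]],[[0,0,0],[0.022,-0.01,-0.055]],[[0,0,0],[0.022,-0.01,-0.055]],[[0,0,0],[0.022,-0.01,-0.055]],[[0,0,0],[0.022,-0.01,-0.055]]]}}

```text
time_s: 10.25
tool_pos: [0.4907, -0.1402, 0.3562]
tool_rot: [-49.1, 89.8, -59.5]
force: [-0.2, -0.3, -1.0]
grip_width: 0.087
```

>>> {"fn": "drive_tool", "kwargs": {"increments": [[[0.16,0.764,-0.368],[0,0,0]],[[0.16,0.764,-0.368],[0,0,0]],[[0.16,0.764,-0.368],[0,0,0]],[[0.16,0.764,-0.368],[0,0,0]],[[0.16,0.764,-0.368],[0,0,0]],[[0.16,0.764,-0.368],[0,0,0]],[[0.16,0.764,-0.368],[0,0,0]],[[0.16,0.764,-0.368],[0,0,0]],[[0,0,0],[0,0,0]]]}}

```text
time_s: 11.15
tool_pos: [0.4167, 0.1266, 0.3035]
tool_rot: [154.1, 89.8, 144.4]
force: [0.0, -0.9, -0.1]
grip_width: 0.0869
```

```bash
cat >> h.py <<'E'
def plates(c,fish=True,z=.012,amin=250):
    out=[]
    for b in blobs(mask(c['frame'],'white'),amin):
        if b[:,0,1].max()>214 and fish: pass
        P=unproj(c,b[:,0].astype(float),z,fish)[:,:2]
        (cx,cy),(w,h),a=cv2.minAreaRect((P*1000).astype(np.float32))
        if h>w: a+=90
        L,S=max(w,h),min(w,h)
        d=np.array([np.cos(np.radians(a)),np.sin(np.radians(a))]); d=d*np.sign(d[1])
        M=cv2.moments(b); out.append((cx/1000,cy/1000,L,S,d))
        print('rect c %.4f %.4f  L %.1f S %.1f longdir %.3f %.3f px %.0f %.0f'%(cx/1000,cy/1000,L,S,d[0],d[1],M['m10']/M['m00'],M['m01']/M['m00']))
    return out
E
python3 - <<'E'
from h import *
st()
c=save('wrist','w6.png'); plates(c)
E
```

```text
t 11.15 p [0.4167 0.1266 0.3035] q [-23.1  -9.5   2.5 103.8   0.2  85.8 -30.4] F [ 0.  -0.9 -0.1] w 0.0869
rect c 0.4566 0.2248  L 360.5 S 280.7 longdir -0.962 0.273 px 257 83
rect c 0.4773 0.0027  L 97.6 S 63.3 longdir 0.986 0.167 px 298 221
rect c 0.9442 0.3053  L 174.4 S 42.8 longdir 0.280 0.960 px 507 23
rect c 0.2164 0.2221  L 229.5 S 20.7 longdir -0.007 1.000 px 129 136
```

View pics/w6.png

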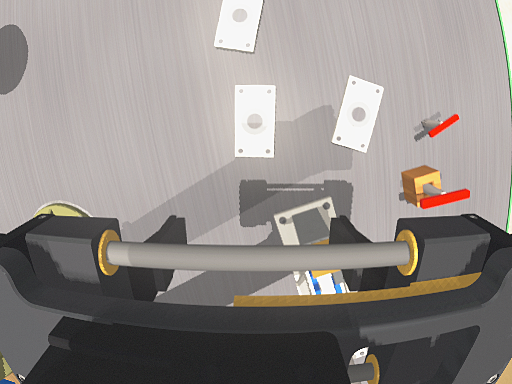

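```bash
sed -i "s/(s<40)&(v>190)/(s<40)\&(v>228)/" h.py; python3 - <<'E'
from h import *
c=env.read_camera('wrist'); plates(c); print(c['frame'][120,[200,225,242]],c['frame'][200,[200]])
c=env.read_camera('top'); plates(c,False)
c=env.read_camera('side'); plates(c,False)
E
```

```text
rect c 0.4196 0.1810  L 109.5 S 60.5 longdir 0.183 0.983 px 253 118
rect c 0.5820 0.1679  L 110.6 S 61.2 longdir 0.407 0.913 px 356 111
rect c 0.4205 0.3360  L 83.2 S 61.1 longdir 0.337 0.942 px 236 23
rect c 0.9439 0.2906  L 191.5 S 46.1 longdir 0.270 0.963 px 507 25
rect c 0.4988 -0.1290  L 53.0 S 27.4 longdir -0.141 0.990 px 326 283
[[188 179 176]
 [201 192 188]
 [245 245 244]] [[164 156 156]]
rect c 0.5156 -0.2195  L 280.3 S 97.7 longdir -0.161 0.987 px 294 201
rect c 0.1041 0.7442  L 106.3 S 94.3 longdir -0.852 0.524 px 14 324
rect c 0.5831 0.1706  L 107.5 S 57.9 longdir 0.403 0.915 px 180 184
rect c 0.1774 0.6764  L 131.7 S 72.5 longdir 0.468 0.884 px 31 301
rect c 1.0384 -2.4771  L 1045.3 S 822.0 longdir 1.000 0.004 px 225 55
rect c 0.4257 0.3484  L 107.1 S 57.2 longdir 0.341 0.940 px 279 345
rect c 0.0242 -2.4794  L 841.4 S 437.3 longdir 0.053 0.999 px 351 60
rect c 0.5831 0.1683  L 105.5 S 56.1 longdir 0.420 0.908 px 220 285
```

```bash
python3 - <<'E'
from h import *
go([.4245,.2075,.18],4)
l=np.array([.183,.983,0]);z=np.array([.983,-.183,0]);t=np.radians(40)
rot(tip(-np.sin(t)*l+np.cos(t)*np.array([0,0,-1]),z))
E
```

```text
rows 4 shift each [0.781, 0.538, -0.065] from [0.4193, 0.1208, 0.3048]
rot 40.1 rows 5 each [0.0003, 0.0, -0.0668]
```

>>> {"fn": "drive_tool", "kwargs": {"increments": [[[0.78,0.538,-0.065],[0,0,0]],[[0.78,0.538,-0.065],[0,0,0]],[[0.78,0.538,-0.065],[0,0,0]],[[0.78,0.538,-0.065],[0,0,0]],[[0,0,0],[0,0,-0.0668]],[[0,0,0],[0,0,-0.0668]],[[0,0,0],[0,0,-0.0668]],[[0,0,0],[0,0,-0.0668]],[[0,0,0],[0,0,-0.0668]],[[0,0,0],[0,0,0]]]}}

```text
time_s: 12.35
tool_pos: [0.4231, 0.2102, 0.1753]
tool_rot: [-90.7, 49.6, -100.7]
force: [-1.0, 0.2, -1.5]
grip_width: 0.0868
```

```bash
python3 - <<'E'
from h import *
st(); print(pose()[1].round(3))
go([.4245,.2075,.06],4)
l=np.array([.183,.983,0]);z=np.array([.983,-.183,0]);t=np.radians(40)
rot(tip(-np.sin(t)*l+np.cos(t)*np.array([0,0,-1]),z))
save('wrist','w7.png')
E
```

```text
t 12.35 p [0.4231 0.2102 0.1753] q [-39.6  23.4  -8.   92.6  23.2  99.9 -61.3] F [-1.   0.2 -1.5] w 0.0868
[[-0.12   0.129  0.984]
 [-0.637  0.751 -0.176]
 [-0.762 -0.648 -0.008]]
rows 4 shift each [0.559, 0.455, 0.017] from [0.4231, 0.2102, 0.1753]
rot 0.7 rows 1 each [0.0051, -0.0008, 0.0034]
```

View pics/w7.png

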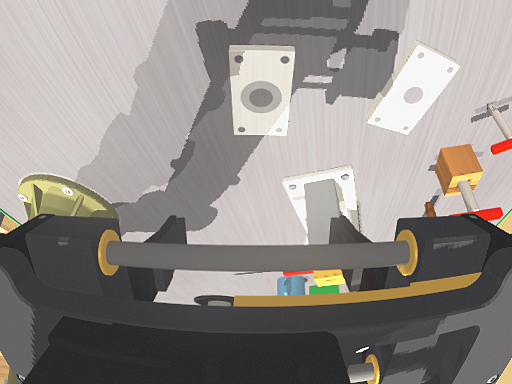

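>>> {"fn": "drive_tool", "kwargs": {"increments": [[[0.56,0.455,0.017],[0.005,0,0.003]],[[0.56,0.455,0.017],[0,0,0]],[[0.56,0.455,0.017],[0,0,0]],[[0.56,0.455,0.017],[0,0,0]],[[0,0,0],[0,0,0]]]}}

```text
time_s: 12.9
tool_pos: [0.4267, 0.2038, 0.0639]
tool_rot: [-89.6, 50.3, -100.7]
force: [-0.8, -0.8, 0.5]
grip_width: 0.0869
```

```bash
python3 - <<'E'
from h import *
st(); print(pose()[1].round(3))
go([.4245,.2075,.0095],3)
save('wrist','w8.png')
E
```

```text
t 12.9 p [0.4267 0.2038 0.0639] q [-39.2  29.8  -7.4  97.2  23.7  88.8 -66.2] F [-0.8 -0.8  0.5] w 0.0869
[[-0.119  0.15   0.982]
 [-0.628  0.755 -0.191]
 [-0.769 -0.639  0.004]]
rows 3 shift each [0.331, 0.31, -0.026] from [0.4267, 0.2038, 0.0639]
```

View pics/w8.png

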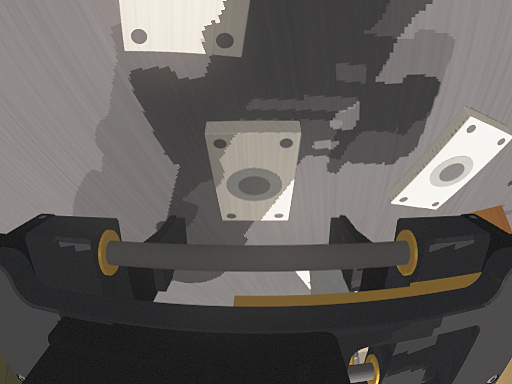

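>>> {"fn": "drive_tool", "kwargs": {"increments": [[[0.33,0.31,-0.02],[0,0,0]],[[0.33,0.31,-0.02],[0,0,0]],[[0.33,0.31,-0.02],[0,0,0]],[[0,0,0],[0,0,0]],[[0,0,0],[0,0,0]]]}}

```text
time_s: 13.45
tool_pos: [0.4253, 0.2104, 0.0101]
tool_rot: [-89.6, 50.3, -100.5]
force: [0.7, 0.4, 0.6]
grip_width: 0.087
```

```bash
python3 - <<'E'
from h import *
for i in range(5): st(); env.read_camera('side')
save('wrist','w9.png')
E
```

```text
t 13.45 p [0.4253 0.2104 0.0101] q [-39.8  34.3  -7.5  97.7  24.2  84.4 -68.6] F [0.7 0.4 0.6] w 0.087
t 13.5 p [0.4256 0.2107 0.0106] q [-39.8  34.3  -7.5  97.7  24.2  84.4 -68.6] F [ 0.3 -0.6  0.2] w 0.0872
t 13.55 p [0.4258 0.2109 0.0108] q [-39.8  34.3  -7.5  97.7  24.2  84.4 -68.6] F [-0.4  0.2  0.1] w 0.087
t 13.6 p [0.4259 0.2109 0.0109] q [-39.8  34.3  -7.5  97.7  24.2  84.4 -68.6] F [-0.1  0.7  1.1] w 0.087
t 13.65 p [0.426  0.2109 0.011 ] q [-39.8  34.2  -7.5  97.7  24.2  84.4 -68.6] F [-0.1  0.4  0.5] w 0.0867
```

View pics/w9.png

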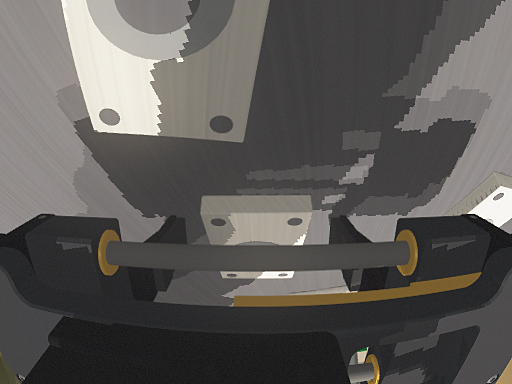

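>>> {"fn": "drive_tool", "kwargs": {"increments": [[[0.034,0.02,0],[0,0,0]],[[0,0,0],[0,0,0]],[[0,0,0],[0,0,0]],[[0,0,0],[0,0,0]],[[0,0,0],[0,0,0]],[[0,0,0],[0,0,0]],[[0,0,0],[0,0,0]]], "hand": -1, "squeeze": 50}}

```text
time_s: 14.45
tool_pos: [0.4255, 0.2104, 0.0089]
tool_rot: [-89.5, 50.4, -100.4]
force: [-0.1, -0.2, 0.6]
grip_width: 0.059
```

```bash
python3 - <<'E'
from h import *
st()
go([.426,.2115,.16],6)
E
```

```text
t 14.45 p [0.4255 0.2104 0.0089] q [-39.8  34.4  -7.4  97.8  24.2  84.2 -68.6] F [-0.1 -0.2  0.6] w 0.059
rows 6 shift each [-0.488, -0.398, 0.005] from [0.4255, 0.2104, 0.0089]
```

>>> {"fn": "drive_tool", "kwargs": {"increments": [[[-0.2,-0.16,0],[0,0,0]],[[-0.488,-0.398,0],[0,0,0]],[[-0.488,-0.398,0],[0,0,0]],[[-0.488,-0.398,0],[0,0,0]],[[-0.488,-0.398,0],[0,0,0]],[[-0.488,-0.398,0],[0,0,0]],[[0,0,0],[0,0,0]],[[0,0,0],[0,0,0]]]}}

```text
time_s: 15.25
tool_pos: [0.4251, 0.212, 0.1453]
tool_rot: [-89.4, 50.5, -100.4]
force: [0.6, 0.0, -2.6]
grip_width: 0.0589
```

```bash
python3 - <<'E'
from h import *
st()
save('wrist','w10.png'); c=save('side','s10.png'); f=c['frame'][200:384,150:400]; cv2.imwrite('pics/s10z.png',cv2.resize(f,None,fx=3,fy=3,interpolation=2)[:,:,::-1])
E
```

```text
t 15.25 p [0.4251 0.212  0.1453] q [-39.5  24.7  -7.9  94.   23.1  96.4 -63.4] F [ 0.6  0.  -2.6] w 0.0589
```

View pics/w10.png

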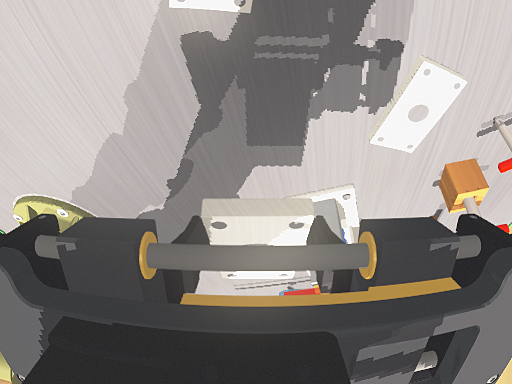

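View pics/s10z.png

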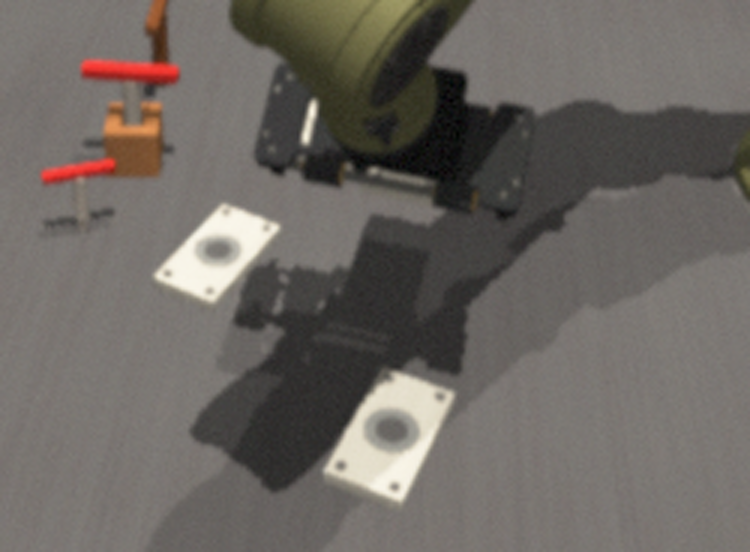

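```bash
cat >> h.py <<'E'
r_=np.radians(9.4); RX=np.array([np.cos(r_),np.sin(r_),0]); RY=np.array([-np.sin(r_),np.cos(r_),0]); RO=np.array([.5053,-.1604,0])
def slot(y,z=0,x=0): return RO+RX*x+RY*y+np.array([0,0,z])
def rins(t): t=np.radians(t); return tip(np.sin(t)*RY-np.cos(t)*np.array([0,0,1]),RX)
E
python3 - <<'E'
from h import *
go([.4251,.212,.235],3)
p,R=pose(); print((R.T@(slot(.057,.235)-np.array([.4251,.212,.235]))/.04/10).round(3))
Rt=rins(50); p,R=pose()
w=Ro.from_matrix(R.T@Rt).as_rotvec(degrees=True); print(w, np.linalg.norm(w), w/11/120)
E
```

```text
rows 3 shift each [-0.587, -0.478, 0.007] from [0.4245, 0.2113, 0.1442]
[ 0.476 -0.571  0.323]
[-22.31278376   2.30271593  88.70993829] 91.50199982321618 [-0.01690362  0.00174448  0.0672045 ]
```

>>> {"fn": "drive_tool", "kwargs": {"increments": [[[-0.587,-0.478,0],[0,0,0]],[[-0.587,-0.478,0],[0,0,0]],[[-0.587,-0.478,0],[0,0,0]],[[0,0,0],[0,0,0]]]}}

```text
time_s: 15.75
tool_pos: [0.4256, 0.2132, 0.2385]
tool_rot: [-89.2, 50.6, -100.2]
force: [0.3, 1.0, -2.0]
grip_width: 0.0587
```

>>> {"fn": "drive_tool", "kwargs": {"increments": [[[0.476,-0.571,0.323],[0,0,0]],[[0.476,-0.571,0.323],[0,0,0]],[[0.476,-0.571,0.323],[0,0,0]],[[0.476,-0.571,0.323],[0,0,0]],[[0.476,-0.571,0.323],[0,0,0]],[[0.476,-0.571,0.323],[0,0,0]],[[0.476,-0.571,0.323],[0,0,0]],[[0.476,-0.571,0.323],[0,0,0]],[[0.476,-0.571,0.323],[0,0,0]],[[0.476,-0.571,0.323],[0,0,0]]]}}

```text
time_s: 16.75
tool_pos: [0.4948, -0.1052, 0.2336]
tool_rot: [-89.8, 50.3, -100.7]
force: [0.9, 0.3, -2.6]
grip_width: 0.0589
```

>>> {"fn": "drive_tool", "kwargs": {"increments": [[[0,0,0],[-0.0169,0.0017,0.0672]],[[0,0,0],[-0.0169,0.0017,0.0672]],[[0,0,0],[-0.0169,0.0017,0.0672]],[[0,0,0],[-0.0169,0.0017,0.0672]],[[0,0,0],[-0.0169,0.0017,0.0672]],[[0,0,0],[-0.0169,0.0017,0.0672]],[[0,0,0],[-0.0169,0.0017,0.0672]],[[0,0,0],[-0.0169,0.0017,0.0672]]]}}

```text
time_s: 17.55
tool_pos: [0.4951, -0.1042, 0.235]
tool_rot: [97.0, 63.8, 100.5]
force: [-0.2, 0.3, -2.5]
grip_width: 0.0591
```

```bash
python3 - <<'E'
from h import *
st()
rot(rins(50)); go(slot(.057,.235),3)
save('wrist','w11.png'); c=save('side','s11.png'); f=c['frame'][130:314,150:400]; cv2.imwrite('pics/s11z.png',cv2.resize(f,None,fx=3,fy=3,interpolation=2)[:,:,::-1])
E
```

```text
t 17.55 p [ 0.4951 -0.1042  0.235 ] q [  6.9  11.7  19.8  95.1 -24.4  90.7  33.8] F [-0.2  0.3 -2.5] w 0.0591
rot 24.6 rows 3 each [-0.0166, 0.0021, 0.0663]
rows 3 shift each [-0.001, 0.0, 0.007] from [0.4951, -0.1042, 0.235]
```

View pics/w11.png

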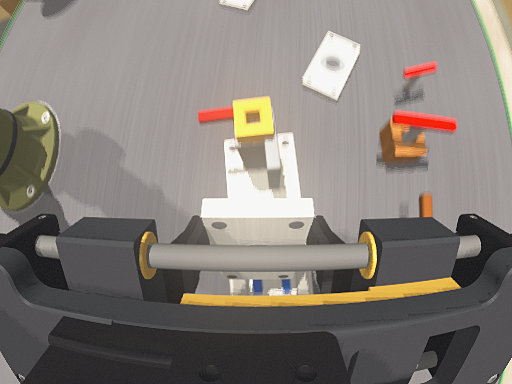

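View pics/s11z.png

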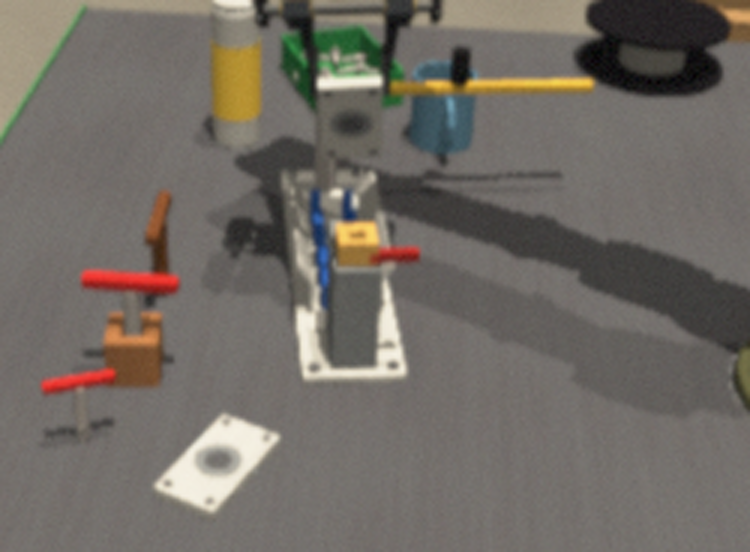

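>>> {"fn": "drive_tool", "kwargs": {"increments": [[[0,0,0],[-0.0166,0.002,0.0663]],[[0,0,0],[-0.0166,0.002,0.0663]],[[0,0,0],[-0.0166,0.002,0.0663]],[[0,0,0],[0,0,0]],[[0,0,0],[0,0,0]]]}}

```text
time_s: 18.15
tool_pos: [0.4954, -0.103, 0.2341]
tool_rot: [90.4, 40.4, 99.7]
force: [0.6, 0.9, -1.6]
grip_width: 0.0586
```

```bash
python3 - <<'E'
from h import *
st()
rot(rins(50)); go(slot(.057,.165),3)
save('wrist','w12.png'); c=save('side','s12.png'); f=c['frame'][130:280,200:340]; cv2.imwrite('pics/s12z.png',cv2.resize(f,None,fx=4,fy=4,interpolation=2)[:,:,::-1])
# where expected: plate corners
p,R=pose()
for s in (-.085,.025):
  for x in (-.03,.03): print((s,x),proj(c,p+RY*.003+RX*x+np.array([0,0,s])).round(1))
E
```

```text
t 18.15 p [ 0.4954 -0.103   0.2341] q [ 17.4  24.9  19.8  89.9 -40.4 105.7  50.6] F [ 0.6  0.9 -1.6] w 0.0586
rot 0.5 rows 1 each [-0.0018, -0.0016, 0.0031]
rows 3 shift each [0.365, -0.446, 0.007] from [0.4954, -0.103, 0.2341]
(-0.085, -0.03) [275.  188.1]
(-0.085, 0.03) [254.7 188.5]
(0.025, -0.03) [276.7 154.2]
(0.025, 0.03) [255.5 154.5]
```

View pics/w12.png

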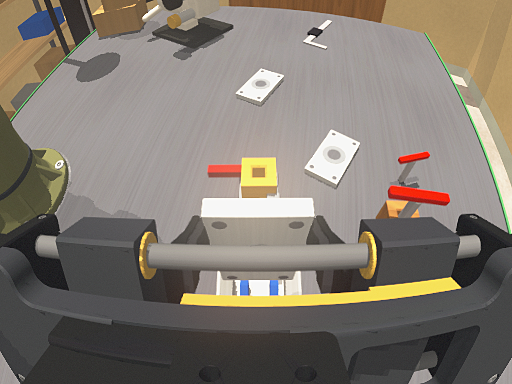

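View pics/s12z.png

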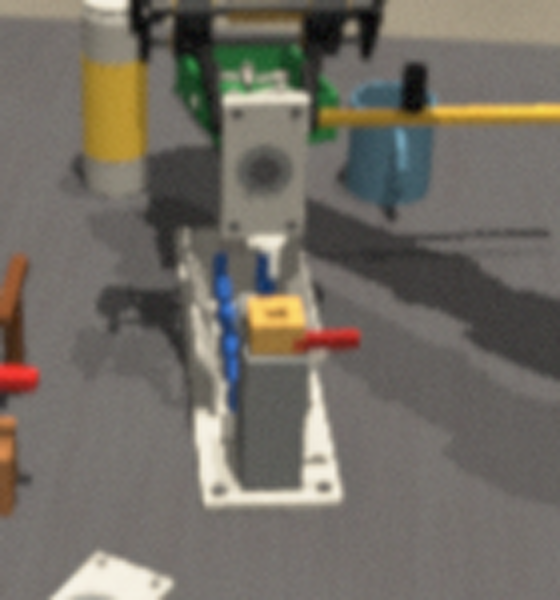

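>>> {"fn": "drive_tool", "kwargs": {"increments": [[[0.365,-0.446,0],[0,0,0.003]],[[0.365,-0.446,0],[0,0,0]],[[0.365,-0.446,0],[0,0,0]],[[0,0,0],[0,0,0]],[[0,0,0],[0,0,0]]]}}

```text
time_s: 18.75
tool_pos: [0.4958, -0.1039, 0.1671]
tool_rot: [90.0, 39.9, 99.5]
force: [0.3, 0.4, -1.7]
grip_width: 0.0589
```

```bash
python3 - <<'E'
from h import *
st()
rot(rins(50)); go(slot(.057,.12),5)
c=save('side','s13.png'); f=c['frame'][130:280,200:340]; cv2.imwrite('pics/s13z.png',cv2.resize(f,None,fx=4,fy=4,interpolation=2)[:,:,::-1])
c=save('top','t13.png'); f=c['frame'][140:280,200:360]; cv2.imwrite('pics/t13z.png',cv2.resize(f,None,fx=4,fy=4,interpolation=2)[:,:,::-1])
E
```

```text
t 18.75 p [ 0.4958 -0.1039  0.1671] q [ 18.   29.   19.5  92.8 -40.8 100.8  55.5] F [ 0.3  0.4 -1.7] w 0.0589
rot 0.1 rows 1 each [0.0002, -0.0004, -0.0004]
rows 5 shift each [0.15, -0.182, 0.001] from [0.4958, -0.1039, 0.1671]
```

View pics/s13z.png

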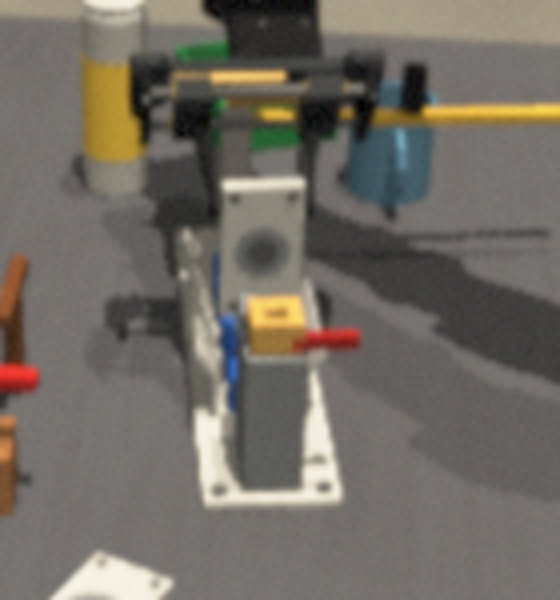

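View pics/t13z.png

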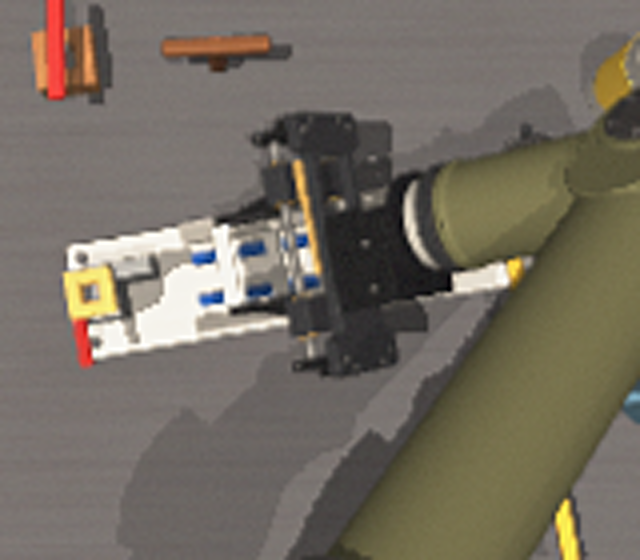

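>>> {"fn": "drive_tool", "kwargs": {"increments": [[[0.15,-0.182,0],[0,0,0]],[[0.15,-0.182,0],[0,0,0]],[[0.15,-0.182,0],[0,0,0]],[[0.15,-0.182,0],[0,0,0]],[[0.15,-0.182,0],[0,0,0]],[[0,0,0],[0,0,0]],[[0,0,0],[0,0,0]]]}}

```text
time_s: 19.55
tool_pos: [0.4957, -0.1051, 0.1191]
tool_rot: [90.1, 39.9, 99.4]
force: [-0.1, -0.2, -2.4]
grip_width: 0.0587
```

```bash
python3 - <<'E'
from h import *
st()
rot(rins(50)); go(slot(.057,.098),5)
E
```

```text
t 19.55 p [ 0.4957 -0.1051  0.1191] q [ 18.4  32.4  19.1  94.2 -41.3  97.4  58.5] F [-0.1 -0.2 -2.4] w 0.0587
rot 0.1 rows 1 each [-0.0005, -0.0002, -0.0008]
rows 5 shift each [0.071, -0.078, 0.002] from [0.4957, -0.1051, 0.1191]
```

No contact force; the lower end is about 34 mm up, inside the slot. Going on down.

>>> {"fn": "drive_tool", "kwargs": {"increments": [[[0.071,-0.078,0],[0,0,0]],[[0.071,-0.078,0],[0,0,0]],[[0.071,-0.078,0],[0,0,0]],[[0.071,-0.078,0],[0,0,0]],[[0.071,-0.078,0],[0,0,0]],[[0,0,0],[0,0,0]],[[0,0,0],[0,0,0]]]}}

```text
time_s: 20.25
tool_pos: [0.4956, -0.1044, 0.0982]
tool_rot: [90.1, 39.9, 99.4]
force: [0.0, -0.3, -1.6]
grip_width: 0.0585
```

```bash
python3 - <<'E'
from h import *
st()
rot(rins(50))
E
```

```text
t 20.25 p [ 0.4956 -0.1044  0.0982] q [ 18.5  33.8  18.8  94.8 -41.6  95.8  59.8] F [ 0.  -0.3 -1.6] w 0.0585
rot 0.1 rows 1 each [-0.0005, -0.0001, -0.0004]
```

>>> {"fn": "drive_tool", "kwargs": {"increments": [[[0,0,0],[0,0,0]],[[0,0,0],[0,0,0]],[[0,0,0],[0,0,0]],[[0,0,0],[0,0,0]],[[0,0,0],[0,0,0]]], "hand": 0.8}}

```text
time_s: 20.75
tool_pos: [0.4957, -0.1042, 0.0985]
tool_rot: [90.0, 39.9, 99.4]
force: [0.1, 0.7, -0.3]
grip_width: 0.0779
```

>>> {"fn": "drive_tool", "kwargs": {"increments": [[[-0.4,0.2,0],[0,0,0]],[[-0.4,0.2,0],[0,0,0]],[[-0.5,0.3,0],[0,0,0]],[[-0.6,0.4,0],[0,0,0]],[[-0.6,0.4,0],[0,0,0]],[[-0.6,0.4,0],[0,0,0]],[[0,0,0],[0,0,0]]]}}

```text
time_s: 21.45
tool_pos: [0.5045, -0.1529, 0.2415]
tool_rot: [89.5, 40.3, 99.0]
force: [-0.1, -0.9, 0.0]
grip_width: 0.0783
```

```bash
python3 - <<'E'
from h import *
st()
save('wrist','w14.png')
c=save('side','s14.png'); f=c['frame'][130:280,200:340]; cv2.imwrite('pics/s14z.png',cv2.resize(f,None,fx=4,fy=4,interpolation=2)[:,:,::-1])
E
```

```text
t 21.45 p [ 0.5045 -0.1529  0.2415] q [ 20.8  28.8  20.9  83.9 -40.4 109.5  52.9] F [-0.1 -0.9  0. ] w 0.0783
```

View pics/w14.png

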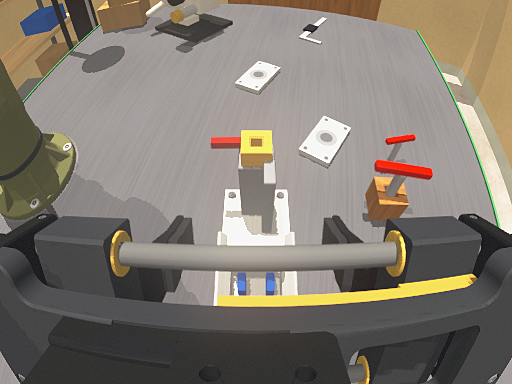

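View pics/s14z.png

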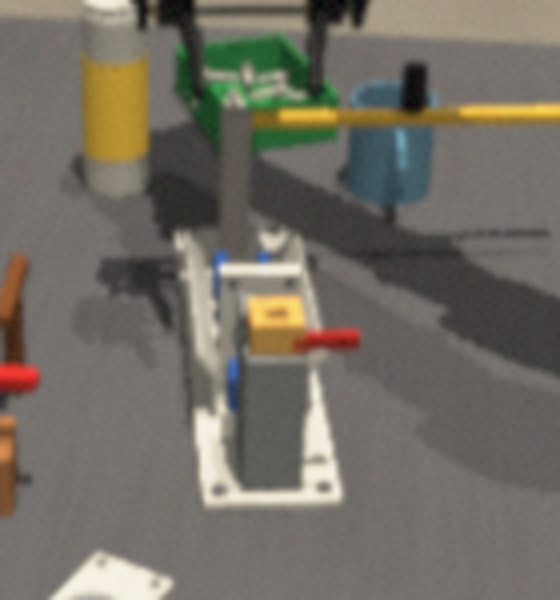

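```bash
cat >> h.py <<'E'
def rgr(l,t=40):
    t=np.radians(t); l=np.array([l[0],l[1],0]); z=np.array([l[1],-l[0],0]); return tip(-np.sin(t)*l-np.cos(t)*np.array([0,0,1]),z)
E
python3 - <<'E'
from h import *
rot(rgr((.407,.913),0),8)
Rt=rgr((.407,.913),0); p,R=pose()
print((Rt.T@(np.array([.58,.10,.27])-p)/.04/8).round(3))
E
```

```text
rot 59.5 rows 8 each [0.0325, -0.015, -0.0505]
[-0.101  0.814 -0.101]
```

>>> {"fn": "drive_tool", "kwargs": {"increments": [[[0,0,0],[0.0325,-0.015,-0.0505]],[[0,0,0],[0.0325,-0.015,-0.0505]],[[0,0,0],[0.0325,-0.015,-0.0505]],[[0,0,0],[0.0325,-0.015,-0.0505]],[[0,0,0],[0.0325,-0.015,-0.0505]],[[0,0,0],[0.0325,-0.015,-0.0505]],[[0,0,0],[0.0325,-0.015,-0.0505]],[[0,0,0],[0.0325,-0.015,-0.0505]]], "hand": 1}}

```text
time_s: 22.35
tool_pos: [0.5027, -0.1499, 0.2365]
tool_rot: [-119.0, 89.8, -143.1]
force: [0.2, -0.6, -1.3]
grip_width: 0.0871
```

>>> {"fn": "drive_tool", "kwargs": {"increments": [[[-0.101,0.814,-0.101],[0,0,0]],[[-0.101,0.814,-0.101],[0,0,0]],[[-0.101,0.814,-0.101],[0,0,0]],[[-0.101,0.814,-0.101],[0,0,0]],[[-0.101,0.814,-0.101],[0,0,0]],[[-0.101,0.814,-0.101],[0,0,0]],[[-0.101,0.814,-0.101],[0,0,0]],[[-0.101,0.814,-0.101],[0,0,0]],[[0,0,0],[0,0,0]],[[0,0,0],[0,0,0]]]}}

```text
time_s: 23.35
tool_pos: [0.5788, 0.1019, 0.2679]
tool_rot: [-171.6, 89.7, 164.6]
force: [-0.1, -1.1, 0.6]
grip_width: 0.0869
```

```bash
python3 - <<'E'
from h import *
st()
c=save('wrist','w15.png');plates(c)
E
```

```text
t 23.35 p [0.5788 0.1019 0.2679] q [-20.4   9.9   9.1  88.6  -1.7  82.  -35. ] F [-0.1 -1.1  0.6] w 0.0869
rect c 1.0099 0.0796  L 287.5 S 125.5 longdir 0.125 0.992 px 486 72
rect c 0.5819 0.1682  L 109.6 S 59.8 longdir 0.403 0.915 px 242 115
rect c 0.4254 0.3487  L 109.8 S 59.8 longdir 0.337 0.942 px 102 58
rect c 0.4895 0.0256  L 115.3 S 54.7 longdir -0.915 0.404 px 235 229
```

View pics/w15.png

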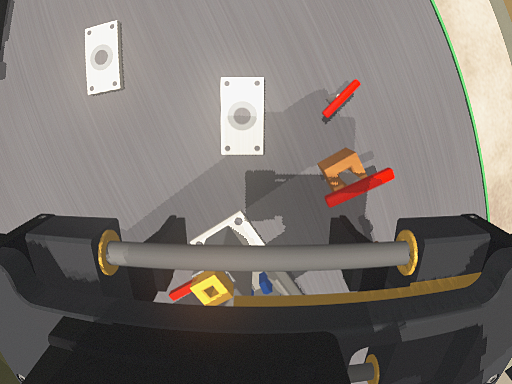

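```bash
python3 - <<'E'
from h import *
go([.5936,.1947,.16],4)
rot(rgr((.405,.914),40),5)
Rt=rgr((.405,.914),40); print((Rt.T@np.array([0,0,-.10])/.04/4).round(3))
E
```

```text
rows 4 shift each [0.675, 0.576, -0.152] from [0.579, 0.1005, 0.268]
rot 39.9 rows 5 each [0.0001, -0.0004, -0.0666]
[ 0.479  0.402 -0.   ]
```

>>> {"fn": "drive_tool", "kwargs": {"increments": [[[0.675,0.576,-0.152],[0,0,0]],[[0.675,0.576,-0.152],[0,0,0]],[[0.675,0.576,-0.152],[0,0,0]],[[0.675,0.576,-0.152],[0,0,0]],[[0,0,0],[0,0,-0.0667]],[[0,0,0],[0,0,-0.0667]],[[0,0,0],[0,0,-0.0667]],[[0,0,0],[0,0,-0.0667]],[[0,0,0],[0,0,-0.0667]]]}}

```text
time_s: 24.3
tool_pos: [0.5949, 0.1944, 0.1622]
tool_rot: [-90.1, 49.8, -114.1]
force: [0.7, -1.0, -0.7]
grip_width: 0.0868
```

>>> {"fn": "drive_tool", "kwargs": {"increments": [[[0.479,0.402,0],[0,0,0]],[[0.479,0.402,0],[0,0,0]],[[0.479,0.402,0],[0,0,0]],[[0.479,0.402,0],[0,0,0]],[[0,0,0],[0,0,0]],[[0,0,0],[0,0,0]],[[0,0,0],[0,0,0]]]}}

```text
time_s: 25.0
tool_pos: [0.595, 0.1953, 0.0628]
tool_rot: [-90.1, 50.1, -114.1]
force: [-0.1, -0.2, -0.1]
grip_width: 0.0872
```

```bash
python3 - <<'E'
from h import *
st()
c=save('wrist','w16.png');go([.5936,.1947,.009],3)
rot(rgr((.405,.914),40))
E
```

```text
t 25.0 p [0.595  0.1953 0.0628] q [-37.6  47.2   8.4  69.1  16.1  97.3 -56.7] F [-0.1 -0.2 -0.1] w 0.0872
rows 3 shift each [0.353, 0.279, -0.007] from [0.5951, 0.1957, 0.0629]
rot 0.2 rows 1 each [-0.0, -0.0009, -0.0012]
```

View pics/w16.png

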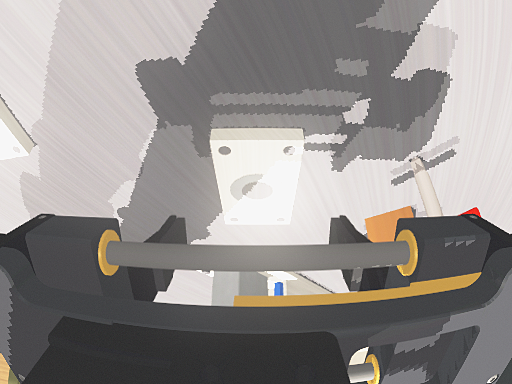

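>>> {"fn": "drive_tool", "kwargs": {"increments": [[[0.353,0.279,0],[0,0,0]],[[0.353,0.279,0],[0,0,0]],[[0.353,0.279,0],[0,0,0]],[[0,0,0],[0,0,0]],[[0,0,0],[0,0,0]],[[0,0,0],[0,0,0]],[[0,0,0],[0,0,0]]]}}

```text
time_s: 25.75
tool_pos: [0.5929, 0.1943, 0.0066]
tool_rot: [-90.3, 49.9, -114.2]
force: [-0.5, 0.9, 5.0]
grip_width: 0.0868
```

```bash
python3 - <<'E'
from h import *
st()
c=save('wrist','w17.png');go([.5936,.1947,.009],1)
E
```

```text
t 25.75 p [0.5929 0.1943 0.0066] q [-37.5  50.5   8.   70.3  15.7  93.2 -58.2] F [-0.5  0.9  5. ] w 0.0868
rows 1 shift each [-0.058, -0.027, 0.013] from [0.5929, 0.1943, 0.0066]
```

View pics/w17.png

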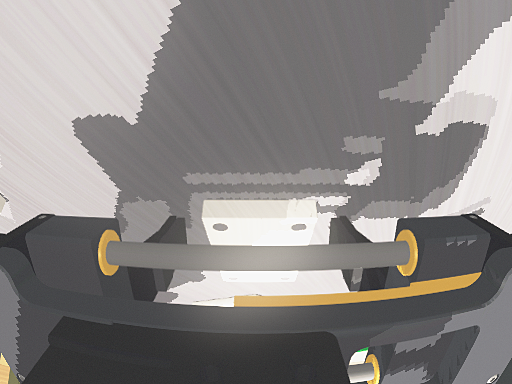

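>>> {"fn": "drive_tool", "kwargs": {"increments": [[[-0.05,-0.035,0],[0,0,0]],[[0,0,0],[0,0,0]],[[0,0,0],[0,0,0]],[[0,0,0],[0,0,0]],[[0,0,0],[0,0,0]],[[0,0,0],[0,0,0]],[[0,0,0],[0,0,0]],[[0,0,0],[0,0,0]]], "hand": -1}}

```text
time_s: 26.6
tool_pos: [0.5932, 0.1946, 0.0092]
tool_rot: [-90.3, 50.0, -114.2]
force: [-0.4, 0.2, -0.9]
grip_width: 0.0589
```

```bash
python3 - <<'E'
from h import *
st()
p,R=pose(); l=np.array([.405,.914,0]); d=p-np.array([.5819,.1682,.006]); print('along',d@l,'lat',d@np.array([.914,-.405,0]),'n',d[2])
print((R.T@(slot(.017,.235)-np.array([p[0],p[1],.235]))/.04/10).round(3))
w=Ro.from_matrix(R.T@rins(50)).as_rotvec(degrees=True); print(np.linalg.norm(w), (w/12/120).round(4))
E
```

```text
t 26.6 p [0.5932 0.1946 0.0092] q [-37.5  50.3   8.   70.3  15.7  93.3 -58.2] F [-0.4  0.2 -0.9] w 0.0589
along 0.02869678847868093 lat -0.00035417712348550503 n 0.003225942628306942
[ 0.555 -0.663  0.136]
94.62959405927161 [-0.0256  0.0021  0.0605]
```

>>> {"fn": "drive_tool", "kwargs": {"increments": [[[-0.3,-0.25,0],[0,0,0]],[[-0.6,-0.5,0],[0,0,0]],[[-0.6,-0.5,0],[0,0,0]],[[-0.6,-0.5,0],[0,0,0]],[[-0.6,-0.5,0],[0,0,0]],[[-0.6,-0.5,0],[0,0,0]],[[-0.6,-0.5,0],[0,0,0]],[[-0.4,-0.34,0],[0,0,0]]]}}

```text
time_s: 27.4
tool_pos: [0.5946, 0.1949, 0.2375]
tool_rot: [-90.1, 50.2, -114.0]
force: [0.5, 0.1, -3.3]
grip_width: 0.0593
```

>>> {"fn": "drive_tool", "kwargs": {"increments": [[[0.555,-0.663,0.136],[0,0,0]],[[0.555,-0.663,0.136],[0,0,0]],[[0.555,-0.663,0.136],[0,0,0]],[[0.555,-0.663,0.136],[0,0,0]],[[0.555,-0.663,0.136],[0,0,0]],[[0.555,-0.663,0.136],[0,0,0]],[[0.555,-0.663,0.136],[0,0,0]],[[0.555,-0.663,0.136],[0,0,0]],[[0.555,-0.663,0.136],[0,0,0]],[[0.555,-0.663,0.136],[0,0,0]]]}}

```text
time_s: 28.4
tool_pos: [0.503, -0.1448, 0.2347]
tool_rot: [-90.2, 50.1, -114.1]
force: [0.5, -0.4, -2.0]
grip_width: 0.059
```

>>> {"fn": "drive_tool", "kwargs": {"increments": [[[0,0,0],[-0.0256,0.002,0.0605]],[[0,0,0],[-0.0256,0.002,0.0605]],[[0,0,0],[-0.0256,0.002,0.0605]],[[0,0,0],[-0.0256,0.002,0.0605]],[[0,0,0],[-0.0256,0.002,0.0605]],[[0,0,0],[-0.0256,0.002,0.0605]],[[0,0,0],[-0.0256,0.002,0.0605]],[[0,0,0],[-0.0256,0.002,0.0605]],[[0,0,0],[-0.0256,0.002,0.0605]]]}}

```text
time_s: 29.3
tool_pos: [0.5035, -0.1443, 0.236]
tool_rot: [100.1, 61.6, 100.9]
force: [-0.1, -0.4, -1.7]
grip_width: 0.0589
```

```bash
python3 - <<'E'
from h import *
st()
rot(rins(50)); go(slot(.017,.235),3)
E
```

```text
t 29.3 p [ 0.5035 -0.1443  0.236 ] q [  8.   16.7  24.6  90.5 -27.   94.8  36.3] F [-0.1 -0.4 -1.7] w 0.0589
rot 23.4 rows 3 each [-0.0245, 0.0026, 0.0601]
rows 3 shift each [0.011, 0.001, -0.007] from [0.5035, -0.1443, 0.236]
```

>>> {"fn": "drive_tool", "kwargs": {"increments": [[[0,0,0],[-0.0245,0.0026,0.06]],[[0,0,0],[-0.0245,0.0026,0.06]],[[0,0,0],[-0.0245,0.0026,0.06]],[[0.365,-0.446,0],[0,0,0]],[[0.365,-0.446,0],[0,0,0]],[[0.365,-0.446,0],[0,0,0]],[[0,0,0],[0,0,0]],[[0,0,0],[0,0,0]]]}}

```text
time_s: 30.1
tool_pos: [0.5035, -0.1444, 0.1651]
tool_rot: [90.4, 40.2, 99.6]
force: [-0.3, 0.7, -1.1]
grip_width: 0.059
```

```bash
python3 - <<'E'
from h import *
st()
rot(rins(50)); go(slot(.017,.0965),8)
c=save('side','s18.png'); f=c['frame'][130:280,200:340]; cv2.imwrite('pics/s18z.png',cv2.resize(f,None,fx=4,fy=4,interpolation=2)[:,:,::-1])
c=save('top','t18.png'); f=c['frame'][140:280,200:360]; cv2.imwrite('pics/t18z.png',cv2.resize(f,None,fx=4,fy=4,interpolation=2)[:,:,::-1])
E
```

```text
t 30.1 p [ 0.5035 -0.1444  0.1651] q [ 19.2  32.7  21.9  88.1 -40.9 103.8  57.3] F [-0.3  0.7 -1.1] w 0.059
rot 0.4 rows 1 each [-0.0022, -0.0012, 0.0015]
rows 8 shift each [0.14, -0.162, -0.001] from [0.5035, -0.1444, 0.1651]
```

View pics/s18z.png

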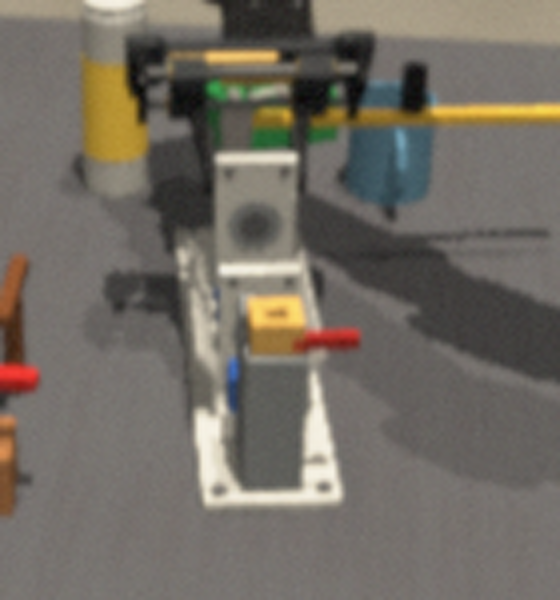

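View pics/t18z.png

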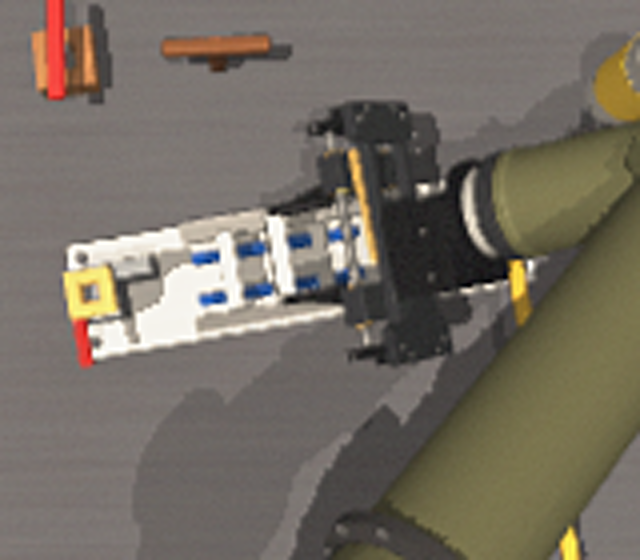

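>>> {"fn": "drive_tool", "kwargs": {"increments": [[[0.14,-0.162,0],[-0.002,0,0]],[[0.14,-0.162,0],[0,0,0]],[[0.14,-0.162,0],[0,0,0]],[[0.14,-0.162,0],[0,0,0]],[[0.14,-0.162,0],[0,0,0]],[[0,0,0],[0,0,0]],[[0,0,0],[0,0,0]]]}}

```text
time_s: 30.9
tool_pos: [0.5032, -0.1441, 0.1213]
tool_rot: [90.2, 40.2, 99.6]
force: [-0.2, 0.2, -1.7]
grip_width: 0.0587
```

```bash
python3 - <<'E'
from h import *
st(); go(slot(.017,.0965),4)
E
```

```text
t 30.9 p [ 0.5032 -0.1441  0.1213] q [ 19.5  35.5  21.5  89.5 -41.2 100.6  60. ] F [-0.2  0.2 -1.7] w 0.0587
rows 4 shift each [0.103, -0.116, -0.003] from [0.5032, -0.1441, 0.1213]
```

>>> {"fn": "drive_tool", "kwargs": {"increments": [[[0.103,-0.116,0],[0,0,0]],[[0.103,-0.116,0],[0,0,0]],[[0.103,-0.116,0],[0,0,0]],[[0.103,-0.116,0],[0,0,0]],[[0,0,0],[0,0,0]],[[0,0,0],[0,0,0]]]}}

```text
time_s: 31.5
tool_pos: [0.503, -0.1437, 0.0965]
tool_rot: [90.2, 40.2, 99.6]
force: [0.0, -0.9, -1.5]
grip_width: 0.0591
```

>>> {"fn": "drive_tool", "kwargs": {"increments": [[[0,0,0],[0,0,0]],[[0,0,0],[0,0,0]],[[0,0,0],[0,0,0]],[[0,0,0],[0,0,0]],[[0,0,0],[0,0,0]]], "hand": 0.8}}

```text
time_s: 32.0
tool_pos: [0.5032, -0.1436, 0.097]
tool_rot: [90.1, 40.2, 99.5]
force: [0.1, 0.1, 0.4]
grip_width: 0.0776
```

>>> {"fn": "drive_tool", "kwargs": {"increments": [[[-0.4,0.2,0],[0,0,0]],[[-0.4,0.2,0],[0,0,0]],[[-0.5,0.3,0],[0,0,0]],[[-0.6,0.4,0],[0,0,0]],[[-0.6,0.4,0],[0,0,0]],[[-0.5,0.4,0],[0,0,0]],[[0,0,0],[0,0,0]]]}}

```text
time_s: 32.7
tool_pos: [0.5114, -0.1883, 0.2374]
tool_rot: [89.7, 40.5, 99.2]
force: [-0.2, 0.0, -0.5]
grip_width: 0.0785
```

```bash
python3 - <<'E'
from h import *
st()
c=save('side','s19.png'); f=c['frame'][130:280,200:340]; cv2.imwrite('pics/s19z.png',cv2.resize(f,None,fx=4,fy=4,interpolation=2)[:,:,::-1])
rot(rgr((.337,.942),0),8)
Rt=rgr((.337,.942),0); p,R=pose()
print((Rt.T@(np.array([.41,.27,.27])-p)/.04/12).round(3))
E
```

```text
t 32.7 p [ 0.5114 -0.1883  0.2374] q [ 22.   32.4  23.   79.4 -40.7 112.   54.8] F [-0.2  0.  -0.5] w 0.0785
rot 57.0 rows 8 each [0.0284, -0.013, -0.0505]
[-0.073  0.826 -0.519]
```

View pics/s19z.png

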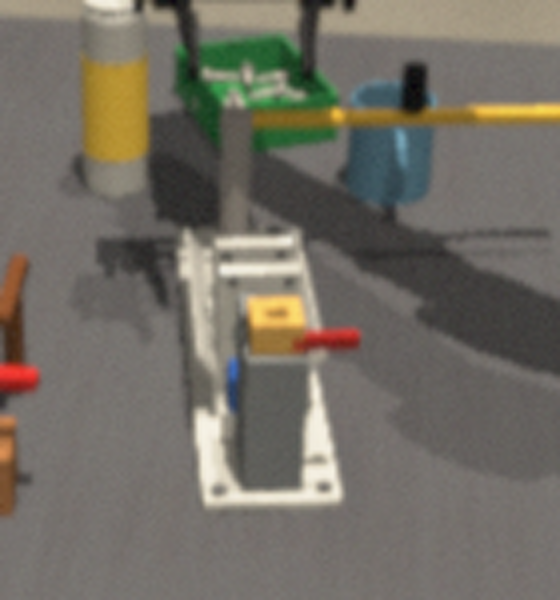

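Two plates stand in the rack, with top edges at zoom rows about 242 and 270. Now the third plate.

>>> {"fn": "drive_tool", "kwargs": {"increments": [[[0,0,0],[0.0284,-0.013,-0.0505]],[[0,0,0],[0.0284,-0.013,-0.0505]],[[0,0,0],[0.0284,-0.013,-0.0505]],[[0,0,0],[0.0284,-0.013,-0.0505]],[[0,0,0],[0.0284,-0.013,-0.0505]],[[0,0,0],[0.0284,-0.013,-0.0505]],[[0,0,0],[0.0284,-0.013,-0.0505]],[[0,0,0],[0.0284,-0.013,-0.0505]],[[0,0,0],[0,0,0]]], "hand": 1}}

```text
time_s: 33.65
tool_pos: [0.5113, -0.1807, 0.2325]
tool_rot: [145.0, 89.6, 125.9]
force: [1.0, 0.8, 0.9]
grip_width: 0.087
```

>>> {"fn": "drive_tool", "kwargs": {"increments": [[[-0.073,0.826,-0.519],[0,0,0]],[[-0.073,0.826,-0.519],[0,0,0]],[[-0.073,0.826,-0.519],[0,0,0]],[[-0.073,0.826,-0.519],[0,0,0]],[[-0.073,0.826,-0.519],[0,0,0]],[[-0.073,0.826,-0.519],[0,0,0]]]}}

```text
time_s: 34.25
tool_pos: [0.459, 0.0431, 0.2506]
tool_rot: [158.3, 89.5, 138.6]
force: [0.1, 0.1, -0.5]
grip_width: 0.0872
```

>>> {"fn": "drive_tool", "kwargs": {"increments": [[[-0.073,0.826,-0.519],[0,0,0]],[[-0.073,0.826,-0.519],[0,0,0]],[[-0.073,0.826,-0.519],[0,0,0]],[[-0.073,0.826,-0.519],[0,0,0]],[[-0.073,0.826,-0.519],[0,0,0]],[[-0.073,0.826,-0.519],[0,0,0]],[[0,0,0],[0,0,0]],[[0,0,0],[0,0,0]]]}}

```text
time_s: 35.05
tool_pos: [0.4093, 0.2708, 0.2687]
tool_rot: [174.6, 89.5, 155.1]
force: [0.6, -0.6, -0.2]
grip_width: 0.0871
```

```bash
python3 - <<'E'
from h import *
st()
c=save('wrist','w20.png');plates(c); rot(rgr((.337,.942),0))
E
```

```text
t 35.05 p [0.4093 0.2708 0.2687] q [-33.2  -1.8  -3.  100.7  -0.5  81.3 -55.7] F [ 0.6 -0.6 -0.2] w 0.0871
rect c 0.4249 0.3493  L 109.4 S 61.2 longdir 0.342 0.940 px 251 103
rect c 0.0642 0.6785  L 110.7 S 102.5 longdir -0.796 0.605 px 14 20
rot 0.4 rows 1 each [-0.0001, -0.0035, -0.0003]
```

View pics/w20.png

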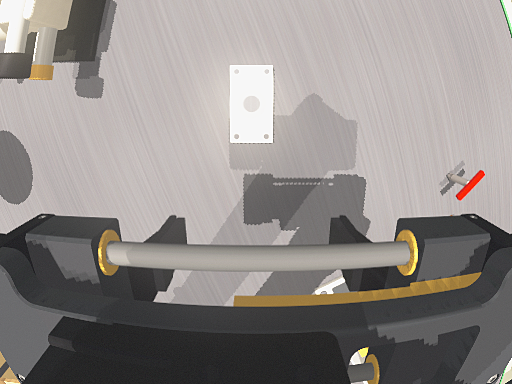

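```bash
python3 - <<'E'
from h import *
go([.4348,.3765,.16],4)
rot(rgr((.339,.941),40),5)
E
```

```text
rows 4 shift each [0.681, 0.681, -0.073] from [0.4098, 0.2697, 0.2688]
rot 40.0 rows 5 each [0.0004, -0.0006, -0.0667]
```

>>> {"fn": "drive_tool", "kwargs": {"increments": [[[0.681,0.681,-0.073],[0,0,0]],[[0.681,0.681,-0.073],[0,0,0]],[[0.681,0.681,-0.073],[0,0,0]],[[0.681,0.681,-0.073],[0,0,0]],[[0,0,0],[0,0,-0.0667]],[[0,0,0],[0,0,-0.0667]],[[0,0,0],[0,0,-0.0667]],[[0,0,0],[0,0,-0.0667]],[[0,0,0],[0,0,-0.0667]]]}}

```text
time_s: 36.0
tool_pos: [0.436, 0.3768, 0.1614]
tool_rot: [-90.5, 49.8, -110.2]
force: [1.3, 0.6, -0.7]
grip_width: 0.0872
```

>>> {"fn": "drive_tool", "kwargs": {"increments": [[[0.479,0.402,0],[0,0,0]],[[0.479,0.402,0],[0,0,0]],[[0.479,0.402,0],[0,0,0]],[[0.479,0.402,0],[0,0,0]],[[0,0,0],[0,0,0]],[[0,0,0],[0,0,0]],[[0,0,0],[0,0,0]]]}}

```text
time_s: 36.7
tool_pos: [0.435, 0.3784, 0.0622]
tool_rot: [-90.4, 50.2, -110.0]
force: [-0.0, -1.0, 0.8]
grip_width: 0.0869
```

```bash
python3 - <<'E'
from h import *
st();go([.4348,.3765,.0105],3)
rot(rgr((.339,.941),40))
E
```

```text
t 36.7 p [0.435  0.3784 0.0622] q [-48.5  45.6  -4.4  71.3  14.4 101.6 -74.4] F [-0.  -1.   0.8] w 0.0869
rows 3 shift each [0.341, 0.264, 0.006] from [0.435, 0.3784, 0.0622]
rot 0.3 rows 1 each [0.002, -0.0011, -0.0016]
```

>>> {"fn": "drive_tool", "kwargs": {"increments": [[[0.34,0.264,0.006],[0,0,0]],[[0.34,0.264,0.006],[0,0,0]],[[0.34,0.264,0.006],[0,0,0]],[[0,0,0],[0,0,0]],[[0,0,0],[0,0,0]],[[0,0,0],[0,0,0]],[[0,0,0],[0,0,0]]]}}

```text
time_s: 37.4
tool_pos: [0.4333, 0.3765, 0.0085]
tool_rot: [-90.5, 50.0, -110.0]
force: [0.2, 0.9, 0.6]
grip_width: 0.0872
```

```bash
python3 - <<'E'
from h import *
st()
c=save('wrist','w21.png');go([.4348,.3765,.009],1)
E
```

```text
t 37.4 p [0.4333 0.3765 0.0085] q [-48.5  48.8  -4.5  72.6  14.5  97.4 -75.3] F [0.2 0.9 0.6] w 0.0872
rows 1 shift each [-0.013, 0.003, 0.034] from [0.4334, 0.3766, 0.0087]
```

View pics/w21.png

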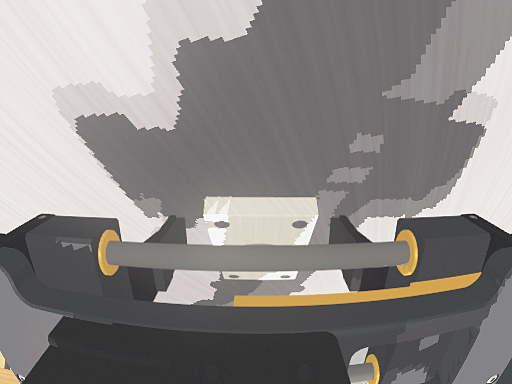

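>>> {"fn": "drive_tool", "kwargs": {"increments": [[[-0.013,0,0.034],[0,0,0]],[[0,0,0],[0,0,0]],[[0,0,0],[0,0,0]],[[0,0,0],[0,0,0]],[[0,0,0],[0,0,0]],[[0,0,0],[0,0,0]],[[0,0,0],[0,0,0]],[[0,0,0],[0,0,0]]], "hand": -1}}

```text
time_s: 38.25
tool_pos: [0.4351, 0.3766, 0.0095]
tool_rot: [-90.5, 50.1, -110.0]
force: [0.1, -0.3, 0.9]
grip_width: 0.0589
```

```bash
python3 - <<'E'
from h import *
st()
p,R=pose(); l=np.array([.339,.941,0]); d=p-np.array([.425,.3492,.006]); print('along',d@l,'lat',d@np.array([.941,-.339,0]),'n',d[2])
print((R.T@(slot(-.023,.235)-np.array([p[0],p[1],.235]))/.04/16).round(3))
w=Ro.from_matrix(R.T@rins(50)).as_rotvec(degrees=True); print(np.linalg.norm(w), (w/12/120).round(4))
E
```

```text
t 38.25 p [0.4351 0.3766 0.0095] q [-48.4  48.8  -4.4  72.4  14.6  97.5 -75.2] F [ 0.1 -0.3  0.9] w 0.0589
along 0.02918953660634562 lat 0.00017032137545930966 n 0.0034635557188341676
[ 0.502 -0.603  0.403]
93.43942208503907 [-0.0223  0.0017  0.0609]
```

>>> {"fn": "drive_tool", "kwargs": {"increments": [[[-0.3,-0.25,0],[0,0,0]],[[-0.6,-0.5,0],[0,0,0]],[[-0.6,-0.5,0],[0,0,0]],[[-0.6,-0.5,0],[0,0,0]],[[-0.6,-0.5,0],[0,0,0]],[[-0.6,-0.5,0],[0,0,0]],[[-0.6,-0.5,0],[0,0,0]],[[-0.4,-0.34,0],[0,0,0]]]}}

```text
time_s: 39.05
tool_pos: [0.4363, 0.3768, 0.2367]
tool_rot: [-90.4, 50.3, -110.0]
force: [0.2, -0.5, -2.4]
grip_width: 0.0586
```

>>> {"fn": "drive_tool", "kwargs": {"increments": [[[0.502,-0.603,0.403],[0,0,0]],[[0.502,-0.603,0.403],[0,0,0]],[[0.502,-0.603,0.403],[0,0,0]],[[0.502,-0.603,0.403],[0,0,0]],[[0.502,-0.603,0.403],[0,0,0]],[[0.502,-0.603,0.403],[0,0,0]],[[0.502,-0.603,0.403],[0,0,0]],[[0.502,-0.603,0.403],[0,0,0]]]}}

```text
time_s: 39.85
tool_pos: [0.473, 0.0954, 0.2341]
tool_rot: [-90.5, 50.2, -110.0]
force: [1.2, -0.3, -2.1]
grip_width: 0.0587
```

>>> {"fn": "drive_tool", "kwargs": {"increments": [[[0.502,-0.603,0.403],[0,0,0]],[[0.502,-0.603,0.403],[0,0,0]],[[0.502,-0.603,0.403],[0,0,0]],[[0.502,-0.603,0.403],[0,0,0]],[[0.502,-0.603,0.403],[0,0,0]],[[0.502,-0.603,0.403],[0,0,0]],[[0.502,-0.603,0.403],[0,0,0]],[[0.502,-0.603,0.403],[0,0,0]]]}}

```text
time_s: 40.65
tool_pos: [0.51, -0.1841, 0.2338]
tool_rot: [-90.5, 50.2, -110.0]
force: [0.9, -0.6, -3.4]
grip_width: 0.0591
```

>>> {"fn": "drive_tool", "kwargs": {"increments": [[[0,0,0],[-0.0223,0.0017,0.0609]],[[0,0,0],[-0.0223,0.0017,0.0609]],[[0,0,0],[-0.0223,0.0017,0.0609]],[[0,0,0],[-0.0223,0.0017,0.0609]],[[0,0,0],[-0.0223,0.0017,0.0609]],[[0,0,0],[-0.0223,0.0017,0.0609]],[[0,0,0],[-0.0223,0.0017,0.0609]],[[0,0,0],[-0.0223,0.0017,0.0609]],[[0,0,0],[-0.0223,0.0017,0.0609]]]}}

```text
time_s: 41.55
tool_pos: [0.5102, -0.1836, 0.2353]
tool_rot: [99.0, 61.7, 100.9]
force: [0.3, -0.0, -3.3]
grip_width: 0.0584
```

```bash
python3 - <<'E'
from h import *
st()
rot(rins(50)); go(slot(-.023,.235),3)
E
```

```text
t 41.55 p [ 0.5102 -0.1836  0.2353] q [ 15.4  19.6  19.7  86.5 -25.8  96.2  39.1] F [ 0.3 -0.  -3.3] w 0.0584
rot 23.1 rows 3 each [-0.0215, 0.0021, 0.0604]
rows 3 shift each [0.005, 0.003, -0.009] from [0.5102, -0.1836, 0.2353]
```

>>> {"fn": "drive_tool", "kwargs": {"increments": [[[0,0,0],[-0.0215,0.002,0.0604]],[[0,0,0],[-0.0215,0.002,0.0604]],[[0,0,0],[-0.0215,0.002,0.0604]],[[0.365,-0.446,0],[0,0,0]],[[0.365,-0.446,0],[0,0,0]],[[0.365,-0.446,0],[0,0,0]],[[0,0,0],[0,0,0]],[[0,0,0],[0,0,0]]]}}

```text
time_s: 42.35
tool_pos: [0.5103, -0.1842, 0.165]
tool_rot: [90.3, 40.2, 99.5]
force: [-0.2, -0.6, -1.7]
grip_width: 0.0586
```

```bash
python3 - <<'E'
from h import *
st()
rot(rins(50)); go(slot(-.023,.0975),8)
c=save('side','s22.png'); f=c['frame'][130:280,200:340]; cv2.imwrite('pics/s22z.png',cv2.resize(f,None,fx=4,fy=4,interpolation=2)[:,:,::-1])
c=save('top','t22.png'); f=c['frame'][140:280,200:360]; cv2.imwrite('pics/t22z.png',cv2.resize(f,None,fx=4,fy=4,interpolation=2)[:,:,::-1])
E
```

```text
t 42.35 p [ 0.5103 -0.1842  0.165 ] q [ 25.8  35.4  16.9  82.8 -38.5 105.3  56.8] F [-0.2 -0.6 -1.7] w 0.0586
rot 0.3 rows 1 each [-0.0019, -0.0007, 0.0016]
rows 8 shift each [0.139, -0.158, -0.002] from [0.5103, -0.1842, 0.165]
```

View pics/s22z.png

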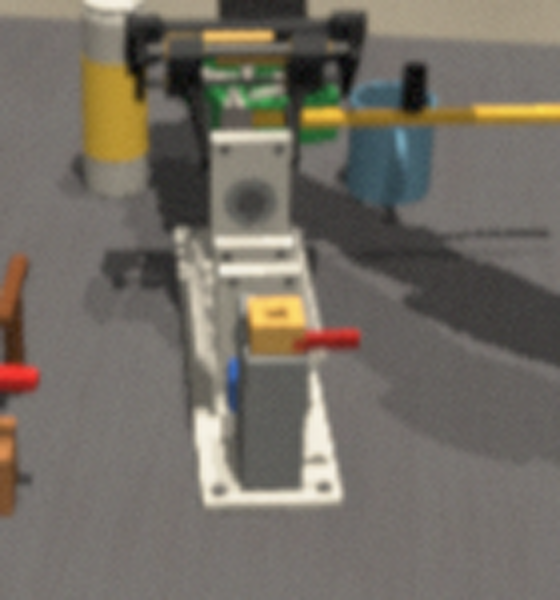

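View pics/t22z.png

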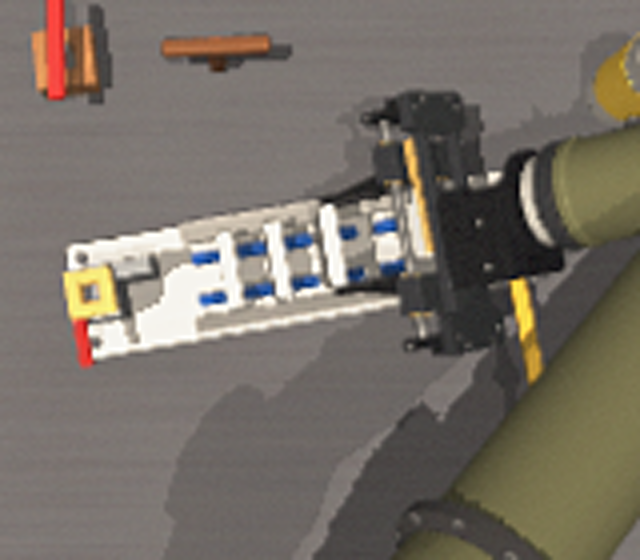

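>>> {"fn": "drive_tool", "kwargs": {"increments": [[[0.139,-0.158,0],[-0.002,0,0.001]],[[0.139,-0.158,0],[0,0,0]],[[0.139,-0.158,0],[0,0,0]],[[0.139,-0.158,0],[0,0,0]],[[0.139,-0.158,0],[0,0,0]],[[0,0,0],[0,0,0]],[[0,0,0],[0,0,0]]]}}

```text
time_s: 43.15
tool_pos: [0.51, -0.1835, 0.1217]
tool_rot: [90.1, 40.1, 99.5]
force: [0.8, 0.6, -2.3]
grip_width: 0.0587
```

```bash
python3 - <<'E'
from h import *
st(); go(slot(-.023,.0975),5)
c=save('side','s23.png'); f=c['frame'][130:280,200:340]; cv2.imwrite('pics/s23z.png',cv2.resize(f,None,fx=4,fy=4,interpolation=2)[:,:,::-1])
E
```

```text
t 43.15 p [ 0.51   -0.1835  0.1217] q [ 26.   38.   16.5  84.3 -38.6 102.1  59.3] F [ 0.8  0.6 -2.3] w 0.0587
rows 5 shift each [0.08, -0.091, -0.004] from [0.51, -0.1835, 0.1217]
```

View pics/s23z.png

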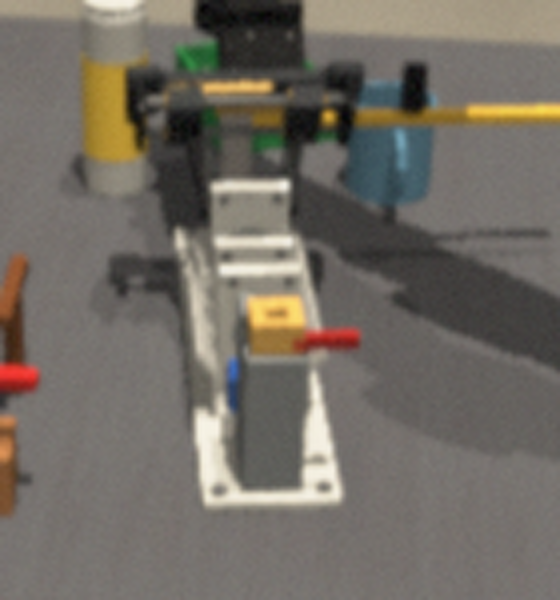

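>>> {"fn": "drive_tool", "kwargs": {"increments": [[[0.08,-0.091,0],[0,0,0]],[[0.08,-0.091,0],[0,0,0]],[[0.08,-0.091,0],[0,0,0]]]}}

```text
time_s: 43.5
tool_pos: [0.5101, -0.1832, 0.1071]
tool_rot: [90.1, 40.1, 99.5]
force: [-0.2, 0.6, -2.3]
grip_width: 0.0584
```

>>> {"fn": "drive_tool", "kwargs": {"increments": [[[0.08,-0.091,0],[0,0,0]],[[0.08,-0.091,0],[0,0,0]],[[0,0,0],[0,0,0]],[[0,0,0],[0,0,0]]]}}

```text
time_s: 43.9
tool_pos: [0.5098, -0.1831, 0.0975]
tool_rot: [90.1, 40.1, 99.5]
force: [0.4, -1.6, -2.7]
grip_width: 0.059
```

>>> {"fn": "drive_tool", "kwargs": {"increments": [[[0,0,0],[0,0,0]],[[0,0,0],[0,0,0]],[[0,0,0],[0,0,0]],[[0,0,0],[0,0,0]],[[0,0,0],[0,0,0]]], "hand": 0.8}}

```text
time_s: 44.4
tool_pos: [0.5101, -0.1829, 0.0981]
tool_rot: [90.0, 40.1, 99.5]
force: [-0.4, 0.8, 0.3]
grip_width: 0.0778
```

>>> {"fn": "drive_tool", "kwargs": {"increments": [[[-0.4,0.3,0],[0,0,0]],[[-0.4,0.3,0],[0,0,0]],[[-0.5,0.4,0],[0,0,0]],[[-0.5,0.5,0],[0,0,0]],[[-0.5,0.5,0],[0,0,0]],[[-0.5,0.5,0],[0,0,0]],[[0,0,0],[0,0,0]]]}}

```text
time_s: 45.1
tool_pos: [0.5146, -0.2055, 0.2521]
tool_rot: [89.6, 40.4, 99.2]
force: [-0.4, -0.2, -0.1]
grip_width: 0.0781
```

```bash
python3 - <<'E'
from h import *
st()
c=save('side','s24.png'); f=c['frame'][130:280,200:340]; cv2.imwrite('pics/s24z.png',cv2.resize(f,None,fx=4,fy=4,interpolation=2)[:,:,::-1])
for y in (-.02,.02,.06):
    print(y,[proj(c,slot(y+dy,z,x)).round(1).tolist() for dy in(.006,-.006) for z in (.12,) for x in (-.03,.03)])
rot(rgr((0,1),0),8)
E
```

```text
t 45.1 p [ 0.5146 -0.2055  0.2521] q [ 27.1  32.9  17.4  75.9 -39.  113.3  52.8] F [-0.4 -0.2 -0.1] w 0.0781
-0.02 [[272.0, 185.1], [252.9, 185.4], [271.6, 183.2], [252.6, 183.6]]
0.02 [[273.4, 191.4], [253.8, 191.8], [273.0, 189.5], [253.5, 189.9]]
0.06 [[274.9, 198.1], [254.8, 198.5], [274.4, 196.0], [254.5, 196.5]]
rot 50.5 rows 8 each [0.0093, -0.0041, -0.0516]
```

View pics/s24z.png

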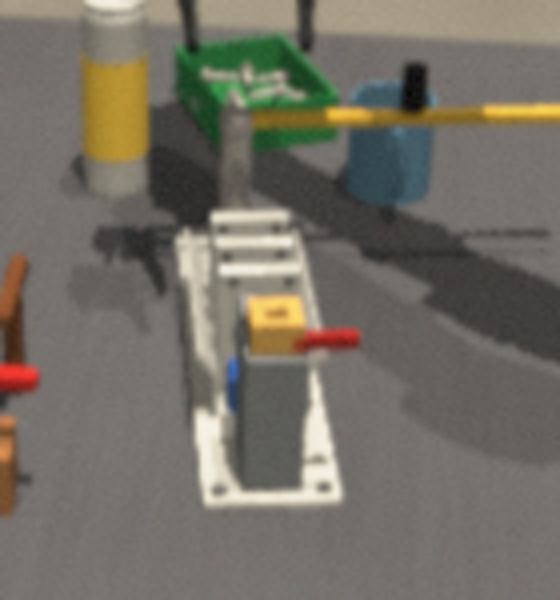

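```bash
python3 - <<'E'
from h import *
a=np.radians(52); zt=np.array([np.cos(a),np.sin(a),0]); Rt=tip([0,0,-1],zt)
rot(Rt); p,R=pose()
print((Rt.T@(np.array([.383,-.340,.33])-p)/.04/7).round(3))
E
```

```text
rot 64.5 rows 8 each [-0.0414, 0.0194, -0.0492]
[-0.287  0.072 -0.668]
```

>>> {"fn": "drive_tool", "kwargs": {"increments": [[[-0.5,0.5,0],[-0.0414,0.0194,-0.0492]],[[-0.3,0.3,0],[-0.0414,0.0194,-0.0492]],[[0,0,0],[-0.0414,0.0194,-0.0492]],[[0,0,0],[-0.0414,0.0194,-0.0492]],[[0,0,0],[-0.0414,0.0194,-0.0492]],[[0,0,0],[-0.0414,0.0194,-0.0492]],[[0,0,0],[-0.0414,0.0194,-0.0492]],[[0,0,0],[-0.0414,0.0194,-0.0492]],[[0,0,0],[0,0,0]]], "hand": -0.3}}

```text
time_s: 46.05
tool_pos: [0.5128, -0.2023, 0.2924]
tool_rot: [79.4, 89.7, 131.8]
force: [0.8, 0.5, 0.1]
grip_width: 0.0308
```

```bash
python3 - <<'E'
from h import *
st()
a=np.radians(52); zt=np.array([np.cos(a),np.sin(a),0]); Rt=tip([0,0,-1],zt)
rot(Rt); go([.383,-.340,.33],7)
E
```

```text
t 46.05 p [ 0.5128 -0.2023  0.2924] q [ 8.2  4.9 11.4 91.3 -1.1 84.2 72.1] F [0.8 0.5 0.1] w 0.0308
rot 0.5 rows 1 each [0.0033, 0.0005, -0.0026]
rows 7 shift each [-0.135, 0.068, -0.672] from [0.5128, -0.2023, 0.2924]
```

>>> {"fn": "drive_tool", "kwargs": {"increments": [[[-0.135,0.068,-0.672],[0,0,0]],[[-0.135,0.068,-0.672],[0,0,0]],[[-0.135,0.068,-0.672],[0,0,0]],[[-0.135,0.068,-0.672],[0,0,0]],[[-0.135,0.068,-0.672],[0,0,0]],[[-0.135,0.068,-0.672],[0,0,0]],[[-0.135,0.068,-0.672],[0,0,0]],[[0,0,0],[0,0,0]],[[0,0,0],[0,0,0]]]}}

```text
time_s: 46.95
tool_pos: [0.3822, -0.3437, 0.3293]
tool_rot: [86.6, 89.5, 138.4]
force: [0.1, 0.5, 0.3]
grip_width: 0.0306
```

```bash
python3 - <<'E'
from h import *
st()
c=save('wrist','w25.png'); np.save('c25.npy',c,allow_pickle=True)
f=c['frame']; cv2.imwrite('pics/w25z.png',cv2.resize(f[40:220,150:350],None,fx=3,fy=3,interpolation=2)[:,:,::-1])
E
```

```text
t 46.95 p [ 0.3822 -0.3437  0.3293] q [18.4 -0.3 20.6 92.4  0.1 88.3 90.8] F [0.1 0.5 0.3] w 0.0306
```

View pics/w25z.png

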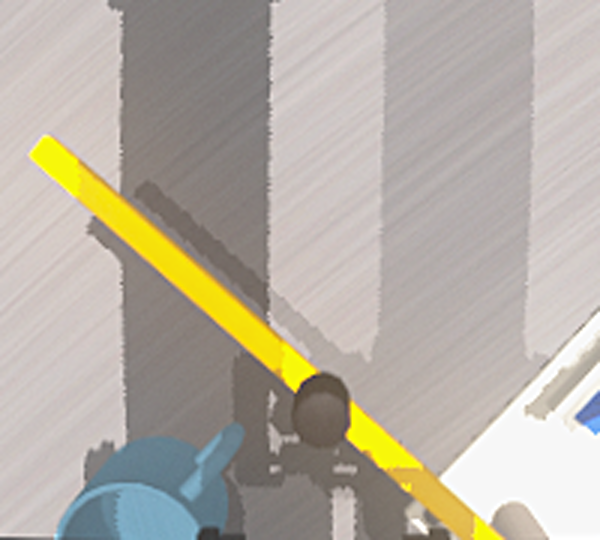

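```bash
python3 - <<'E'
from h import *
c=np.load('c25.npy',allow_pickle=True).item()
k=unproj(c,[(257.3,179.8)],.184,True)[0]; e=unproj(c,[(150+50/3,40+150/3)],.142,True)[0]; print(k,e)
pv=np.array([.531,-.3183])
for q in (k,e):
    b=q[:2]-pv; print(np.hypot(*b),np.degrees(np.arctan2(-b[0],b[1])))
E
```

```text
[ 0.38271827 -0.34517789  0.184     ] [ 0.23666165 -0.36761184  0.142     ]
0.15069801365367316 100.27401458892784
0.29844048756138947 99.51069723800791
```

```bash
python3 - <<'E'
from h import *
st();go([.3827,-.3450,.156],6)
p,R=pose(); pv=np.array([.531,-.3183]); a=np.radians(np.linspace(100,10,16))
Q=np.c_[pv[0]-.15*np.sin(a),pv[1]+.15*np.cos(a)]
for r in np.diff(Q,axis=0): s=(R.T@np.r_[r,0]/.04).round(2); print('[[0, %s, %s], [0, 0, 0]],'%(s[1],s[2]),end=' ')
E
```

```text
t 47.0 p [ 0.383  -0.3427  0.329 ] q [18.4 -0.3 20.5 92.4  0.1 88.3 90.8] F [ 0.6 -0.1  0.4] w 0.031
rows 6 shift each [0.721, -0.011, -0.008] from [0.383, -0.3427, 0.329]
[[0, 0.28, 0.28], [0, 0, 0]], [[0, 0.25, 0.3], [0, 0, 0]], [[0, 0.21, 0.33], [0, 0, 0]], [[0, 0.18, 0.35], [0, 0, 0]], [[0, 0.14, 0.37], [0, 0, 0]], [[0, 0.1, 0.38], [0, 0, 0]], [[0, 0.06, 0.39], [0, 0, 0]], [[0, 0.02, 0.39], [0, 0, 0]], [[0, -0.02, 0.39], [0, 0, 0]], [[0, -0.06, 0.39], [0, 0, 0]], [[0, -0.1, 0.38], [0, 0, 0]], [[0, -0.14, 0.37], [0, 0, 0]], [[0, -0.18, 0.35], [0, 0, 0]], [[0, -0.21, 0.33], [0, 0, 0]], [[0, -0.25, 0.31], [0, 0, 0]],
```

>>> {"fn": "drive_tool", "kwargs": {"increments": [[[0.72,-0.011,-0.008],[0,0,0]],[[0.72,-0.011,-0.008],[0,0,0]],[[0.72,-0.011,-0.008],[0,0,0]],[[0.72,-0.011,-0.008],[0,0,0]],[[0.72,-0.011,-0.008],[0,0,0]],[[0.72,-0.011,-0.008],[0,0,0]],[[0,0,0],[0,0,0]]]}}

```text
time_s: 47.7
tool_pos: [0.3811, -0.3424, 0.1524]
tool_rot: [92.6, 89.1, 144.7]
force: [-0.1, 0.8, 0.0]
grip_width: 0.0305
```

>>> {"fn": "drive_tool", "kwargs": {"increments": [[[0,0.28,0.28],[0,0,0]],[[0,0.25,0.3],[0,0,0]],[[0,0.21,0.33],[0,0,0]],[[0,0.18,0.35],[0,0,0]],[[0,0.14,0.37],[0,0,0]],[[0,0.1,0.38],[0,0,0]],[[0,0.06,0.39],[0,0,0]]]}}

```text
time_s: 48.4
tool_pos: [0.4039, -0.2389, 0.1584]
tool_rot: [94.1, 89.7, 146.1]
force: [-1.0, -1.3, 0.3]
grip_width: 0.0306
```

>>> {"fn": "drive_tool", "kwargs": {"increments": [[[0,0.02,0.39],[0,0,0]],[[0,-0.02,0.39],[0,0,0]],[[0,-0.06,0.39],[0,0,0]],[[0,-0.1,0.38],[0,0,0]],[[0,-0.14,0.37],[0,0,0]],[[0,0,0],[0,0,0]],[[0,0,0],[0,0,0]]]}}

```text
time_s: 49.1
tool_pos: [0.4604, -0.1867, 0.1567]
tool_rot: [100.3, 89.6, 152.4]
force: [-0.2, -0.5, -0.3]
grip_width: 0.0301
```

```bash
python3 - <<'E'
from h import *
st()
c=save('wrist','w26.png')
E
```

```text
t 49.1 p [ 0.4604 -0.1867  0.1567] q [  8.6   2.5  10.7 109.5  -0.5  68.4  71.6] F [-0.2 -0.5 -0.3] w 0.0301
```

View pics/w26.png

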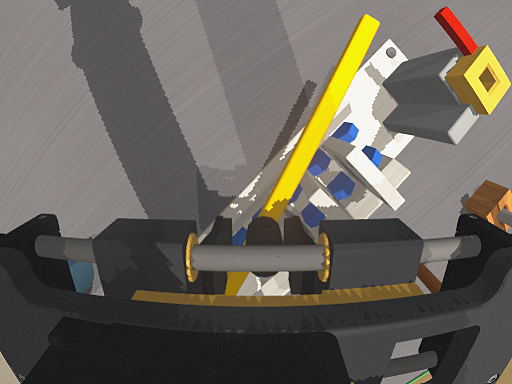

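>>> {"fn": "drive_tool", "kwargs": {"increments": [[[0,-0.18,0.35],[0,0,0]],[[0,-0.21,0.33],[0,0,0]],[[0,-0.25,0.31],[0,0,0]],[[0,0,0],[0,0,0]],[[0,0,0],[0,0,0]]]}}

```text
time_s: 49.65
tool_pos: [0.505, -0.1708, 0.1564]
tool_rot: [98.2, 89.6, 150.3]
force: [-0.5, -0.1, 0.3]
grip_width: 0.0305
```

>>> {"fn": "drive_tool", "kwargs": {"increments": [[[0,-0.08,0.09],[0,0,0]],[[0,-0.08,0.09],[0,0,0]],[[0,0,0],[0,0,0]],[[0,0,0],[0,0,0]]]}}

```text
time_s: 50.05
tool_pos: [0.5112, -0.1711, 0.1562]
tool_rot: [116.0, 89.4, 167.9]
force: [-6.4, -2.6, 2.5]
grip_width: 0.0307
```

```bash
python3 - <<'E'
from h import *
st(); 
pv=np.array([.531,-.3183]); b=pose()[0][:2]-pv; print(np.hypot(*b),np.degrees(np.arctan2(-b[0],b[1])))
c=save('wrist','w27.png')
E
```

```text
t 50.05 p [ 0.5112 -0.1711  0.1562] q [  6.9   7.8   9.5 103.8  -1.3  69.1  68.7] F [-6.4 -2.6  2.5] w 0.0307
0.1485638259028349 7.647310749370383
```

View pics/w27.png

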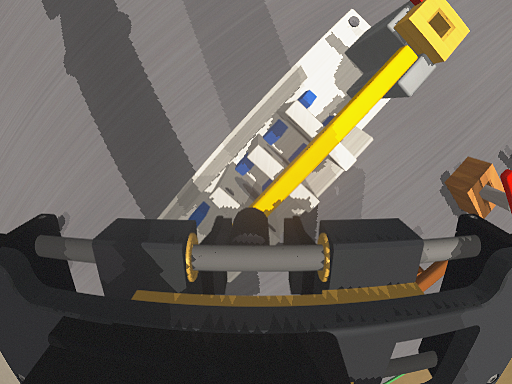

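>>> {"fn": "drive_tool", "kwargs": {"increments": [[[0,0.06,-0.07],[0,0,0]],[[0,0,0],[0,0,0]],[[-0.5,0,0],[0,0,0]],[[-0.7,0,0],[0,0,0]],[[-0.7,0,0],[0,0,0]],[[-0.7,0,0],[0,0,0]],[[-0.7,0,0],[0,0,0]],[[-0.7,0,0],[0,0,0]],[[0,0,0],[0,0,0]],[[0,0,0],[0,0,0]]]}}

```text
time_s: 51.1
tool_pos: [0.5119, -0.1704, 0.3173]
tool_rot: [83.1, 89.7, 135.1]
force: [-0.3, -0.5, -0.8]
grip_width: 0.0304
```

```bash
python3 - <<'E'
from h import *
st(); 
c=save('wrist','w28.png'); np.save('c28.npy',c,allow_pickle=True)
m=mask(c['frame'],'yellow'); m[214:]=0
for b in blobs(m,100):
    P=unproj(c,b[:,0].astype(float),.142,True)[:,:2]*1000
    print(cv2.minAreaRect(P.astype(np.float32)), cv2.fitLine(P.astype(np.float32),cv2.DIST_L2,0,.01,.01).ravel())
E
```

```text
t 51.1 p [ 0.5119 -0.1704  0.3173] q [ 6.5  3.2  9.6 90.3 -0.7 86.8 68.2] F [-0.3 -0.5 -0.8] w 0.0304
((492.2808532714844, -93.1136474609375), (12.631608963012695, 144.2942352294922), 9.350903511047363) [ 1.5943028e-01 -9.8720920e-01  4.9228625e+02 -9.3870003e+01]
((512.6043090820312, -218.81178283691406), (11.867988586425781, 64.1298599243164), 9.076455116271973) [ 1.5696760e-01 -9.8760372e-01  5.1197659e+02 -2.1849281e+02]
((477.1083984375, 9.072484970092773), (17.595930099487305, 17.688722610473633), 10.898452758789062) [ 1.3985999e-01 -9.9017131e-01  4.7706589e+02  9.2561731e+00]
```

View pics/w28.png

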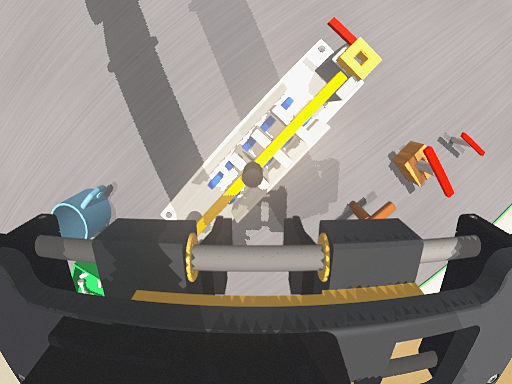

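```bash
python3 - <<'E'
from h import *
go([.60,.04,.36],8)
rot(tip([0,0,-1],[0,-1,0]),18)
E
```

```text
rows 8 shift each [-0.136, 0.187, 0.689] from [0.5114, -0.1703, 0.3162]
rot 142.0 rows 18 each [0.0658, -0.0002, -0.0001]
```

>>> {"fn": "drive_tool", "kwargs": {"increments": [[[-0.136,0.187,0.689],[0,0,0]],[[-0.136,0.187,0.689],[0,0,0]],[[-0.136,0.187,0.689],[0,0,0]],[[-0.136,0.187,0.689],[0,0,0]],[[-0.136,0.187,0.689],[0,0,0]],[[-0.136,0.187,0.689],[0,0,0]],[[-0.136,0.187,0.689],[0,0,0]],[[-0.136,0.187,0.689],[0,0,0]]]}}

```text
time_s: 51.95
tool_pos: [0.6, 0.0411, 0.3589]
tool_rot: [105.2, 89.5, 157.2]
force: [1.0, 0.3, -0.5]
grip_width: 0.0305
```

>>> {"fn": "drive_tool", "kwargs": {"increments": [[[0,0,0],[0.0658,0,0]],[[0,0,0],[0.0658,0,0]],[[0,0,0],[0.0658,0,0]],[[0,0,0],[0.0658,0,0]],[[0,0,0],[0.0658,0,0]],[[0,0,0],[0.0658,0,0]],[[0,0,0],[0.0658,0,0]],[[0,0,0],[0.0658,0,0]],[[0,0,0],[0.0658,0,0]]]}}

```text
time_s: 52.85
tool_pos: [0.5996, 0.04, 0.3586]
tool_rot: [177.7, 89.5, 158.3]
force: [-0.2, -0.7, 0.8]
grip_width: 0.0302
```

>>> {"fn": "drive_tool", "kwargs": {"increments": [[[0,0,0],[0.0658,0,0]],[[0,0,0],[0.0658,0,0]],[[0,0,0],[0.0658,0,0]],[[0,0,0],[0.0658,0,0]],[[0,0,0],[0.0658,0,0]],[[0,0,0],[0.0658,0,0]],[[0,0,0],[0.0658,0,0]],[[0,0,0],[0.0658,0,0]],[[0,0,0],[0.0658,0,0]],[[0,0,0],[0,0,0]]]}}

```text
time_s: 53.85
tool_pos: [0.5996, 0.04, 0.3588]
tool_rot: [-110.9, 89.5, 159.0]
force: [-0.2, 0.0, -0.7]
grip_width: 0.0306
```

```bash
cat >> h.py <<'E'
def bars(c,kind,z,fish=True,amin=30,vmax=None):
    m=mask(c['frame'],kind)
    if vmax: m[vmax:]=0
    out=[]
    for b in blobs(m,amin):
        P=unproj(c,b[:,0].astype(float),z,fish)[:,:2]*1000
        (x,y),(w,h),a=cv2.minAreaRect(P.astype(np.float32)); 
        if h>w: a+=90; w,h=h,w
        a=(a+90)%180-90
        M=cv2.moments(b); uv=(M['m10']/M['m00'],M['m01']/M['m00']); out.append((x,y,w,h,a,uv)); print(kind,'c %.1f %.1f  %.1f x %.1f ang %.1f px %.1f %.1f'%(x,y,w,h,a,*uv))
    return out
E
python3 - <<'E'
from h import *
st(); 
c=save('wrist','w29.png'); np.save('c29.npy',c,allow_pickle=True)
bars(c,'red',.109,vmax=214)
f=c['frame']; cv2.imwrite('pics/w29z.png',cv2.resize(f[60:220,180:340],None,fx=3.5,fy=3.5,interpolation=2)[:,:,::-1])
s=env.read_camera('side'); b=bars(s,'red',.109,False)
E
```

```text
t 53.85 p [0.5996 0.04   0.3588] q [-16.3  11.   12.2  77.1  -2.5  92.5 -94.5] F [-0.2  0.  -0.7] w 0.0306
red c 695.5 38.8  59.7 x 12.3 ang -0.2 px 260.7 87.1
red c 681.5 45.9  84.4 x 24.7 ang -1.6 px 193.5 223.6
red c 692.2 192.1  54.7 x 16.5 ang 19.0 px 176.8 256.4
```

View pics/w29.png

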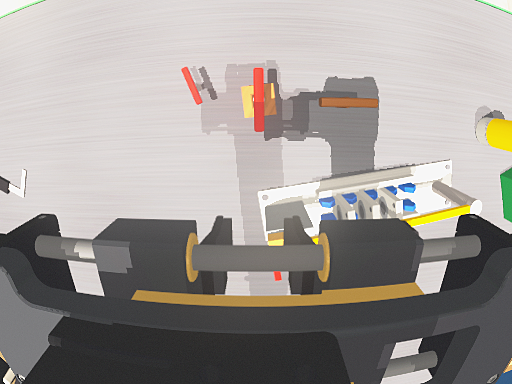

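View pics/w29z.png

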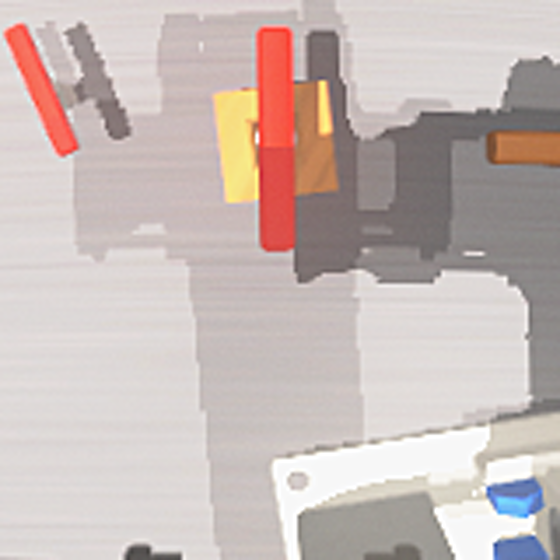

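```bash
python3 - <<'E'
from h import *
c=np.load('c29.npy',allow_pickle=True).item()
z=lambda u,v:(180+u/3.5,60+v/3.5)
for uv in [(275,28),(277.5,250),(257,140),(294,140)]: print(unproj(c,[z(*uv)],.109,True)[0].round(4))
print('ctr',unproj(c,[z(276,139)],.109,True)[0].round(4))
# holder top corners
for uv in [(214,93),(331,82),(338,190),(225,203)]: print('h',unproj(c,[z(*uv)],.05,True)[0].round(4))
s=env.read_camera('side')
X,e=tri([ray(c,z(276,139),True),ray(s,(193.2,222.6))]); print('tri',X,e)
E
```

```text
[0.7254 0.0386 0.109 ]
[0.6374 0.0378 0.109 ]
[0.6809 0.0457 0.109 ]
[0.6809 0.0313 0.109 ]
ctr [0.6813 0.0383 0.109 ]
h [0.7036 0.0657 0.05  ]
h [0.7085 0.0138 0.05  ]
h [0.6596 0.0105 0.05  ]
h [0.6538 0.0612 0.05  ]
tri [0.68184894 0.03843967 0.10714137] [np.float64(0.0005604010922996754), np.float64(0.0005604010922994881)]
```

```bash
python3 - <<'E'
from h import *
go([.6815,.0383,.18],7)
rot(tip([0,0,-1],[0,-1,0]))
E
```

```text
rows 7 shift each [0.639, 0.296, 0.008] from [0.5998, 0.04, 0.3595]
rot 0.4 rows 1 each [0.0006, -0.0015, 0.0031]
```

>>> {"fn": "drive_tool", "kwargs": {"increments": [[[0.639,0.296,0.008],[0,0,0.003]],[[0.639,0.296,0.008],[0,0,0]],[[0.639,0.296,0.008],[0,0,0]],[[0.639,0.296,0.008],[0,0,0]],[[0.639,0.296,0.008],[0,0,0]],[[0.639,0.296,0.008],[0,0,0]],[[0.639,0.296,0.008],[0,0,0]],[[0,0,0],[0,0,0]],[[0,0,0],[0,0,0]]], "hand": 0.1}}

```text
time_s: 54.9
tool_pos: [0.6825, 0.038, 0.1811]
tool_rot: [-168.8, 89.8, 101.2]
force: [-0.2, -0.1, 1.1]
grip_width: 0.0476
```

```bash
python3 - <<'E'
from h import *
st(); go([.6815,.0383,.097],6)
rot(tip([0,0,-1],[0,-1,0]))
save('wrist','w30.png')
E
```

```text
t 54.9 p [0.6825 0.038  0.1811] q [-14.2  23.7  12.1  81.4  -5.2  75.5 -91.9] F [-0.2 -0.1  1.1] w 0.0476
rows 6 shift each [0.35, -0.004, -0.0] from [0.6825, 0.038, 0.1811]
rot 0.2 rows 1 each [-0.0003, -0.0015, 0.0003]
```

View pics/w30.png

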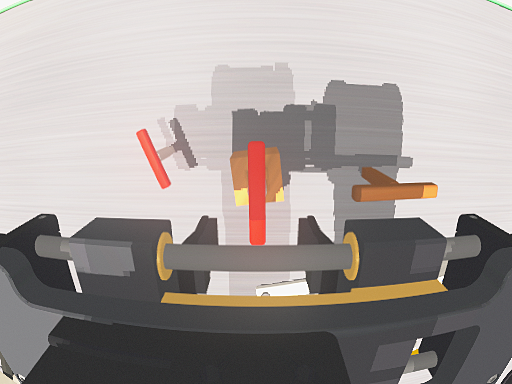

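>>> {"fn": "drive_tool", "kwargs": {"increments": [[[0.35,0,0],[0,0,0]],[[0.35,0,0],[0,0,0]],[[0.35,0,0],[0,0,0]],[[0.35,0,0],[0,0,0]],[[0.35,0,0],[0,0,0]],[[0.33,0,0],[0,0,0]],[[0,0,0],[0,0,0]],[[0,0,0],[0,0,0]],[[0,0,0],[0,0,0]]]}}

```text
time_s: 55.85
tool_pos: [0.6837, 0.0383, 0.0992]
tool_rot: [142.4, 89.8, 52.3]
force: [0.4, -0.7, -0.1]
grip_width: 0.0479
```

```bash
python3 - <<'E'
from h import *
st(); go([.6815,.0383,.0975],1)
E
```

```text
t 55.85 p [0.6837 0.0383 0.0992] q [-14.   27.   11.6  86.5  -5.9  67.  -91.5] F [ 0.4 -0.7 -0.1] w 0.0479
rows 1 shift each [0.042, -0.056, 0.001] from [0.6837, 0.0383, 0.0992]
```

>>> {"fn": "drive_tool", "kwargs": {"increments": [[[0.042,-0.056,0],[0,0,0]],[[0,0,0],[0,0,0]],[[0,0,0],[0,0,0]]]}}

```text
time_s: 56.15
tool_pos: [0.6809, 0.0383, 0.097]
tool_rot: [154.4, 89.8, 64.3]
force: [0.5, 0.9, -0.6]
grip_width: 0.0479
```

>>> {"fn": "drive_tool", "kwargs": {"increments": [[[0,0,0],[0,0,0]],[[0,0,0],[0,0,0]],[[0,0,0],[0,0,0]],[[0,0,0],[0,0,0]],[[0,0,0],[0,0,0]],[[0,0,0],[0,0,0]],[[0,0,0],[0,0,0]],[[0,0,0],[0,0,0]]], "hand": -1, "squeeze": 60}}

```text
time_s: 56.95
tool_pos: [0.6808, 0.0383, 0.0966]
tool_rot: [161.5, 89.8, 71.4]
force: [-0.6, -0.2, 0.7]
grip_width: 0.0133
```

```bash
python3 - <<'E'
from h import *
st(); save('wrist','w31.png')
E
```

```text
t 56.95 p [0.6808 0.0383 0.0966] q [-14.   26.8  11.5  87.   -5.8  66.7 -91.5] F [-0.6 -0.2  0.7] w 0.0133
```

View pics/w31.png

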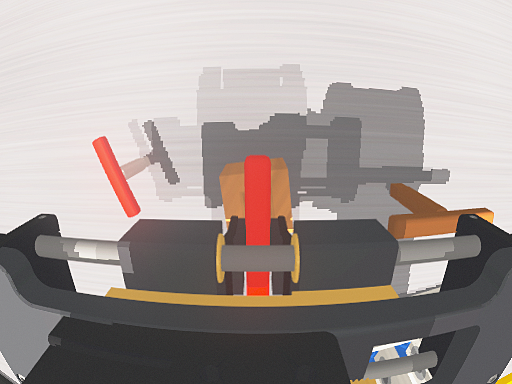

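```bash
python3 - <<'E'
from h import *
p,R=pose()
print('lift',(.235)/.04/8)
print((R.T@np.array([.428-.681,.001-.0383,0])/.04/8).round(3))
rot(tip([0,0,-1],-RY))
E
```

```text
lift 0.7343749999999999
[-0.001 -0.79   0.118]
rot 9.5 rows 2 each [-0.0396, -0.0008, -0.0003]
```

>>> {"fn": "drive_tool", "kwargs": {"increments": [[[-0.2,0,0],[0,0,0]],[[-0.4,0,0],[0,0,0]],[[-0.7,0,0],[0,0,0]],[[-0.75,0,0],[0,0,0]],[[-0.75,0,0],[0,0,0]],[[-0.75,0,0],[0,0,0]],[[-0.75,0,0],[0,0,0]],[[-0.75,0,0],[0,0,0]],[[-0.75,0,0],[0,0,0]],[[0,0,0],[0,0,0]]]}}

```text
time_s: 58.0
tool_pos: [0.6824, 0.0373, 0.3358]
tool_rot: [109.9, 89.3, 19.8]
force: [1.2, -0.0, -1.4]
grip_width: 0.0135
```

>>> {"fn": "drive_tool", "kwargs": {"increments": [[[0,-0.79,0.118],[0,0,0]],[[0,-0.79,0.118],[0,0,0]],[[0,-0.79,0.118],[0,0,0]],[[0,-0.79,0.118],[0,0,0]],[[0,-0.79,0.118],[0,0,0]],[[0,-0.79,0.118],[0,0,0]],[[0,-0.79,0.118],[0,0,0]],[[0,-0.79,0.118],[0,0,0]],[[0,0,0],[-0.0396,0,0]],[[0,0,0],[-0.0396,0,0]]]}}

```text
time_s: 59.0
tool_pos: [0.4265, -0.0002, 0.3286]
tool_rot: [140.1, 89.7, 59.7]
force: [0.4, -0.4, -2.1]
grip_width: 0.0132
```

>>> {"fn": "drive_tool", "kwargs": {"increments": [[[0,0,0],[0,0,0]],[[0,0,0],[0,0,0]],[[0,0,0],[0,0,0]]]}}

```text
time_s: 59.3
tool_pos: [0.4277, 0.0002, 0.3281]
tool_rot: [156.5, 89.8, 75.8]
force: [0.4, -0.1, -1.5]
grip_width: 0.0133
```

```bash
python3 - <<'E'
from h import *
st(); rot(tip([0,0,-1],-RY))
c=save('wrist','w32.png'); np.save('c32.npy',c,allow_pickle=True)
f=c['frame']; cv2.imwrite('pics/w32z.png',cv2.resize(f[130:230,200:320],None,fx=5,fy=5,interpolation=2)[:,:,::-1])
print(proj(c,(.4772,.0093,.15),True))
E
```

```text
t 59.3 p [4.277e-01 2.000e-04 3.281e-01] q [-17.2 -11.4  11.7 102.4   2.1  88.7 -86.5] F [ 0.4 -0.1 -1.5] w 0.0133
rot 0.2 rows 1 each [-0.0006, -0.0014, -0.0006]
[256.94946104 127.02539873]
```

View pics/w32.png

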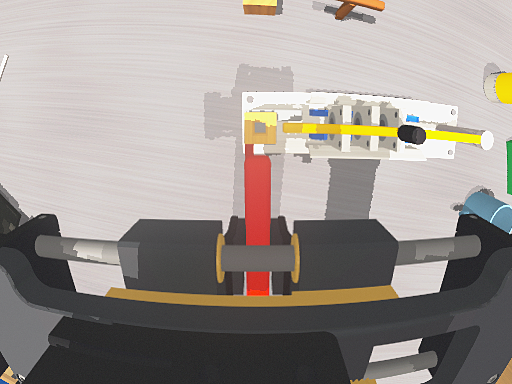

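View pics/w32z.png

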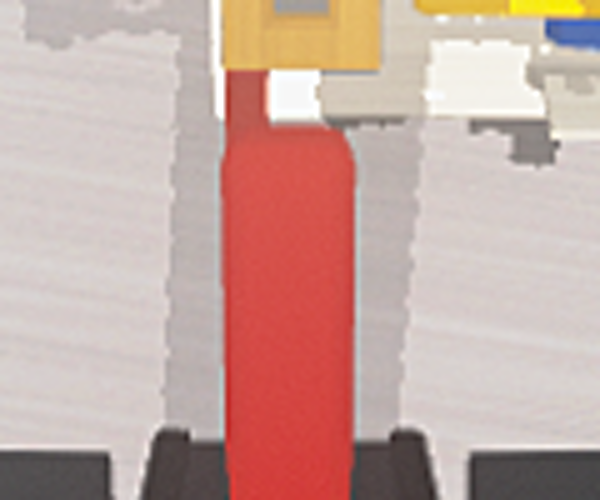

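```bash
python3 - <<'E'
from h import *
c=np.load('c32.npy',allow_pickle=True).item()
f=c['frame']; cv2.imwrite('pics/w32y.png',cv2.resize(f[100:160,230:300],None,fx=9,fy=9,interpolation=2)[:,:,::-1])
E
```

```text
(no output)
```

View pics/w32y.png

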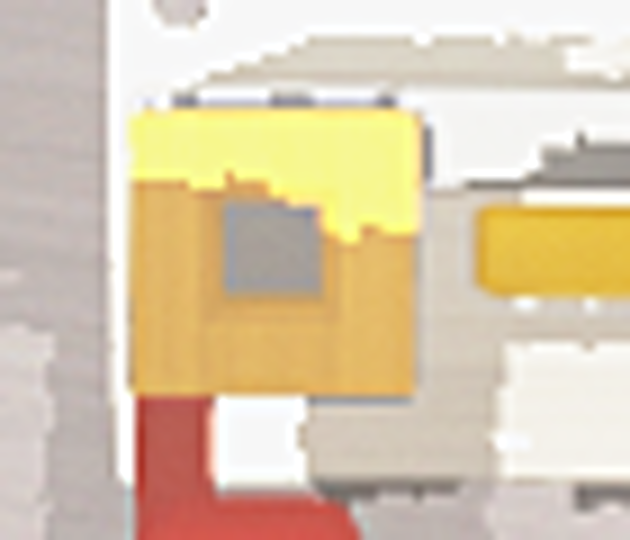

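```bash
python3 - <<'E'
from h import *
c=np.load('c32.npy',allow_pickle=True).item()
S=unproj(c,[(260.56,128.06)],.15,True)[0]; print('wrist',S)
t=env.read_camera('top'); f=t['frame']; cv2.imwrite('pics/t33.png',cv2.resize(f[190:240,200:260],None,fx=10,fy=10,interpolation=2)[:,:,::-1])
c2=np.load('c28.npy',allow_pickle=True).item(); cv2.imwrite('pics/w28y.png',cv2.resize(c2['frame'][30:90,330:390],None,fx=9,fy=9,interpolation=2)[:,:,::-1])
E
```

```text
wrist [0.47669436 0.00505618 0.15      ]
```

View pics/t33.png

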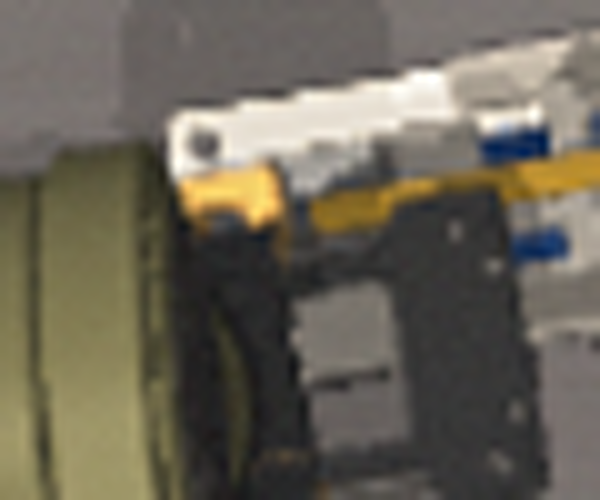

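View pics/w28y.png

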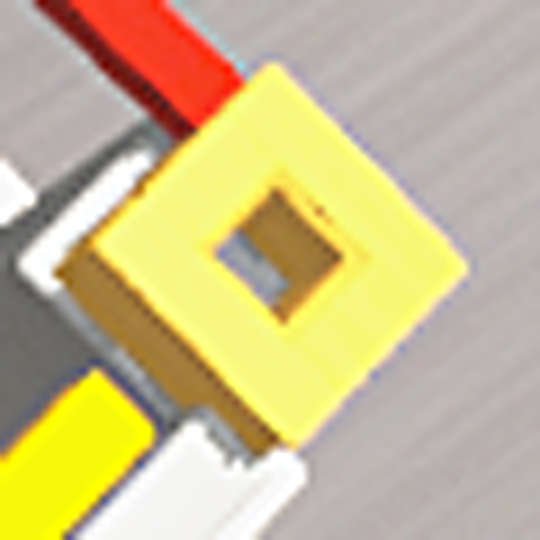

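```bash
python3 - <<'E'
from h import *
c2=np.load('c28.npy',allow_pickle=True).item()
print('w28',unproj(c2,[(361.4,58.3)],.15,True)[0])
t=env.read_camera('top'); s=env.read_camera('side')
f=cv2.imread('pics/top4.png'); 
hsv=cv2.cvtColor(f,cv2.COLOR_BGR2HSV)[195:230,205:245]; 
cv2.imwrite('pics/t4y.png',cv2.resize(f[195:230,205:245],None,fx=14,fy=14,interpolation=2))
g=cv2.imread('pics/s24.png'); cv2.imwrite('pics/s24y.png',cv2.resize(g[190:230,245:300],None,fx=12,fy=12,interpolation=2))
print(proj(t,(.4770,.0055,.15)),proj(s,(.477,.0055,.15)),proj(t,(.4772,.0093,.15)),proj(s,(.4772,.0093,.15)))
E
```

```text
w28 [0.4772865  0.00552404 0.15      ]
[222.68507277 212.8857166 ] [268.94008981 207.8496349 ] [221.47121996 212.83308745] [268.77929158 208.57372299]
```

View pics/t4y.png

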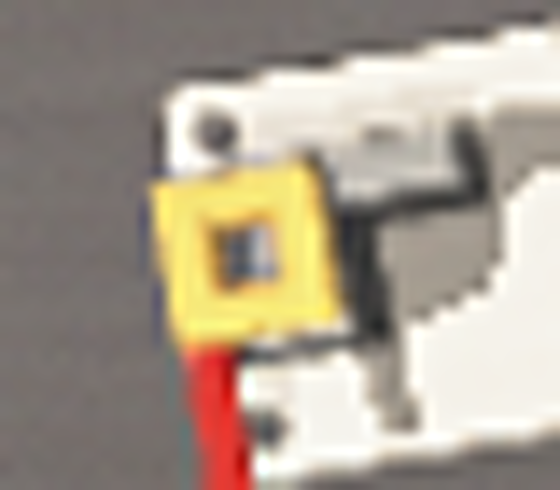

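View pics/s24y.png

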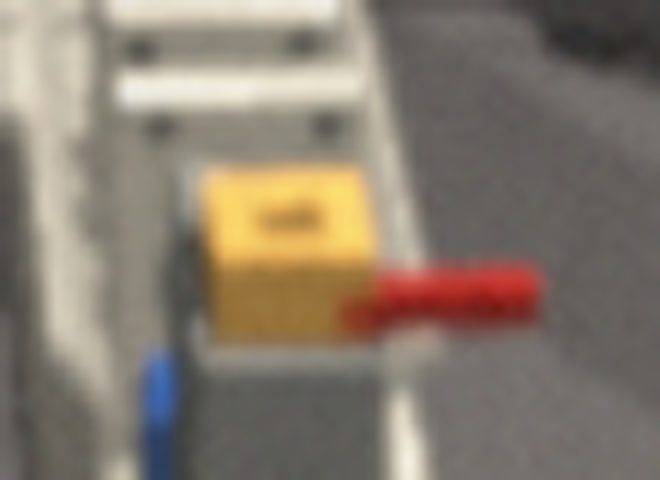

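```bash
python3 - <<'E'
from h import *
c=np.load('c32.npy',allow_pickle=True).item()
p,R=pose(); 
for uv in [(257.2,154.0),(244.5,180),(270.2,180)]:
    X=unproj(c,[uv],p[2]+.0125,True)[0]; print((R.T@(X-p)*1000).round(1))
print(p)
E
```

```text
[-12.4  48.1   0.2]
[-12.4  34.6  -6.4]
[-12.5  34.6   6.9]
[4.27760784e-01 2.47000184e-04 3.28101068e-01]
```

```bash
python3 - <<'E'
from h import *
go([.4757,.0058,.255],5)
E
```

```text
rows 5 shift each [0.366, 0.241, 0.013] from [0.4278, 0.0002, 0.3281]
```

>>> {"fn": "drive_tool", "kwargs": {"increments": [[[0.366,0.241,0.013],[0,0,0]],[[0.366,0.241,0.013],[0,0,0]],[[0.366,0.241,0.013],[0,0,0]],[[0.366,0.241,0.013],[0,0,0]],[[0.366,0.241,0.013],[0,0,0]],[[0,0,0],[0,0,0]],[[0,0,0],[0,0,0]],[[0,0,0],[0,0,0]],[[0,0,0],[0,0,0]]]}}

```text
time_s: 60.4
tool_pos: [0.4759, 0.0058, 0.2561]
tool_rot: [133.9, 89.7, 53.3]
force: [0.6, -0.3, -2.2]
grip_width: 0.0131
```

```bash
python3 - <<'E'
from h import *
st(); go([.4757,.0058,.255],1)
c=save('side','s34.png'); f=c['frame'][140:230,230:310]; cv2.imwrite('pics/s34z.png',cv2.resize(f,None,fx=6.5,fy=6.5,interpolation=2)[:,:,::-1])
p,R=pose()
for o in (0,.0015,.003): print(proj(c,p+RX*o+[0,0,-.0866]),proj(c,p+RX*o+[0,0,-.06]))
print(proj(c,(.4772,.006,.15)))
E
```

```text
t 60.4 p [0.4759 0.0058 0.2561] q [-17.2  -4.3  12.8 104.4   0.8  79.6 -85.2] F [ 0.6 -0.3 -2.2] w 0.0131
rows 1 shift each [0.028, -0.006, -0.001] from [0.4759, 0.0058, 0.2561]
[269.5737994  201.84121092] [269.92467197 193.35773713]
[269.02445427 201.85305265] [269.36938687 193.36893787]
[268.47501051 201.86489651] [268.814001   193.38014064]
[268.85566523 207.94062775]
```

View pics/s34z.png

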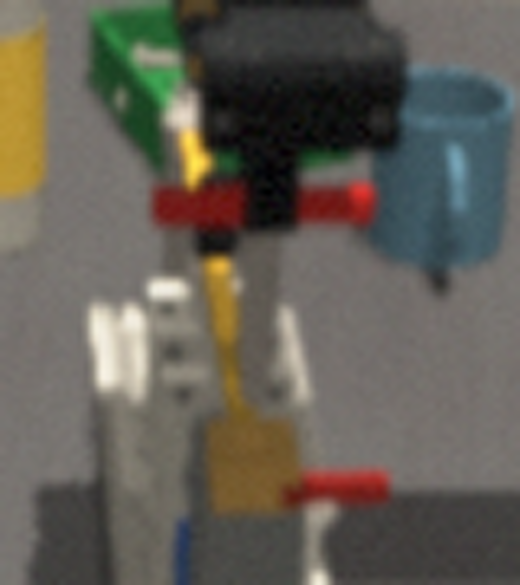

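>>> {"fn": "drive_tool", "kwargs": {"increments": [[[0.15,0,0],[0,0,0]],[[0.15,0,0],[0,0,0]],[[0.1,0,0],[0,0,0]],[[0,0,0],[0,0,0]],[[0,0,0],[0,0,0]]]}}

```text
time_s: 60.95
tool_pos: [0.4757, 0.0058, 0.2389]
tool_rot: [157.1, 89.8, 76.5]
force: [-0.5, 0.1, -0.9]
grip_width: 0.0132
```

>>> {"fn": "drive_tool", "kwargs": {"increments": [[[0.04,0,0],[0,0,0]],[[0.04,0,0],[0,0,0]],[[0.04,0,0],[0,0,0]],[[0.04,0,0],[0,0,0]],[[0,0,0],[0,0,0]]]}}

```text
time_s: 61.45
tool_pos: [0.4756, 0.0058, 0.2324]
tool_rot: [159.3, 89.8, 78.7]
force: [0.2, 0.6, -2.8]
grip_width: 0.0132
```

```bash
python3 - <<'E'
from h import *
st()
E
```

```text
t 61.45 p [0.4756 0.0058 0.2324] q [-17.1  -3.7  12.8 106.5   0.7  77.  -85.1] F [ 0.2  0.6 -2.8] w 0.0132
```

>>> {"fn": "drive_tool", "kwargs": {"increments": [[[0.03,0,0],[0,0,0]],[[0.03,0,0],[0,0,0]],[[0.03,0,0],[0,0,0]],[[0,0,0],[0,0,0]],[[0,0,0],[0,0,0]]]}}

```text
time_s: 61.95
tool_pos: [0.4758, 0.0059, 0.2291]
tool_rot: [152.4, 89.8, 71.8]
force: [0.1, -0.3, -1.1]
grip_width: 0.0133
```

```bash
python3 - <<'E'
from h import *
st(); o=env.get_obs(); print(o['wrist_torque'])
E
```

```text
t 61.95 p [0.4758 0.0059 0.2291] q [-17.1  -3.6  12.9 106.8   0.6  76.6 -85. ] F [ 0.1 -0.3 -1.1] w 0.0133
[-0.06331702  0.15565168 -0.02709142]
```

>>> {"fn": "drive_tool", "kwargs": {"increments": [[[0.04,0,0],[0,0,0]],[[0.04,0,0],[0,0,0]],[[0.04,0,0],[0,0,0]],[[0.04,0,0],[0,0,0]],[[0,0,0],[0,0,0]]]}}

```text
time_s: 62.45
tool_pos: [0.4756, 0.0059, 0.2224]
tool_rot: [160.7, 89.8, 80.1]
force: [-0.2, -0.6, -1.2]
grip_width: 0.0135
```

>>> {"fn": "drive_tool", "kwargs": {"increments": [[[0.04,0,0],[0,0,0]],[[0.04,0,0],[0,0,0]],[[0.04,0,0],[0,0,0]],[[0.04,0,0],[0,0,0]],[[0,0,0],[0,0,0]]]}}

```text
time_s: 62.95
tool_pos: [0.4756, 0.0059, 0.216]
tool_rot: [159.8, 89.8, 79.2]
force: [-0.4, 0.3, -1.5]
grip_width: 0.0134
```

```bash
python3 - <<'E'
from h import *
st(); o=env.get_obs(); print(o['wrist_torque']); rot(tip([0,0,-1],-RY))
E
```

```text
t 62.95 p [0.4756 0.0059 0.216 ] q [-17.1  -3.1  12.9 107.9   0.5  75.1 -85. ] F [-0.4  0.3 -1.5] w 0.0134
[-0.10319567  0.19463347  0.01690481]
rot 0.2 rows 1 each [0.0, -0.0015, -0.0005]
```

>>> {"fn": "drive_tool", "kwargs": {"increments": [[[0,0,0.005],[-0.06,0,0]],[[0,0,0.005],[-0.06,0,0]],[[0,0,0.005],[-0.06,0,0]],[[0,0,0.005],[-0.06,0,0]],[[0,0,0],[0,0,0]]]}}

```text
time_s: 63.45
tool_pos: [0.4761, 0.0048, 0.2163]
tool_rot: [121.1, 89.8, 69.3]
force: [-0.2, -0.4, -2.1]
grip_width: 0.0134
```

```bash
python3 - <<'E'
from h import *
st(); o=env.get_obs(); print(o['wrist_torque']); rot(tip([0,0,-1],-RY))
E
```

```text
t 63.45 p [0.4761 0.0048 0.2163] q [-17.8  -3.1  13.7 107.9   0.6  75.1 -56.1] F [-0.2 -0.4 -2.1] w 0.0134
[-0.29107555  0.1197109   0.01401108]
rot 28.8 rows 4 each [0.06, -0.0003, -0.0003]
```

>>> {"fn": "drive_tool", "kwargs": {"increments": [[[0,0,0.005],[-0.06,0,0]],[[0,0,0.005],[-0.06,0,0]],[[0,0,0.005],[-0.06,0,0]],[[0,0,0.005],[-0.06,0,0]],[[0,0,0.005],[-0.06,0,0]],[[0,0,0.005],[-0.06,0,0]]]}}

```text
time_s: 64.05
tool_pos: [0.4773, 0.0042, 0.2163]
tool_rot: [70.7, 89.8, 62.2]
force: [0.8, -1.7, -4.1]
grip_width: 0.0134
```

```bash
python3 - <<'E'
from h import *
st(); o=env.get_obs(); print(o['wrist_torque']); rot(tip([0,0,-1],-RY)); rot(tip([0,0,-1],RX))
c=save('wrist','w35.png')
E
```

```text
t 64.05 p [0.4773 0.0042 0.2163] q [-19.   -3.1  14.9 107.8   0.7  75.  -12.8] F [ 0.8 -1.7 -4.1] w 0.0134
[-0.23880498 -0.09868172 -0.10125713]
rot 72.1 rows 9 each [0.0667, -0.0001, -0.0002]
rot 17.9 rows 3 each [-0.0498, 0.0003, -0.0005]
```

View pics/w35.png

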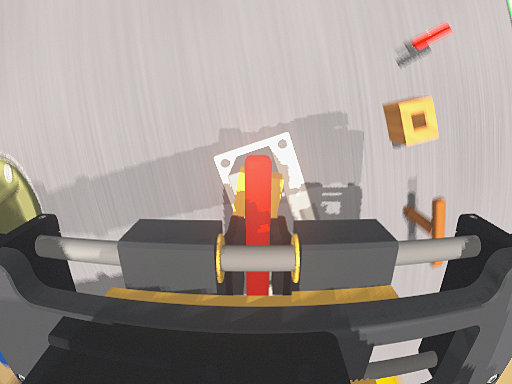

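>>> {"fn": "drive_tool", "kwargs": {"increments": [[[0,0,0.004],[-0.05,0,0]],[[0,0,0.004],[-0.05,0,0]],[[0,0,0.004],[-0.05,0,0]],[[0,0,0],[0,0,0]]]}}

```text
time_s: 64.5
tool_pos: [0.4778, 0.0044, 0.2163]
tool_rot: [52.6, 89.8, 61.8]
force: [1.1, 0.2, -3.7]
grip_width: 0.0135
```

```bash
python3 - <<'E'
from h import *
st(); o=env.get_obs(); print(o['wrist_torque']); rot(tip([0,0,-1],RX))
E
```

```text
t 64.5 p [0.4778 0.0044 0.2163] q [-19.5  -3.   15.4 107.8   0.7  75.    4.9] F [ 1.1  0.2 -3.7] w 0.0135
[-0.29119753 -0.21574384 -0.05480049]
rot 0.3 rows 1 each [-0.0018, 0.001, -0.0013]
```

>>> {"fn": "drive_tool", "kwargs": {"increments": [[[0,0,0.002],[-0.02,0,0]],[[0,0,0.002],[-0.02,0,0]],[[0,0,0],[0,0,0]]]}}

```text
time_s: 64.8
tool_pos: [0.4779, 0.0044, 0.2163]
tool_rot: [49.2, 89.8, 63.2]
force: [0.6, 0.4, -3.4]
grip_width: 0.0132
```

```bash
python3 - <<'E'
from h import *
st(); o=env.get_obs(); print(o['wrist_torque']); rot(tip([0,0,-1],RX))
c=save('side','s36.png'); f=c['frame'][140:230,230:310]; cv2.imwrite('pics/s36z.png',cv2.resize(f,None,fx=6.5,fy=6.5,interpolation=2)[:,:,::-1])
E
```

```text
t 64.8 p [0.4779 0.0044 0.2163] q [-19.6  -3.   15.5 107.8   0.7  75.    9.7] F [ 0.6  0.4 -3.4] w 0.0132
[-0.30188473 -0.33020116 -0.06405741]
rot 4.5 rows 1 each [0.0377, 0.001, -0.0013]
```

View pics/s36z.png

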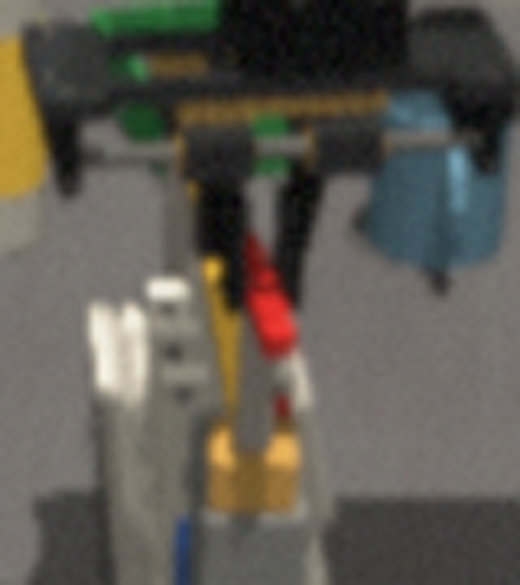

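>>> {"fn": "drive_tool", "kwargs": {"increments": [[[0,0,0.002],[-0.02,0,0]],[[0,0,0],[0,0,0]]]}}

```text
time_s: 65.05
tool_pos: [0.4779, 0.0045, 0.2163]
tool_rot: [48.8, 89.8, 65.2]
force: [1.8, -0.9, -3.4]
grip_width: 0.0134
```

```bash
python3 - <<'E'
from h import *
st(); o=env.get_obs(); print(o['wrist_torque']); rot(tip([0,0,-1],RX))
E
```

```text
t 65.05 p [0.4779 0.0045 0.2163] q [-19.7  -3.   15.6 107.8   0.7  75.   12.2] F [ 1.8 -0.9 -3.4] w 0.0134
[-0.24381143 -0.3663907  -0.06547001]
rot 7.0 rows 1 each [0.0586, 0.001, -0.0013]
```

>>> {"fn": "drive_tool", "kwargs": {"increments": [[[0,0,0.002],[-0.02,0,0]],[[0,0,0],[0,0,0]]]}}

```text
time_s: 65.25
tool_pos: [0.478, 0.0045, 0.2163]
tool_rot: [46.7, 89.8, 65.6]
force: [1.3, -0.5, -3.3]
grip_width: 0.0134
```

```bash
python3 - <<'E'
from h import *
st(); o=env.get_obs(); print(o['wrist_torque']); rot(tip([0,0,-1],RX))
E
```

```text
t 65.25 p [0.478  0.0045 0.2163] q [-19.7  -3.   15.7 107.8   0.7  75.1  14.6] F [ 1.3 -0.5 -3.3] w 0.0134
[-0.24889583 -0.41567904 -0.07911275]
rot 9.4 rows 2 each [0.0394, 0.0005, -0.0007]
```

>>> {"fn": "drive_tool", "kwargs": {"increments": [[[0,0,0.002],[-0.02,0,0]],[[0,0,0.002],[-0.02,0,0]],[[0,0,0],[0,0,0]]]}}

```text
time_s: 65.55
tool_pos: [0.4781, 0.0045, 0.2163]
tool_rot: [44.5, 89.8, 68.1]
force: [1.7, -1.0, -4.1]
grip_width: 0.0132
```

```bash
python3 - <<'E'
from h import *
st(); o=env.get_obs(); print(o['wrist_torque']); rot(tip([0,0,-1],RX))
c=save('wrist','w37.png')
c=save('side','s37.png'); f=c['frame'][140:230,230:310]; cv2.imwrite('pics/s37z.png',cv2.resize(f,None,fx=6.5,fy=6.5,interpolation=2)[:,:,::-1])
E
```

```text
t 65.55 p [0.4781 0.0045 0.2163] q [-19.9  -3.   15.8 107.7   0.6  75.1  19.4] F [ 1.7 -1.  -4.1] w 0.0132
[-0.21922177 -0.42238293 -0.40698338]
rot 14.2 rows 2 each [0.0592, 0.0005, -0.0007]
```

View pics/w37.png

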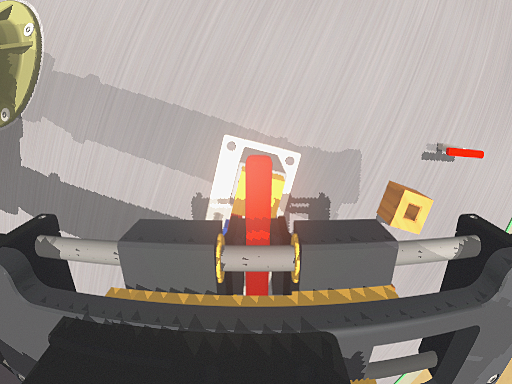

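View pics/s37z.png

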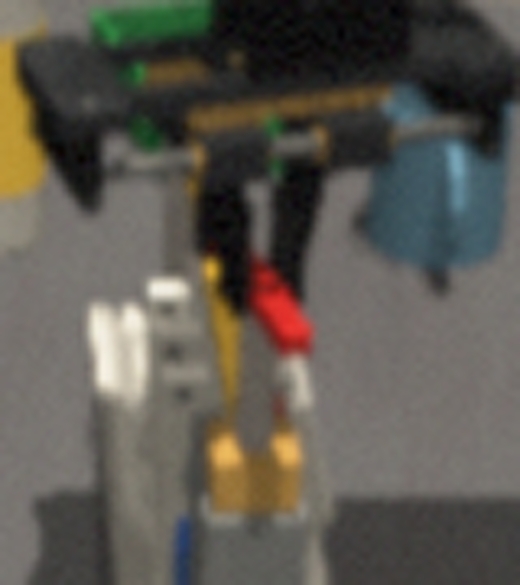

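>>> {"fn": "drive_tool", "kwargs": {"increments": [[[0,0,0],[0,0,0]],[[0,0,0],[0,0,0]],[[0,0,0],[0,0,0]],[[0,0,-0.003],[0.04,0,0]],[[0,0,-0.003],[0.04,0,0]],[[0,0,0],[0,0,0]]]}}

```text
time_s: 66.25
tool_pos: [0.4777, 0.0047, 0.2165]
tool_rot: [58.2, 89.8, 72.4]
force: [1.0, -0.5, -2.6]
grip_width: 0.0133
```

```bash
python3 - <<'E'
from h import *
st(); o=env.get_obs(); print(o['wrist_torque']); rot(tip([0,0,-1],RX))
E
```

```text
t 66.25 p [0.4777 0.0047 0.2165] q [-19.6  -3.   15.5 107.7   0.7  75.1  10. ] F [ 1.  -0.5 -2.6] w 0.0133
[-0.29958744 -0.28976277  0.04466691]
rot 4.8 rows 1 each [0.0403, 0.0008, -0.0014]
```

>>> {"fn": "drive_tool", "kwargs": {"increments": [[[-0.1,0,0],[0,0,0]],[[-0.2,0,0],[0,0,0]],[[-0.3,0,0],[0,0,0]],[[-0.4,0,0],[0,0,0]],[[-0.5,0,0],[0,0,0]],[[-0.6,0,0],[0,0,0]],[[-0.6,0,0],[0,0,0]],[[0,0,0],[0,0,0]]]}}

```text
time_s: 67.05
tool_pos: [0.4791, 0.0045, 0.3289]
tool_rot: [17.5, 89.5, 31.8]
force: [-0.2, -0.8, -1.9]
grip_width: 0.0132
```

```bash
python3 - <<'E'
from h import *
st(); 
c=save('wrist','w38.png')
c=save('side','s38.png'); f=c['frame'][120:230,220:310]; cv2.imwrite('pics/s38z.png',cv2.resize(f,None,fx=5.4,fy=5.4,interpolation=2)[:,:,::-1])
E
```

```text
t 67.05 p [0.4791 0.0045 0.3289] q [-19.9  -5.3  15.2  97.1   1.2  87.6   9.4] F [-0.2 -0.8 -1.9] w 0.0132
```

View pics/w38.png

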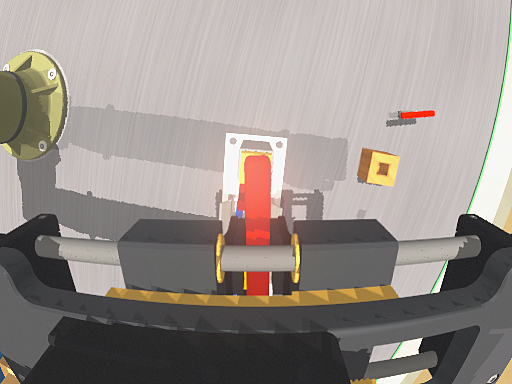

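View pics/s38z.png

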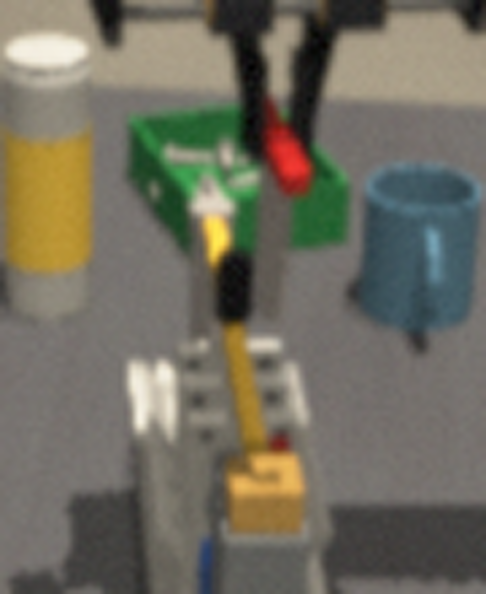

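```bash
python3 - <<'E'
from h import *
Rt=tip([0,0,-1],[0,-1,0]); rot(Rt,14); p,R=pose()
print((Rt.T@(np.array([.6808,.0383,.30])-np.array(p))/.04/8).round(3))
E
```

```text
rot 104.2 rows 14 each [0.062, -0.0, -0.0002]
[ 0.078  0.635 -0.106]
```

>>> {"fn": "drive_tool", "kwargs": {"increments": [[[0,0,0],[0.062,0,0]],[[0,0,0],[0.062,0,0]],[[0,0,0],[0.062,0,0]],[[0,0,0],[0.062,0,0]],[[0,0,0],[0.062,0,0]],[[0,0,0],[0.062,0,0]],[[0,0,0],[0.062,0,0]]]}}

```text
time_s: 67.85
tool_pos: [0.4767, 0.0043, 0.3228]
tool_rot: [161.1, 89.8, 122.9]
force: [-0.1, -0.2, -1.9]
grip_width: 0.0133
```

>>> {"fn": "drive_tool", "kwargs": {"increments": [[[0,0,0],[0.062,0,0]],[[0,0,0],[0.062,0,0]],[[0,0,0],[0.062,0,0]],[[0,0,0],[0.062,0,0]],[[0,0,0],[0.062,0,0]],[[0,0,0],[0.062,0,0]],[[0,0,0],[0.062,0,0]]]}}

```text
time_s: 68.55
tool_pos: [0.4767, 0.0042, 0.3228]
tool_rot: [-145.4, 89.8, 124.3]
force: [-0.2, -0.3, -1.6]
grip_width: 0.0133
```

>>> {"fn": "drive_tool", "kwargs": {"increments": [[[0,0.635,-0.106],[0,0,0]],[[0,0.635,-0.106],[0,0,0]],[[0,0.635,-0.106],[0,0,0]],[[0,0.635,-0.106],[0,0,0]],[[0,0,0],[0,0,0]],[[0,0,0],[0,0,0]]]}}

```text
time_s: 69.15
tool_pos: [0.5784, 0.0213, 0.3226]
tool_rot: [-131.1, 89.8, 138.9]
force: [-0.7, -0.9, -2.1]
grip_width: 0.0137
```

```bash
python3 - <<'E'
from h import *
st(); Rt=tip([0,0,-1],[0,-1,0]); rot(Rt); go([.6808,.0383,.30],4)
c=save('wrist','w39.png'); np.save('c39.npy',c,allow_pickle=True)
E
```

```text
t 69.15 p [0.5784 0.0213 0.3226] q [-15.2   8.   12.   84.6  -1.8  87.7 -93.2] F [-0.7 -0.9 -2.1] w 0.0137
rot 0.2 rows 1 each [0.0005, -0.0012, 0.0014]
rows 4 shift each [0.14, 0.64, -0.105] from [0.5784, 0.0213, 0.3226]
```

View pics/w39.png

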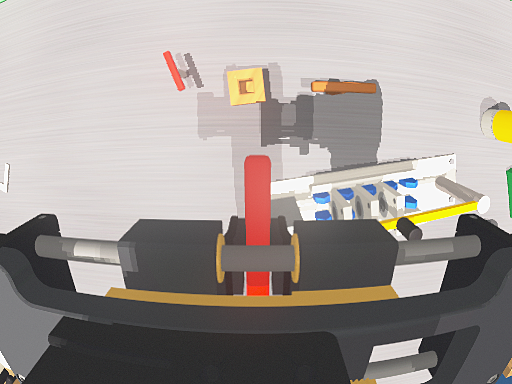

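>>> {"fn": "drive_tool", "kwargs": {"increments": [[[0.14,0.64,-0.105],[0,0,0]],[[0.14,0.64,-0.105],[0,0,0]],[[0.14,0.64,-0.105],[0,0,0]],[[0.14,0.64,-0.105],[0,0,0]],[[0.5,0,0],[0,0,0]],[[0.7,0,0],[0,0,0]],[[0.7,0,0],[0,0,0]],[[0.7,0,0],[0,0,0]],[[0.6,0,0],[0,0,0]],[[0,0,0],[0,0,0]]]}}

```text
time_s: 70.2
tool_pos: [0.6781, 0.0383, 0.1701]
tool_rot: [-110.3, 89.6, 159.7]
force: [-0.8, -0.1, -1.4]
grip_width: 0.0131
```

>>> {"fn": "drive_tool", "kwargs": {"increments": [[[0,0,0],[0,0,0]],[[0,0,0],[0,0,0]],[[0,0,0],[0,0,0]]]}}

```text
time_s: 70.5
tool_pos: [0.6828, 0.0385, 0.1766]
tool_rot: [129.2, 89.7, 39.2]
force: [-0.0, -0.3, -1.3]
grip_width: 0.0134
```

```bash
python3 - <<'E'
from h import *
st(); Rt=tip([0,0,-1],[0,-1,0]); rot(Rt); go([.6808,.0383,.13],1)
c=save('side','s40.png'); f=c['frame'][180:270,150:240]; cv2.imwrite('pics/s40z.png',cv2.resize(f,None,fx=6,fy=6,interpolation=2)[:,:,::-1])
E
```

```text
t 70.5 p [0.6828 0.0385 0.1766] q [-14.1  23.6  11.7  82.   -5.   74.6 -92. ] F [-0.  -0.3 -1.3] w 0.0134
rot 0.3 rows 1 each [0.0003, -0.0018, -0.0022]
rows 1 shift each [1.163, -0.055, 0.01] from [0.6828, 0.0385, 0.1766]
```

View pics/s40z.png

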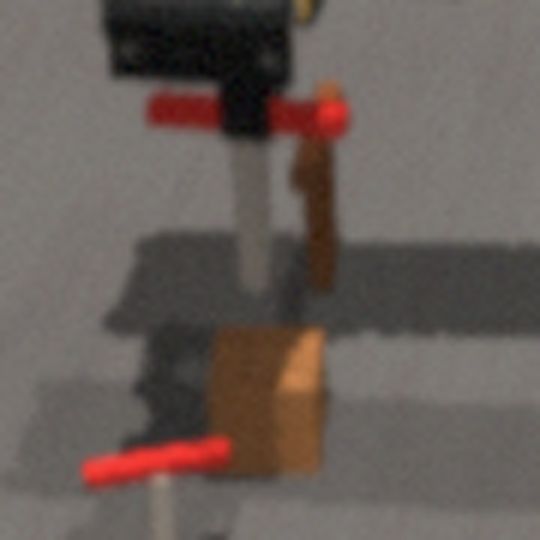

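```bash
python3 - <<'E'
from h import *
p,R=pose(); c=env.read_camera('side')
for o in (0,.0007,.0015,.003): print(o,proj(c,p+R[:,1]*o+[0,0,-.0866]).round(2),proj(c,p+R[:,1]*o+[0,0,.0054]).round(2))
print('hole',proj(c,(.6814,.0378,.05)),'hole bottom centre top face corners',[proj(c,(x,y,.05)).round(1).tolist() for x,y in [(.7036,.0657),(.7085,.0138),(.6596,.0105),(.6538,.0612)]])
E
```

```text
0 [193.43 227.89] [191.77 199.36]
0.0007 [193.18 227.87] [191.51 199.35]
0.0015 [192.89 227.85] [191.22 199.33]
0.003 [192.36 227.81] [190.66 199.29]
hole [194.58733702 239.39545285] hole bottom centre top face corners [[184.6, 244.7], [187.0, 233.9], [204.1, 234.4], [202.7, 245.0]]
```

>>> {"fn": "drive_tool", "kwargs": {"increments": [[[0.3,-0.05,0.005],[0,0,0]],[[0.3,0,0],[0,0,0]],[[0,0,0],[0,0,0]],[[0,0,0],[0,0,0]],[[0,0,0],[0,0,0]]]}}

```text
time_s: 71.1
tool_pos: [0.68, 0.0385, 0.1503]
tool_rot: [157.8, 89.8, 67.9]
force: [0.9, -0.4, -1.1]
grip_width: 0.0129
```

```bash
python3 - <<'E'
from h import *
st(); go([.6808,.0383,.13],5)
E
```

```text
t 71.1 p [0.68   0.0385 0.1503] q [-14.   24.3  11.6  84.   -5.2  72.  -91.8] F [ 0.9 -0.4 -1.1] w 0.0129
rows 5 shift each [0.102, 0.004, 0.001] from [0.68, 0.0385, 0.1503]
```

>>> {"fn": "drive_tool", "kwargs": {"increments": [[[0.1,0.004,0],[0,0,0]],[[0.1,0.004,0],[0,0,0]],[[0.1,0.004,0],[0,0,0]],[[0.1,0.004,0],[0,0,0]],[[0.1,0.004,0],[0,0,0]],[[0,0,0],[0,0,0]],[[0,0,0],[0,0,0]]]}}

```text
time_s: 71.8
tool_pos: [0.6806, 0.0385, 0.1301]
tool_rot: [165.5, 89.8, 75.5]
force: [0.2, -0.3, -1.3]
grip_width: 0.013
```

```bash
python3 - <<'E'
from h import *
st(); go([.6808,.0383,.11],5)
E
```

```text
t 71.8 p [0.6806 0.0385 0.1301] q [-14.   25.3  11.4  85.2  -5.4  70.  -91.7] F [ 0.2 -0.3 -1.3] w 0.013
rows 5 shift each [0.1, 0.001, 0.001] from [0.6806, 0.0385, 0.1301]
```

Tip is 7 mm below the holder mouth with no contact force; going on down.

>>> {"fn": "drive_tool", "kwargs": {"increments": [[[0.1,0,0],[0,0,0]],[[0.1,0,0],[0,0,0]],[[0.1,0,0],[0,0,0]],[[0.1,0,0],[0,0,0]],[[0.1,0,0],[0,0,0]],[[0,0,0],[0,0,0]]]}}

```text
time_s: 72.4
tool_pos: [0.6801, 0.0386, 0.1092]
tool_rot: [-171.1, 89.8, 99.0]
force: [-0.9, 0.1, -2.1]
grip_width: 0.0134
```

>>> {"fn": "drive_tool", "kwargs": {"increments": [[[0.08,0,0],[0,0,0]],[[0.08,0,0],[0,0,0]],[[0.08,0,0],[0,0,0]],[[0.07,0,0],[0,0,0]],[[0,0,0],[0,0,0]],[[0,0,0],[0,0,0]]]}}

```text
time_s: 73.0
tool_pos: [0.6806, 0.0386, 0.0978]
tool_rot: [162.8, 89.8, 72.9]
force: [-0.3, 0.2, -1.8]
grip_width: 0.0131
```

```bash
python3 - <<'E'
from h import *
st()
E
```

```text
t 73.0 p [0.6806 0.0386 0.0978] q [-13.8  26.7  11.2  87.   -5.7  66.8 -91.5] F [-0.3  0.2 -1.8] w 0.0131
```

>>> {"fn": "drive_tool", "kwargs": {"increments": [[[0.01,0,0],[0,0,0]],[[0,0,0],[0,0,0]],[[0,0,0],[0,0,0]],[[0,0,0],[0,0,0]],[[0,0,0],[0,0,0]],[[0,0,0],[0,0,0]]], "hand": 0.1}}

```text
time_s: 73.6
tool_pos: [0.6807, 0.0386, 0.0976]
tool_rot: [159.5, 89.8, 69.6]
force: [-0.2, 0.0, -1.1]
grip_width: 0.0462
```

>>> {"fn": "drive_tool", "kwargs": {"increments": [[[-0.3,0,0],[0,0,0]],[[-0.6,0,0],[0,0,0]],[[-0.7,0,0],[0,0,0]],[[-0.7,0,0],[0,0,0]],[[-0.7,0,0],[0,0,0]],[[-0.7,-0.7,0],[0,0,0]],[[-0.7,-0.7,0],[0,0,0]],[[-0.7,-0.7,0],[0,0,0]],[[-0.5,-0.5,0],[0,0,0]],[[0,0,0],[0,0,0]]]}}

```text
time_s: 74.6
tool_pos: [0.5762, 0.0378, 0.3271]
tool_rot: [119.6, 89.4, 29.7]
force: [-0.0, -1.0, -0.1]
grip_width: 0.0478
```

```bash
python3 - <<'E'
from h import *
st()
c=save('wrist','w41.png'); f=c['frame']; cv2.imwrite('pics/w41z.png',cv2.resize(f[60:220,180:340],None,fx=3.5,fy=3.5,interpolation=2)[:,:,::-1])
np.save('c41.npy',c,allow_pickle=True)
c=save('side','s41.png'); f=c['frame'][150:280,160:310]; cv2.imwrite('pics/s41z.png',cv2.resize(f,None,fx=4.5,fy=4.5,interpolation=2)[:,:,::-1])
E
```

```text
t 74.6 p [0.5762 0.0378 0.3271] q [-16.6   7.3  11.7  84.9  -1.7  87.4 -95. ] F [-0.  -1.  -0.1] w 0.0478
```

View pics/w41.png

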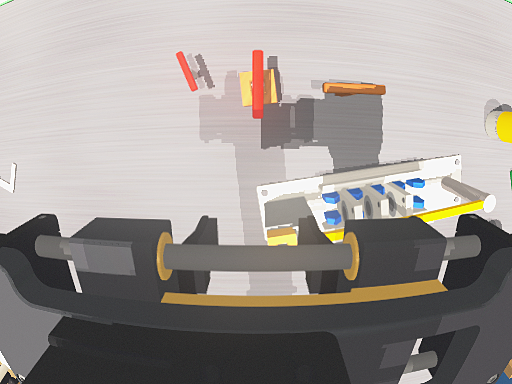

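View pics/s41z.png

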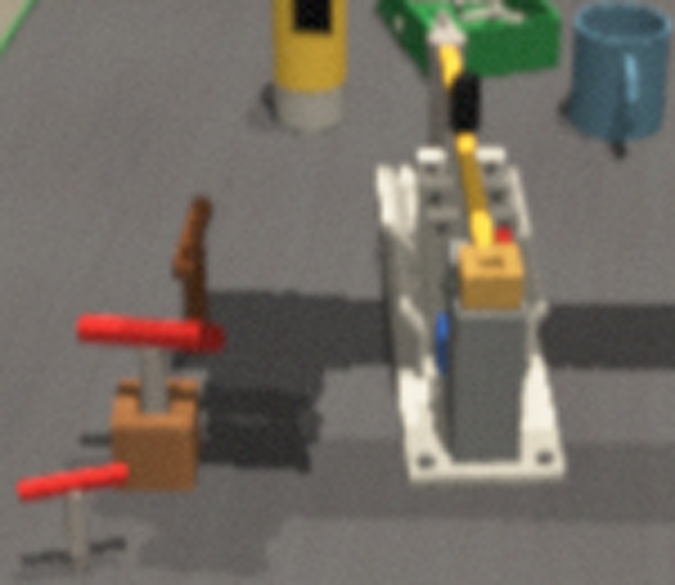

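```bash
python3 - <<'E'
from h import *
go([.44,-.05,.38],6)
E
```

```text
rows 6 shift each [-0.243, -0.569, 0.364] from [0.5767, 0.0378, 0.3226]
```

>>> {"fn": "drive_tool", "kwargs": {"increments": [[[-0.243,-0.57,0.364],[0,0,0]],[[-0.243,-0.57,0.364],[0,0,0]],[[-0.243,-0.57,0.364],[0,0,0]],[[-0.243,-0.57,0.364],[0,0,0]],[[-0.243,-0.57,0.364],[0,0,0]],[[-0.243,-0.57,0.364],[0,0,0]],[[0,0,0],[0,0,0]],[[0,0,0],[0,0,0]],[[0,0,0],[0,0,0]]]}}

```text
time_s: 75.6
tool_pos: [0.4402, -0.049, 0.378]
tool_rot: [-163.9, 89.8, 106.2]
force: [-0.6, 0.4, -0.0]
grip_width: 0.0477
```

```bash
python3 - <<'E'
from h import *
st()
c=save('wrist','w42.png'); f=c['frame']; cv2.imwrite('pics/w42z.png',cv2.resize(f[60:220,160:420],None,fx=3,fy=3,interpolation=2)[:,:,::-1])
bars(c,'red',.145,vmax=214); bars(c,'yellow',.142,vmax=214); bars(c,'red',.109,vmax=214)
s=env.read_camera('side')
for k in ('red','yellow'): bars(s,k,.109,False,amin=5)
print('keytop pred',proj(s,(.6815,.0383,.102)))
E
```

```text
t 75.6 p [ 0.4402 -0.049   0.378 ] q [-13.3  -9.5  14.   95.1   2.1  94.1 -89.2] F [-0.6  0.4 -0. ] w 0.0477
red c 645.6 30.0  40.6 x 12.6 ang -1.1 px 198.8 13.0
red c 664.0 104.6  29.7 x 7.5 ang 23.6 px 147.5 7.1
yellow c 632.9 -390.8  100.1 x 57.9 ang -70.9 px 468.9 49.8
yellow c 493.2 -92.6  145.3 x 12.0 ang -80.8 px 290.5 122.6
yellow c 519.3 -250.9  114.3 x 12.3 ang -81.0 px 398.5 109.5
red c 657.9 37.3  44.3 x 13.8 ang -1.1 px 198.8 13.0
red c 677.9 118.7  32.5 x 8.1 ang 23.6 px 147.5 7.1
red c 681.5 48.0  83.7 x 29.4 ang 6.9 px 194.0 223.4
red c 691.0 194.3  58.8 x 16.4 ang 25.3 px 176.9 256.4
yellow c 646.5 -392.3  200.3 x 56.4 ang -82.3 px 228.5 157.3
yellow c 480.9 -60.3  66.5 x 32.3 ang -85.7 px 268.4 208.0
yellow c 528.5 -341.8  55.0 x 13.9 ang -85.2 px 259.6 164.2
yellow c 508.7 -216.1  27.3 x 6.5 ang -85.8 px 263.1 182.4
yellow c 499.2 -168.4  18.3 x 8.6 ang -59.3 px 264.7 189.3
keytop pred [193.63039778 224.12622186]
```

View pics/w42z.png

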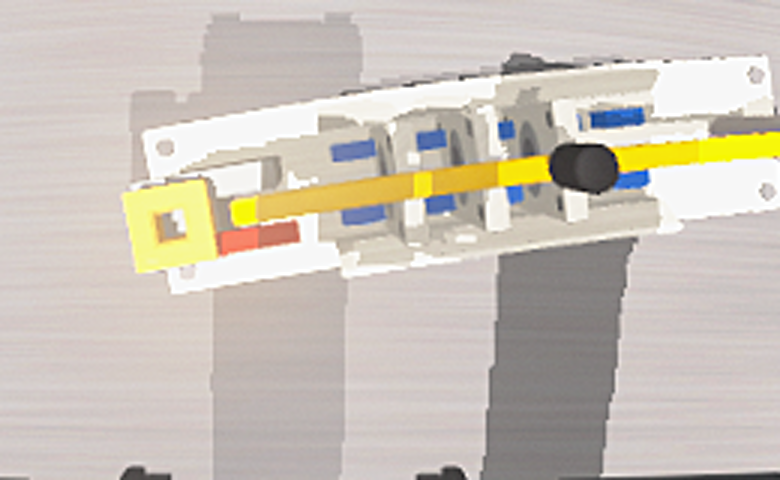

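```bash
python3 - <<'E'
from h import *
st(); print(env.sign_off())
E
```

```text
t 75.7 p [ 0.4401 -0.049   0.3781] q [-13.3  -9.5  14.   95.1   2.1  94.1 -89.2] F [0.5 0.5 0.3] w 0.0479
the job is handed in; nothing more can be done
None
```

The job is done and handed in at 75.7 s; the hand-in gave no verdict.

**What I did:** I swung the bar out by its knob. The three plates on the bench went on their short ends into slots 3, 2 and 1. I then pushed the bar shut to its stop and turned the lock with the larger red key. The key went back into its holder and I moved the arm clear.

**Last checks:**
- **Plates:** I saw no fourth plate in any view. All three plate tops appeared in the side view within about half a pixel of where fully seated plates should be. That check was made before the bar closed; the later pictures look unchanged.
- **Bar:** it measured 9.2° against the rack's 9.4°, so it is shut.
- **Lock:** the torque rose to 0.41 N m at the stop, and the claw lies parallel to the bar within about 1°.
- **Key:** it stands upright in the holder, and the T-bar is within a pixel of its starting image position. I released it about 1 mm above the bottom and let it drop.
- **Mug, spray can and bin:** I never touched them, and in the pictures they look unmoved. I did not measure them.

**Disagreements:**
- The estimates of the socket's y position differed by up to 4 mm between views. I used the middle of the closest views, and the key went in without resistance.
- The key turned about 14° past a quarter turn before the stop was felt. I put most of that down to the play in the socket.

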